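# Set the whetstone bed to 15 degrees and load the stones

### The job

Set the tilting whetstone bed to 15 degrees for sharpening the kitchen knives: fit the crank on the jack's square spindle and wind the bed up, stack the two gauge blocks that give 15 degrees on the stand under the bed's roller, wind the bed gently back down until it rests on them and the jack is slack, then lift the crank off and stand it on the worktop well clear of the spindle. Finish with every whetstone that is there lying lengthways up the slope on the bed, side by side, flat, each with its lower end against the stop strip; leave the jug and the mug where they are.

Things in the scene. Friction and masses are not known exactly. Their poses are not given: they have to be found in the camera images.
- stand: Fixed grey stand of the tilting bed, 200 mm wide (x), y from -155 to +170 mm, base plate 14 mm thick; place and yaw vary. Origin on the worktop midway between hinge (y = -85 mm, axis 22 mm up) and roller (y = +85); +y: the way the bed slopes up. Screw jack at y = -130: cross-head 112 x 26 mm on posts, top 82 mm up. At the +y end the base plate reaches past the bed: the blocks go there.
- bed (a joint): Tilt of the bed, rad: 0 level, grows as its roller end (+y) rises; 15 degrees = 0.262. A sine plate 190 mm wide: its gauge roller, 16 mm thick and 190 mm wide, lies 170 mm from the hinge axis and touches the base plate's level at 0, so the stack under the roller must be 170 mm x sin(angle) high. It sinks by its own weight (0.75 kg) unless jack or blocks carry it.
- bed_stop (a point): Point on the bed's upper face (black rubber mat), middle of its width, at the foot of the stop strip (10 mm high, along the low edge). Frame of the bed: y up the slope, x across, z normal to it. The bed reaches x = -95 to +95 mm and y = +160 mm. A whetstone lying against the strip has its origin at y = 70 mm, z = 0 here; three fit side by side at x = -66, 0, 66 mm.
- bed_roller (a point): Underside of the bed's gauge roller, middle of its width, in the bed's frame.
- block_strip (a point): Point on top of the stand's base plate, 14 mm above the worktop, under the roller when the bed is at 15 degrees, middle of the width; the stand's axes. A bright steel strip 60 mm wide runs from here 83 mm to the +y edge. A block along y, its origin 33 mm out (+y) from here, has its inner end 17 mm past the roller's line and its outer half free for the fingers.
- spindle (a joint): Turn of the jack's vertical spindle, rad, 0 to 8 (stops), growing CLOCKWISE seen from above. Clockwise drives a brass nut down 14 mm a turn on to the bed's tail, 45 mm behind the hinge, and raises the bed: tilt 0 up to about 0.45, 0.26 at 5.6, 0.35 at 7.4. Anticlockwise lets the bed sink; when blocks carry it the nut leaves the tail. Stays where left (0.1 N m). Starts at 0 to 0.4.
- spindle_seat (a point): On the spindle's axis, 87 mm above the worktop: the collar on which the fitted crank's hub rests. This frame turns with the spindle. The steel square above it is 12 mm across, sides parallel to this frame's x and y, 22 mm high, its last 4 mm narrowed to 9 mm as a lead-in.
- crank: Removable steel crank, 200 g, standing on its hub. Origin: centre of the hub's underside; z up, x to the knob. Hub 28 mm square, 24 mm high, 14 mm square socket open below (fits in four positions, 1 mm play a side). Arm z 24 to 32 mm, 18 mm wide, x -15 to +67. Over the hub a boss to grip, 20 mm square, z 32 to 52. Free-spinning round knob, 19 mm across, at x = 55, z 33 to 73.
- knob_mid (a point): Point on the crank knob's axis, 56 mm above the underside of the crank's hub: where to grip the knob for winding.
- block_28: Steel gauge block, 28 mm high, 28 mm wide (its x) and 100 mm long (its y), 170 g. Origin at the centre of its underside, z up.
- block_16: Steel gauge block, 16 mm high, 28 mm wide (its x) and 100 mm long (its y), 100 g. Origin at the centre of its underside, z up.
- block_10: Steel gauge block, 10 mm high, 28 mm wide (its x) and 100 mm long (its y), 60 g. Origin at the centre of its underside, z up.
- stone_0: Two-layer whetstone, dark grey below and sandy above, 40 mm wide (its x), 140 mm long (its y), 20 mm thick, about 300 g. Origin at the centre of its underside, z up. May be absent.
- stone_1: Two-layer whetstone, dark grey below and sandy above, 40 mm wide (its x), 140 mm long (its y), 20 mm thick, about 300 g. Origin at the centre of its underside, z up. May be absent.
- stone_2: Two-layer whetstone, dark grey below and sandy above, 40 mm wide (its x), 140 mm long (its y), 20 mm thick, about 300 g. Origin at the centre of its underside, z up. May be absent.
- milk_jug: White china milk jug, 67 x 101 x 87 mm, a bystander; origin at the centre of its underside.
- mug_b: White spotted mug, 92 x 127 x 93 mm, a bystander; origin at the centre of its underside.
Not all that is in view belongs to the job. Leave any blue look-alike of the block_28 alone.

How it is judged:
By the outcome, as a careful person would: the job done as asked, in the order asked, and still so for the second after the job is handed in, with the robot touching nothing.
Of stone_0, stone_1, stone_2 only 1 to 3 are there at a start; the rules pass over those that are not, and their reading is None.
At some moment in a run one of stone_0, stone_1 may be knocked a few centimetres aside while the robot is not near it.
Once in a run the grip may slacken for a moment while it holds something.
It also fails if it takes over 210 s, if anything falls off the work surface, if the arm or the gripper's body presses on something with over 40 N, if the wrist force passes 120 N, or if a joint passes its speed limit or range.

### The arm

A 6-joint arm with a two-finger parallel gripper is mounted at the origin on a cart in front of the work surface, level with it; the furniture and walls round the work are solid. World frame = base frame: x ahead of the robot, y to its left, z up, the work surface at z = 0. Lengths are in m, angles in rad, forces in N, time in s.
With the tool pointing down it reaches from about 0.375 to 0.925 m from the base axis. Payload 5.7 kg.
Tool frame: the origin (TCP) lies midway between the tips of the shut fingers; the grasp point (between the pads) lies 19 mm behind it (robot.pinch_z is the distance from the TCP to the grasp point, in m); z points along the fingers, y is the direction in which the jaws open and shut (so a half turn about z gives the same grasp; the last joint's range is limited). The gripper opens to 88 mm and grips with 3 to 60 N. Pads are 20 mm wide; open, the fingers measure 115 mm over their backs; the gripper's body (75 mm by 178 mm) begins 61 mm behind the grasp point.
Start: joints at [-1.307, 0.359, 1.51, -0, 1.272, -0.115], TCP at [0.222, -0.557, 0.223] pointing down, gripper open.
Joint ranges: [-2.97, 2.97], [-1.01, 2.36], [0.21, 2.38], [-0.96, 4.11], [0.2, 2.71], [-2.98, 2.98]. Speed limits (rad/s): [2.39, 2.39, 3.14, 3.14, 3.14, 3.14].

### API

Orientations are given as a 3x3 rotation matrix whose columns are the frame's x, y, z axes.
In Python, from workcell import robot, vision gives the robot as it stands.
- The arm moves only by the shell command python3 -m pendant 'ROWS' [OPENING] [FORCE]. ROWS is JSON, a list of rows, each a list of 6 numbers: the shift along the world's x, y, z in m, then the turn, a rotation vector about the world's x, y, z in degrees. A call has 1 to 12 rows; each row shifts and turns the commanded pose from where the row before left it; what a row does not reach is not made up. A row lasts 1/10 s, in which the tool goes at most 50 mm and 8.59 degrees, less where a joint would pass 70% of its speed; a pose out of reach is approached as far as the arm can. A call with a gripper value outside its range is refused whole. OPENING is the closure, from 0 (fully open) to 1 (shut), set as the call begins (- or left out, the last holds). The fingers move at their own pace and stop on an object; FORCE is the grip in N (left out, the last holds). Time passes only in rows, so rows that do not move let the fingers close. It gives the time, the measured TCP pose, the force and the opening at its end, in the units of the state.
- robot.read_state(): the state, without advancing time (a new reading comes with each control period).
- vision.camera(name): name is "scene" or "top" or "wrist"; returns a dict with "image" (384x512x3 uint8, blue, green, red), "fx", "fy", "cx", "cy" (pixels), "position" and "attitude" of the camera in the world. Camera axes: x right, y down, z forward; pixel columns grow to the right and rows downward; lengths in m; the calibration is good to about 2 mm. A picture is of the moment at which its call begins. There is no depth.
- robot.sign_off(): hands the job in, once; it reports no verdict.
The state is a dict: "clock": time; "q": joint angles; "joint_velocities": joint speeds; "tau": joint torques, N m; "ee_pos": TCP position; "eef_rot": TCP orientation; "force": force on the tool from outside, world axes, zero at the start; "wrist_torque": the same for the moment, N m; "opening": opening from 0.0 (shut) to 1.0 (fully open).
Only numpy, scipy, OpenCV 4.12 (cv2) and the standard library are available. Lean on these libraries where they do the work, as an engineer would, in place of code of your own. Each camera call takes 0.05 s, during which the arm holds its last target.

## Working session

There is one attempt and no reset: what is moved stays moved. The work goes in short steps, Python scripts to look and compute and a shell command to move; the robot and the scene stay as the last step left them, time stands still between calls to the robot, and variables do not carry over. Pictures are saved under pics/ and viewed, and the job is handed in when it is done.

```bash
ls -la; mkdir -p pics; python3 - <<'E'
from workcell import robot, vision
import cv2,numpy as np
np.set_printoptions(precision=4,suppress=True)
s=robot.read_state(); print(s['clock'],s['ee_pos'],s['eef_rot'],s['opening'],s['force'],robot.pinch_z)
for n in ['scene','top','wrist']:
    c=vision.camera(n); cv2.imwrite(f'pics/{n}0.png',c['image']); print(n,c['fx'],c['fy'],c['cx'],c['cy'],c['position'],np.array(c['attitude']).tolist())
E
```

```text
total 12
drwxr-xr-x  3 agent agent 4096 Dec  7 06:23 .
drwxr-xr-x 23 root  root  4096 Dec  7 06:23 ..
drwxr-xr-x  2 agent agent 4096 Dec  7 06:23 pics
0.0 [ 0.2217 -0.5568  0.2218] [[ 0.9291  0.3698 -0.0005]
 [ 0.3698 -0.9291  0.0018]
 [ 0.0002 -0.0018 -1.    ]] 0.9986036209774963 [-0.2006  0.2291  1.2989] 0.0187
scene 491.92569107843116 491.92569107843116 256.1124760676063 187.99098799360672 [ 0.6662 -0.8586  1.4778] [[0.9853651965788458, 0.15033545309371166, -0.08034102883484485], [0.16974434189659268, -0.8223790705833472, 0.5430281048532963], [0.015565595562830282, -0.5487184303534722, -0.8358623070968064]]
top 428.221734586028 428.221734586028 247.36377360882813 192.84559556370647 [0.3357 0.0267 1.4064] [[-0.02601637496422552, -0.9894135795692414, 0.14277225499970722], [-0.9996461795224094, 0.026540413499910046, 0.001766979769170397], [-0.0055375084624481406, -0.1426757688440276, -0.9897539901333027]]
wrist 269.83474490779463 269.83474490779463 254.03378667203137 194.96495571918197 [ 0.3003 -0.5253  0.383 ] [[0.36965662060614013, -0.8855779675067932, -0.2812572600104443], [-0.9291678275518446, -0.35266100109655163, -0.11080327859842981], [-0.0010635246266700285, 0.3022943627858654, -0.9532140300809959]]
```

View pics/scene0.png

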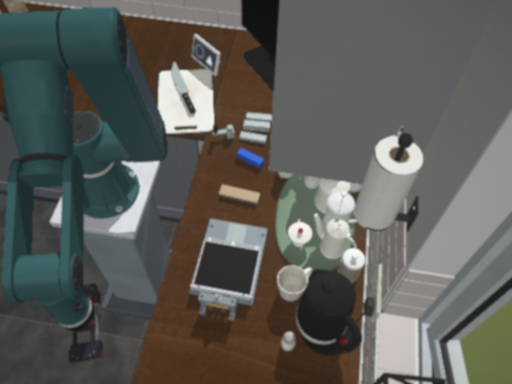

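View pics/top0.png

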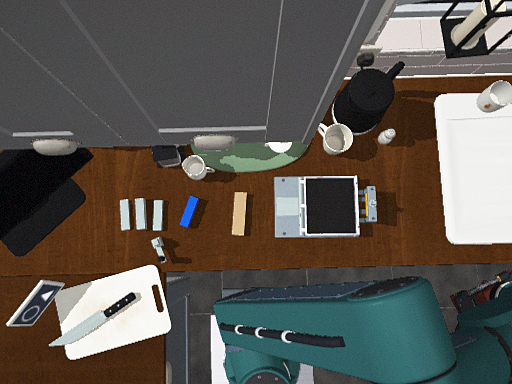

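```bash
python3 - <<'E'
import cv2
a=cv2.imread('pics/top0.png'); cv2.imwrite('pics/top0big.png',cv2.resize(a,(800,600),interpolation=cv2.INTER_CUBIC))
E
cat > h.py <<'E'
import numpy as np,cv2
from workcell import robot,vision
np.set_printoptions(precision=4,suppress=True)
def cam(n,save=None):
    c=vision.camera(n); c['R']=np.array(c['attitude']); c['p']=np.array(c['position'])
    if save: cv2.imwrite('pics/'+save+'.png',c['image'])
    return c
def ray(c,u,v,z):
    d=c['R']@np.array([(u-c['cx'])/c['fx'],(v-c['cy'])/c['fy'],1.]); return c['p']+d*(z-c['p'][2])/d[2]
def proj(c,P):
    q=c['R'].T@(np.array(P,float)-c['p']); return np.array([c['fx']*q[0]/q[2]+c['cx'],c['fy']*q[1]/q[2]+c['cy']])
def crop(c,x0,y0,x1,y1,name,w=800):
    im=c['image'][y0:y1,x0:x1]; k=min(w/(x1-x0),600/(y1-y0))
    cv2.imwrite('pics/'+name+'.png',cv2.resize(im,None,fx=k,fy=k,interpolation=cv2.INTER_CUBIC)); print(name,'scale',round(k,3))
def st():
    s=robot.read_state(); print('t',s['clock'],'tcp',s['ee_pos'],'F',s['force'],'open',s['opening']); return s
E
python3 - <<'E'
from h import *
t=cam('top'); crop(t,100,140,400,300,'t1')
s=cam('scene'); crop(s,150,100,350,330,'s1')
E
```

```text
t1 scale 2.667
s1 scale 2.609
```

View pics/t1.png

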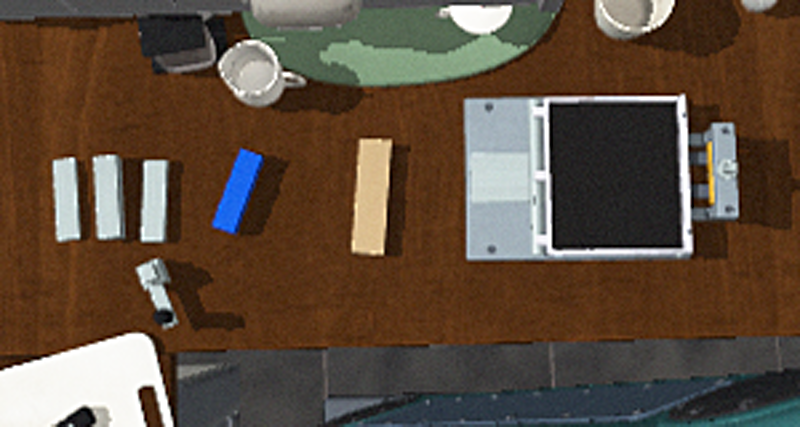

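View pics/s1.png

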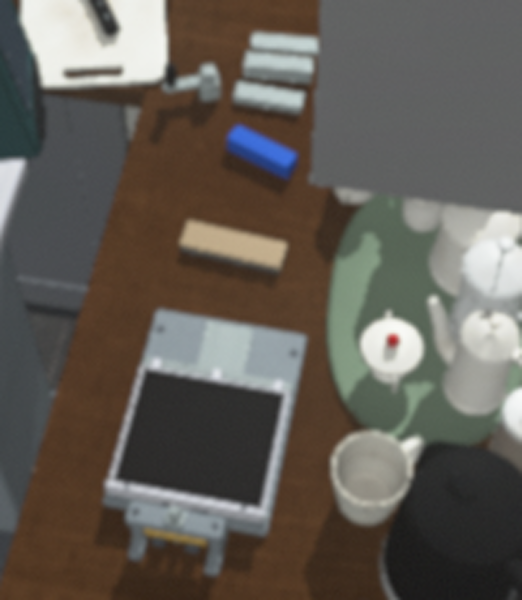

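```bash
python3 - <<'E'
from h import *
t=cam('top'); s=cam('scene')
for c,n,box in [(t,'top',(105,190,260,270)),(s,'scene',(210,100,275,215))]:
    x0,y0,x1,y1=box
    hsv=cv2.cvtColor(c['image'],cv2.COLOR_BGR2HSV)
    roi=np.zeros(hsv.shape[:2],np.uint8); roi[y0:y1,x0:x1]=255
    for nm,lo,hi in [('steel',(0,0,120),(179,60,255)),('tan',(10,60,150),(30,160,255)),('blue',(100,150,60),(130,255,255))]:
        m=cv2.inRange(hsv,lo,hi)&roi
        cs,_=cv2.findContours(m,cv2.RETR_EXTERNAL,cv2.CHAIN_APPROX_NONE)
        for k in cs:
            a=cv2.contourArea(k)
            if a<60: continue
            M=cv2.moments(k); r=cv2.minAreaRect(k)
            cen=(M['m10']/M['m00'],M['m01']/M['m00'])
            print(n,nm,a,np.round(cen,1),np.round(r[1],1),round(r[2],1),[ray(c,*cen,z)[:2].round(4) for z in (0.01,0.016,0.028)])
            print('   box',[ray(c,*p,0.02)[:2].round(3).tolist() for p in cv2.boxPoints(r)])
E
```

```text
top steel 108.5 [157.3 245.6] [19.3  9.1] 68.2 [array([0.3721, 0.3253]), array([0.372, 0.324]), array([0.3717, 0.3215])]
   box [[0.391, 0.347], [0.401, 0.32], [0.343, 0.297], [0.333, 0.324]]
top steel 227.5 [157.3 215.3] [ 8.5 30.3] 2.1 [array([0.4708, 0.326 ]), array([0.4702, 0.3247]), array([0.469 , 0.3221])]
   box [[0.423, 0.339], [0.521, 0.336], [0.52, 0.308], [0.421, 0.312]]
top steel 228.0 [124.3 214.5] [30.9  8.6] 86.8 [array([0.4763, 0.4341]), array([0.4757, 0.4323]), array([0.4745, 0.4288])]
   box [[0.526, 0.449], [0.527, 0.421], [0.426, 0.414], [0.425, 0.442]]
top steel 238.5 [139.5 213.4] [31.2  8.7] 86.8 [array([0.4787, 0.3842]), array([0.4781, 0.3826]), array([0.4769, 0.3796])]
   box [[0.528, 0.399], [0.529, 0.371], [0.427, 0.364], [0.426, 0.392]]
top tan 468.5 [238.8 213.2] [12.  43.4] 3.8 [array([0.4707, 0.0589]), array([0.4701, 0.0587]), array([0.4689, 0.0585])]
   box [[0.401, 0.084], [0.542, 0.072], [0.539, 0.033], [0.398, 0.046]]
top blue 269.0 [188.9 211.3] [ 9.7 31.1] 20.6 [array([0.481 , 0.2221]), array([0.4804, 0.2213]), array([0.4792, 0.2196])]
   box [[0.
[... 529 characters left out ...]
ray([0.4764, 0.4035]), array([0.478 , 0.3931])]
   box [[0.428, 0.35], [0.417, 0.438], [0.53, 0.445], [0.537, 0.358]]
scene steel 101.0 [211.7 114.8] [30.  4.] 90.0 [array([0.2941, 0.4042]), array([0.2956, 0.399 ]), array([0.2986, 0.3887])]
   box [[0.273, 0.471], [0.288, 0.474], [0.322, 0.322], [0.307, 0.319]]
scene tan 338.0 [239.2 193. ] [39.4  9.9] 12.8 [array([0.4699, 0.0633]), array([0.4707, 0.0595]), array([0.4723, 0.0519])]
   box [[0.401, 0.042], [0.4, 0.084], [0.541, 0.072], [0.54, 0.031]]
scene blue 212.0 [249.9 157.4] [26.4  9.4] 26.6 [array([0.4792, 0.2248]), array([0.4799, 0.2204]), array([0.4815, 0.2115])]
   box [[0.427, 0.215], [0.435, 0.257], [0.531, 0.218], [0.522, 0.178]]
```

```bash
python3 - <<'E'
from h import *
t=cam('top')
f=lambda u,v,z: ray(t,u/2.667+100-.5+.5/2.667,v/2.667+140-.5+.5/2.667,z)
a=f(465,98,.014);b=f(467,260,.014);print(a,b,np.linalg.norm(a-b))
print('spindle',f(729,167,.109)); print('head', f(712,219,.082),f(737,219,.082),f(737,125,.082))
print('hub boss',f(148,268,.052)); print('knob',f(163,317,.073))
E
```

```text
[ 0.5889 -0.0603  0.014 ] [ 0.3893 -0.0558  0.014 ] 0.19968670797208352
spindle [ 0.4835 -0.3529  0.109 ]
head [ 0.4265 -0.3371  0.082 ] [ 0.4257 -0.366   0.082 ] [ 0.5358 -0.3735  0.082 ]
hub boss [0.3883 0.3232 0.052 ]
knob [0.3307 0.301  0.073 ]
```

```bash
python3 -m pendant '[[0.03,0.03,0.02,0,0,0],[0.035,0.035,0.02,0,0,0],[0.035,0.035,0.02,0,0,0],[0.035,0.035,0,0,0,0],[0.035,0.035,0,0,0,0],[0.03,0.03,0,0,0,0],[0,0,0,0,0,0],[0,0,0,0,0,0]]' 0; python3 - <<'E'
from h import *
st(); c=cam('wrist','w1'); crop(c,0,0,512,384,'w1b'); print(c['p'],proj(c,[.483,-.356,.109]))
E
```

```text
clock: 1.2
ee_pos: [0.4178, -0.3613, 0.2801]
eef_rot: [[0.928, 0.372, -0.0], [0.372, -0.928, -0.0], [-0.0, 0.0, -1.0]]
force: [-1.2, -0.0, 0.1]
opening: 0.999
t 1.2 tcp [ 0.4178 -0.3613  0.2801] F [-1.2076 -0.0346  0.1223] open 0.9994845391495001
w1b scale 1.562
[ 0.4963 -0.3293  0.4412] [270.4025 128.6903]
```

View pics/w1b.png

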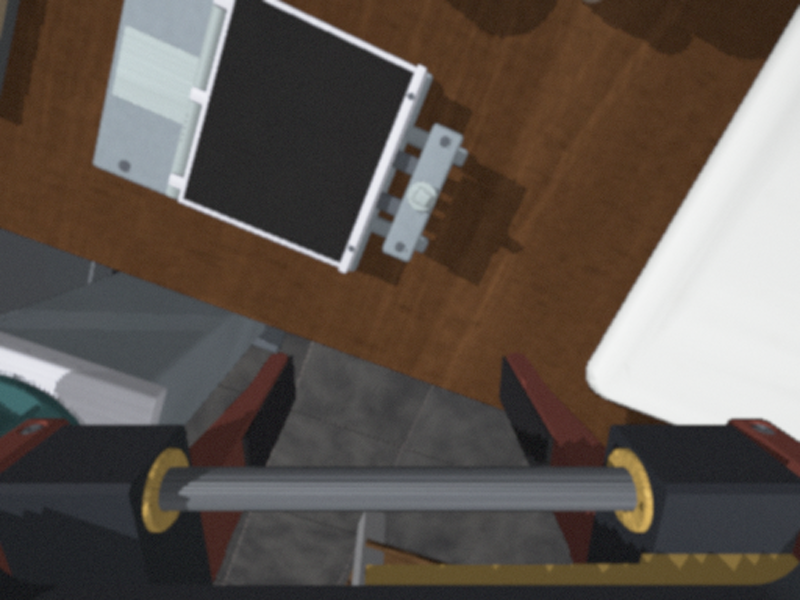

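```bash
python3 - <<'E'
from h import *
c=cam('wrist'); crop(c,235,70,305,175,'w2',560)
E
```

```text
w2 scale 5.714
```

View pics/w2.png

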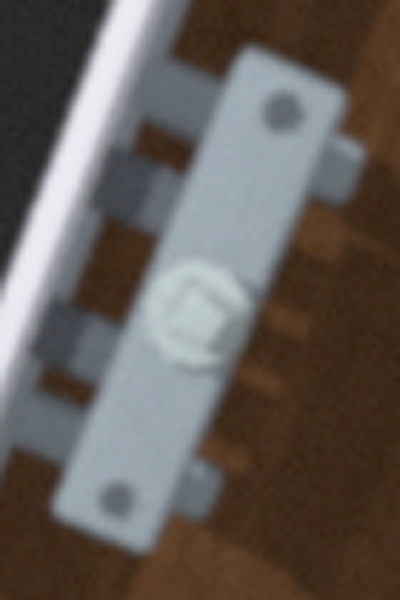

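```bash
python3 - <<'E'
from h import *
c=cam('wrist'); f=lambda u,v,z: ray(c,235+(u+.5)/5.714-.5,70+(v+.5)/5.714-.5,z)
a=f(283,110,.082);b=f(118,498,.082);print(a,b,(a+b)/2,np.degrees(np.arctan2(*(a-b)[[1,0]])),np.linalg.norm(a-b))
q=[f(*p,.082) for p in [(245,45),(347,95),(150,553),(52,508)]]; print(q,np.mean(q,0),'L',np.linalg.norm(q[0]-q[3]),np.linalg.norm(q[0]-q[1]),np.degrees(np.arctan2(*(q[0]-q[3])[[1,0]])),np.degrees(np.arctan2(*(q[1]-q[2])[[1,0]])))
print('collar',f(199,313,.087),'tip',f(203,312,.109))
crop(c,252,112,288,140,'w3',800)
E
```

```text
[ 0.5316 -0.3569  0.082 ] [ 0.4397 -0.3549  0.082 ] [ 0.4857 -0.3559  0.082 ] -1.2217063490337734 0.09186997189773975
[array([ 0.5405, -0.3441,  0.082 ]), array([ 0.5395, -0.3685,  0.082 ]), array([ 0.4304, -0.3668,  0.082 ]), array([ 0.4318, -0.3414,  0.082 ])] [ 0.4856 -0.3552  0.082 ] L 0.10869640190592816 0.02449077837643639 -1.4045320842926612 -0.9255894651581412
collar [ 0.4856 -0.356   0.087 ] tip [ 0.4867 -0.3551  0.109 ]
w3 scale 21.429
```

View pics/w3.png

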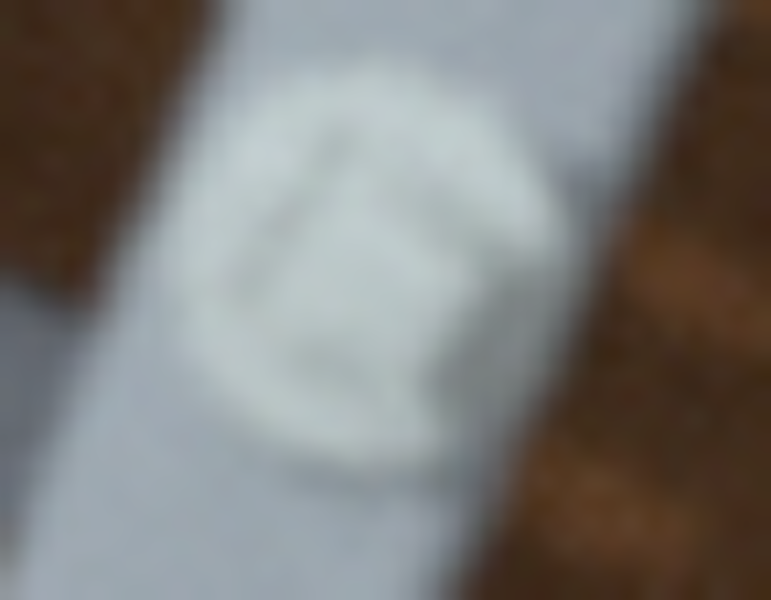

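```bash
python3 -m pendant '[[-0.02,-0.0,-0.04,0,0,0],[-0.01,0,-0.04,0,0,0],[0,0,-0.03,0,0,0],[0,0,0,0,0,0],[0,0,0,0,0,0]]'; python3 - <<'E'
from h import *
st(); c=cam('wrist','w4'); u=proj(c,[.4856,-.356,.1]);print(u); x,y=int(u[0]),int(u[1]);print(x,y); crop(c,x-40,y-30,x+40,y+30,'w5',800)
print(c['p'])
E
```

```text
clock: 1.85
ee_pos: [0.3869, -0.3628, 0.1704]
eef_rot: [[0.93, 0.368, -0.0], [0.368, -0.93, 0.001], [-0.0, -0.001, -1.0]]
force: [0.9, -0.5, 0.0]
opening: 1.003
t 1.85 tcp [ 0.3869 -0.3628  0.1704] F [ 0.9056 -0.5306  0.014 ] open 1.003037356490312
[291.7854  96.7687]
291 96
w5 scale 10.0
[ 0.4655 -0.3312  0.3315]
```

View pics/w5.png

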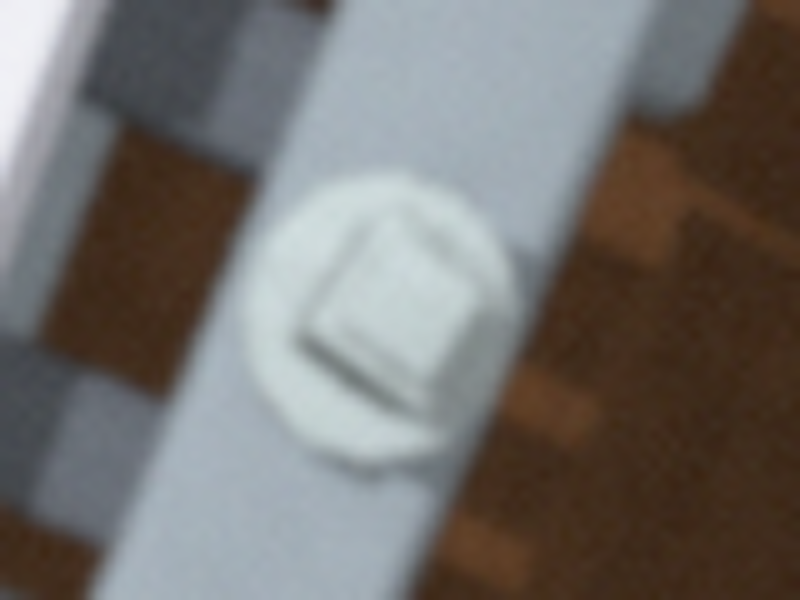

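```bash
python3 - <<'E'
from h import *
c=cam('wrist'); f=lambda u,v,z: ray(c,251+(u+.5)/10-.5,66+(v+.5)/10-.5,z)
q=[f(*p,.109) for p in [(325,303),(390,212),(482,290),(425,375)]]
print(np.array(q),np.mean(q,0))
for i in range(4):
    d=q[(i+1)%4]-q[i]; print(np.linalg.norm(d),np.degrees(np.arctan2(d[1],d[0]))%90)
b=f(302,332,.087)-f(422,412,.087); print('base edge',np.linalg.norm(b),np.degrees(np.arctan2(b[1],b[0]))%90)
print('collar',f(384,320,.087), np.linalg.norm(f(247,320,.087)-f(520,320,.087)))
print('tip c',f(405,293,.109))
E
```

```text
[[ 0.484  -0.3492  0.109 ]
 [ 0.4919 -0.3512  0.109 ]
 [ 0.4894 -0.3602  0.109 ]
 [ 0.482  -0.3586  0.109 ]] [ 0.4868 -0.3548  0.109 ]
0.008157124593702566 75.57342677315522
0.009291349095753828 74.2151427447954
0.007515208070731532 78.005525206437
0.009617197208507464 78.12676892469811
base edge 0.012428984020433796 79.96542028056797
collar [ 0.4864 -0.3562  0.087 ] 0.023396971591697915
tip c [ 0.487  -0.3547  0.109 ]
```

```bash
python3 -m pendant '[[0.01,0.02,0.04,0,0,0],[0.02,0.04,0.03,0,0,0],[0.02,0.045,0,0,0,0],[0,0.049,0,0,0,0],[0,0.049,0,0,0,0],[0,0.049,0,0,0,0],[0,0.049,0,0,0,0],[0,0.049,0,0,0,0],[0,0.049,0,0,0,0],[0,0.049,0,0,0,0],[0,0.049,0,0,0,0],[0,0.049,0,0,0,0]]'; python3 -m pendant '[[-0.02,0.045,0,0,0,0],[-0.04,0.03,-0.01,0,0,0],[-0.03,0.03,-0.01,0,0,0],[-0.02,0.02,-0.01,0,0,0],[0,0,0,0,0,0],[0,0,0,0,0,0]]';python3 - <<'E'
from h import *
st(); c=cam('wrist','w6'); crop(c,0,0,512,384,'w6b');print(proj(c,[.388,.323,.05]))
E
```

```text
clock: 3.15
ee_pos: [0.4371, 0.1837, 0.2404]
eef_rot: [[0.929, 0.37, 0.005], [0.37, -0.929, 0.001], [0.005, 0.001, -1.0]]
force: [1.0, -1.2, -0.1]
opening: 0.998
clock: 3.75
ee_pos: [0.3276, 0.3065, 0.2096]
eef_rot: [[0.928, 0.372, 0.003], [0.372, -0.928, 0.001], [0.003, -0.0, -1.0]]
force: [0.6, 0.1, -0.5]
opening: 1.0
t 3.75 tcp [0.3276 0.3065 0.2096] F [ 0.5668  0.0825 -0.4907] open 0.9999643285075427
w6b scale 1.562
[260.5621 130.1176]
```

View pics/w6b.png

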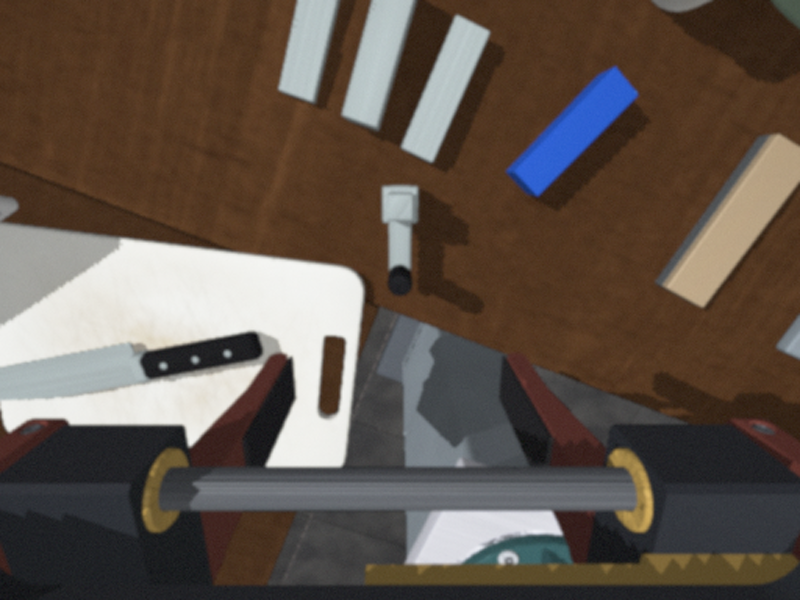

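```bash
python3 - <<'E'
from h import *
c=cam('wrist'); crop(c,225,105,290,195,'w7',800)
crop(c,170,0,320,110,'w8')
E
```

```text
w7 scale 6.667
w8 scale 5.333
```

View pics/w7.png

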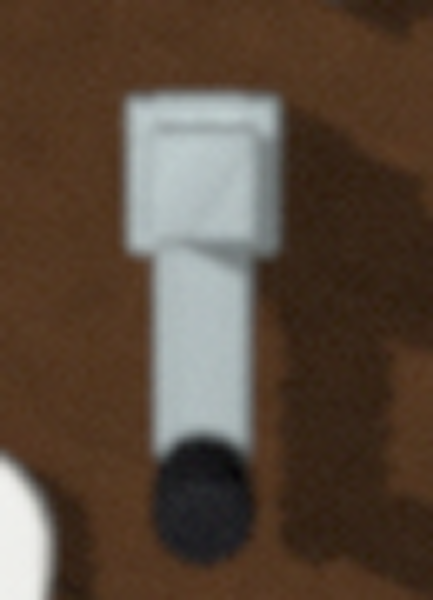

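View pics/w8.png

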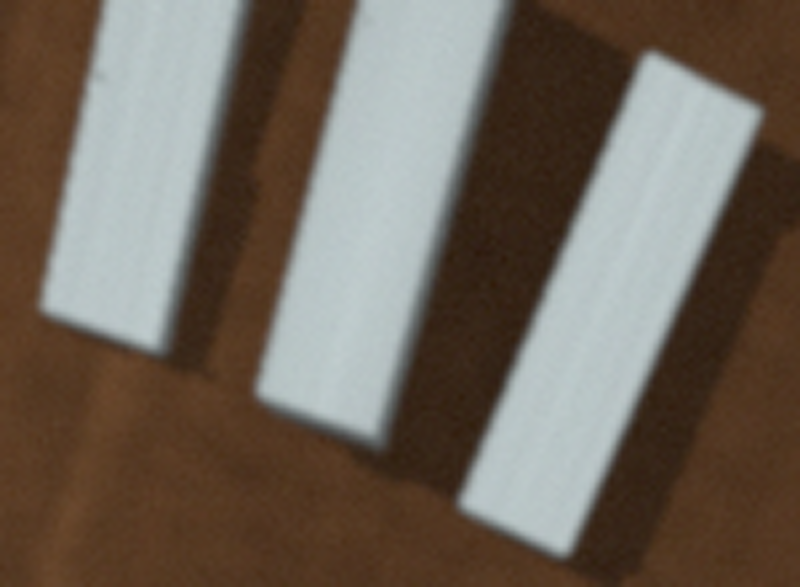

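```bash
python3 - <<'E'
from h import *
c=cam('wrist'); f=lambda u,v,z: ray(c,225+(u+.5)/6.667-.5,105+(v+.5)/6.667-.5,z)
b=f(205,185,.052);k=f(203,513,.073);d=k-b
print(b,k,np.linalg.norm(d[:2]),np.degrees(np.arctan2(d[1],d[0])), np.linalg.norm(f(152,185,.052)-f(258,185,.052)))
l=f(152,250,.032)-f(152,430,.032); r=f(254,250,.032)-f(254,430,.032); print([np.degrees(np.arctan2(x[1],x[0])) for x in (l,r)])
h=[f(*p,.024) for p in [(125,95),(282,95)]]; print(h, np.linalg.norm(h[0]-h[1]))
s=robot.read_state(); R=np.array(s['eef_rot']); print(np.degrees(np.arctan2(R[1,0],R[0,0])))
E
```

```text
[0.3845 0.327  0.052 ] [0.335  0.3077 0.073 ] 0.05314564171458793 -158.72553720484467 0.01835288847257151
[np.float64(21.247402715098268), np.float64(22.220707893537828)]
[array([0.3922, 0.3459, 0.024 ]), array([0.403 , 0.3188, 0.024 ])] 0.02914350450577062
21.637578847899384
```

```bash
python3 -m pendant '[[0.03,0.01,-0.03,0,0,0],[0.0275,0.0105,-0.04,0,0,0],[0,0,-0.04,0,0,0],[0,0,-0.04,0,0,0],[0,0,-0.02,0,0,0],[0,0,-0.010,0,0,0],[0,0,0,0,0,0],[0,0,0,0,0,0]]'; python3 - <<'E'
from h import *
st(); c=cam('wrist','w9'); crop(c,0,0,512,384,'w9b')
E
```

```text
clock: 4.7
ee_pos: [0.3856, 0.3264, 0.0291]
eef_rot: [[0.929, 0.369, 0.001], [0.369, -0.929, 0.001], [0.002, -0.0, -1.0]]
force: [0.4, -0.1, -0.3]
opening: 1.0
t 4.7 tcp [0.3856 0.3264 0.0291] F [ 0.3887 -0.0741 -0.2917] open 0.9996042010153533
w9b scale 1.562
```

View pics/w9b.png

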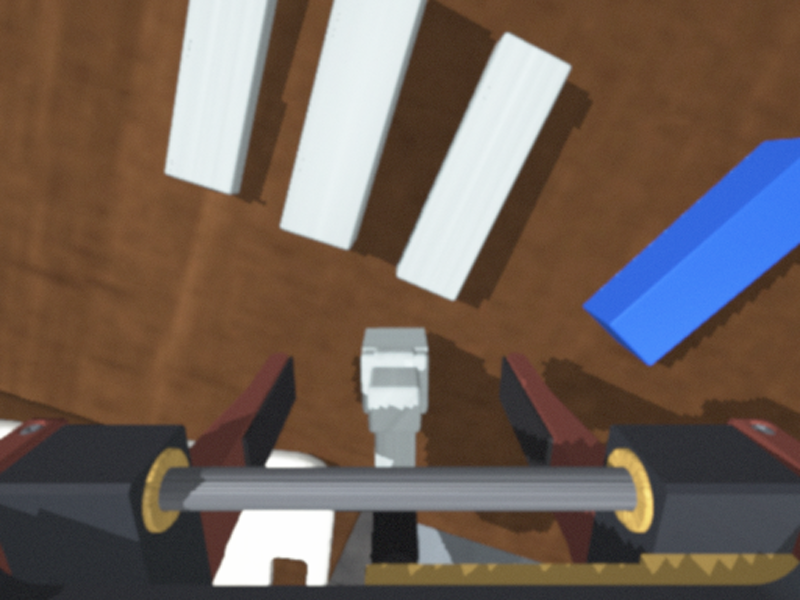

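```bash
python3 -m pendant '[[0,0,0,0,0,0],[0,0,0,0,0,0],[0,0,0,0,0,0],[0,0,0,0,0,0],[0,0,0,0,0,0],[0,0,0,0,0,0],[0,0,0,0,0,0],[0,0,0,0,0,0]]' 1 40;python3 -m pendant '[[0,0,0.02,0,0,0],[0,0,0.03,0,0,0],[0,0,0.04,0,0,0],[0,0,0.05,0,0,0],[0,0,0.05,0,0,0],[0,0,0,0,0,0],[0,0,0,0,0,0]]';python3 - <<'E'
from h import *
st(); c=cam('wrist','w10'); crop(c,0,0,512,384,'w10b')
E
```

```text
clock: 5.55
ee_pos: [0.3842, 0.3262, 0.0281]
eef_rot: [[0.929, 0.37, -0.0], [0.37, -0.929, 0.0], [-0.0, -0.0, -1.0]]
force: [0.4, -0.2, -1.6]
opening: 0.31
clock: 6.25
ee_pos: [0.3846, 0.3264, 0.2189]
eef_rot: [[0.929, 0.37, 0.002], [0.37, -0.929, 0.001], [0.002, -0.001, -1.0]]
force: [-0.6, 0.5, -2.1]
opening: 0.22
t 6.25 tcp [0.3846 0.3264 0.2189] F [-0.601   0.49   -2.1148] open 0.2196786350659723
w10b scale 1.562
```

View pics/w10b.png

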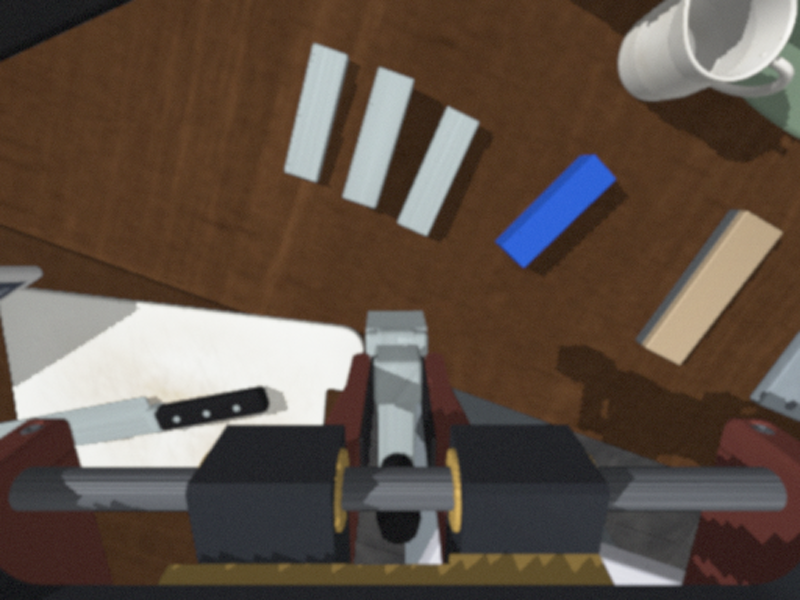

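```bash
python3 - <<'E'
from h import *
c=cam('wrist'); crop(c,220,185,290,290,'w11'); a=dict(c); a['image']=cv2.imread('pics/w9.png'); crop(a,220,185,290,290,'w12')
i1=cv2.imread('pics/w11.png');i2=cv2.imread('pics/w12.png'); cv2.imwrite('pics/w13.png',np.hstack([i2,i1]))
E
```

```text
w11 scale 5.714
w12 scale 5.714
```

View pics/w13.png

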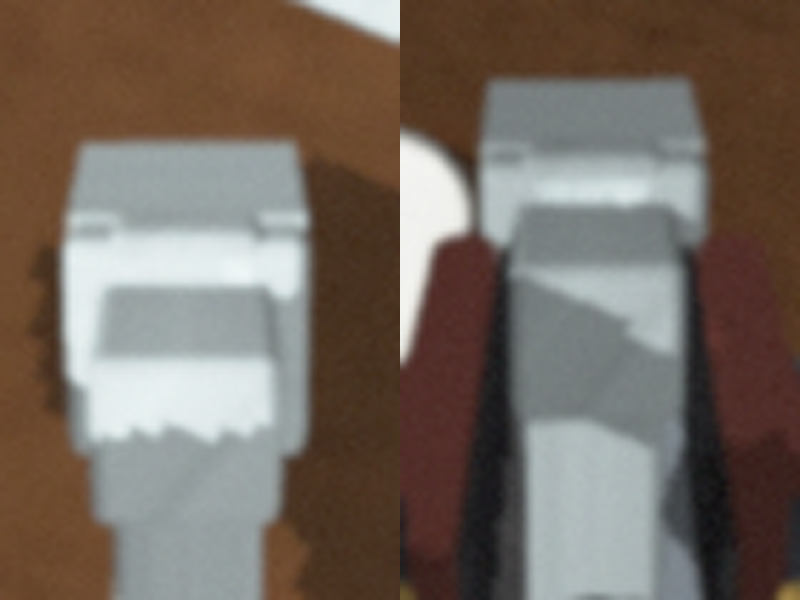

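```bash
python3 -m pendant '[[0,0,-0.05,0,0,0],[0,0,-0.05,0,0,0],[0,0,-0.04,0,0,0],[0,0,-0.025,0,0,0],[0,0,-0.01,0,0,0],[0,0,0,0,0,0],[0,0,0,0,0,0]]'
```

```text
clock: 7.05
ee_pos: [0.383, 0.3254, 0.0417]
eef_rot: [[0.929, 0.37, -0.003], [0.37, -0.929, -0.002], [-0.003, 0.001, -1.0]]
force: [0.3, -0.3, -1.6]
opening: 0.225
```

```bash
python3 -m pendant '[[0,0,-0.002,0,0,0],[0,0,-0.002,0,0,0],[0,0,0,0,0,0]]'
```

```text
clock: 7.35
ee_pos: [0.3836, 0.3258, 0.041]
eef_rot: [[0.929, 0.37, -0.001], [0.37, -0.929, -0.0], [-0.001, 0.0, -1.0]]
force: [-6.2, -4.5, 28.6]
opening: 0.222
```

```bash
python3 -m pendant '[[0,0,0,0,0,0],[0,0,0,0,0,0],[0,0,0,0,0,0],[0,0,-0.004,0,0,0],[0,0,-0.004,0,0,0],[0,0,0,0,0,0],[0,0,0,0,0,0]]' 0.5; python3 - <<'E'
from h import *
st(); c=cam('wrist'); crop(c,210,185,300,290,'w14')
E
```

```text
clock: 8.05
ee_pos: [0.384, 0.326, 0.0307]
eef_rot: [[0.929, 0.37, -0.001], [0.37, -0.929, -0.0], [-0.001, 0.0, -1.0]]
force: [-0.3, -0.3, -0.1]
opening: 0.498
t 8.05 tcp [0.384  0.326  0.0307] F [-0.2503 -0.2924 -0.076 ] open 0.4980202645514933
w14 scale 5.714
```

View pics/w14.png

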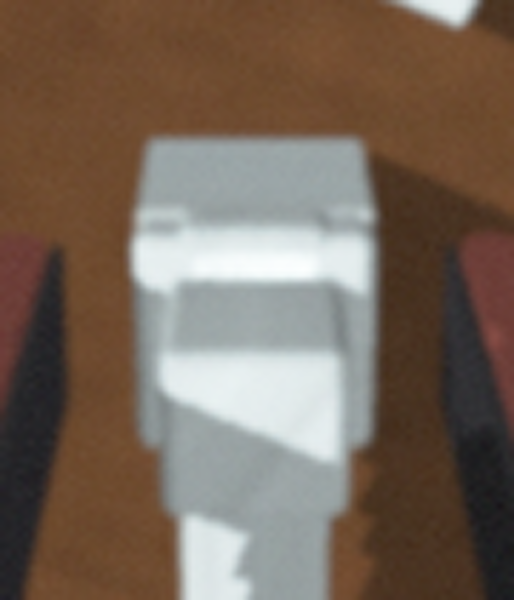

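Standing straight on its hub, centred. Close fully now, then lift.

```bash
python3 -m pendant '[[0,0,-0.002,0,0,0],[0,0,0,0,0,0],[0,0,0,0,0,0],[0,0,0,0,0,0],[0,0,0,0,0,0],[0,0,0,0,0,0],[0,0,0,0,0,0],[0,0,0,0,0,0],[0,0,0,0,0,0]]' 1 50; python3 -m pendant '[[0,0,0.03,0,0,0],[0,0,0.04,0,0,0],[0,0,0.05,0,0,0],[0,0,0.05,0,0,0],[0,0,0.03,0,0,0],[0,0,0,0,0,0],[0,0,0,0,0,0]]'; python3 - <<'E'
from h import *
st(); c=cam('wrist'); crop(c,210,185,300,290,'w15')
E
```

```text
clock: 9.0
ee_pos: [0.3843, 0.3262, 0.0292]
eef_rot: [[0.929, 0.37, 0.0], [0.37, -0.929, 0.0], [0.0, -0.0, -1.0]]
force: [0.4, -0.7, 1.6]
opening: 0.226
clock: 9.7
ee_pos: [0.384, 0.326, 0.2289]
eef_rot: [[0.929, 0.37, 0.0], [0.37, -0.929, 0.0], [0.0, -0.0, -1.0]]
force: [0.6, 0.2, -2.3]
opening: 0.222
t 9.7 tcp [0.384  0.326  0.2289] F [ 0.5949  0.2311 -2.312 ] open 0.22193910308328138
w15 scale 5.714
```

View pics/w15.png

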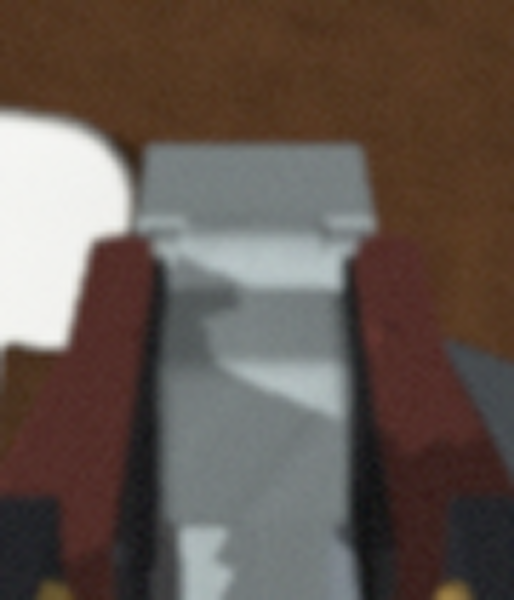

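```bash
python3 - <<'E'
from h import *
s=robot.read_state(); R=np.array(s['eef_rot']);p=np.array(s['ee_pos'])
c=cam('wrist'); f=lambda u,v,z: R.T@(ray(c,210+(u+.5)/5.714-.5,185+(v+.5)/5.714-.5,z)-p)
z=p[2]
for dz in (-.0285,-.0275): print(f(145,143,z+dz),f(365,143,z+dz),'hubtop',f(135,228,z+dz+.024),f(378,228,z+dz+.024))
print('bosstop back',f(160,362,z-.0285+.052),f(347,362,z-.0285+.052),'front',f(165,525,z-.0285+.032),f(345,525,z-.0285+.032))
print(np.degrees(np.arctan2(R[1,0],R[0,0])))
E
```

```text
[ 0.013  -0.0148  0.0285] [0.013  0.0141 0.0285] hubtop [ 0.0115 -0.0144  0.0045] [0.0115 0.014  0.0045]
[ 0.0134 -0.0147  0.0275] [0.0134 0.014  0.0275] hubtop [ 0.0119 -0.0143  0.0035] [0.0119 0.0139 0.0035]
bosstop back [ 0.0093 -0.0099 -0.0235] [ 0.0093  0.0088 -0.0235] front [-0.0233 -0.0111 -0.0034] [-0.0233  0.0103 -0.0034]
21.702637830754288
```

```bash
python3 -m pendant '[[0.01,-0.03,0,0,0,-5],[0.02,-0.045,0,0,0,-5],[0.02,-0.048,0,0,0,-5],[0.02,-0.048,0,0,0,-5],[0.01,-0.048,0,0,0,-5],[0.01,-0.048,0,0,0,-5],[0.005,-0.048,0,0,0,-4.7],[0.005,-0.048,0,0,0,0],[0.003,-0.048,0,0,0,0],[0,-0.048,0,0,0,0],[0,-0.048,0,0,0,0],[0,-0.048,0,0,0,0]]'; python3 -m pendant '[[0,-0.046,0,0,0,0],[0,-0.04,0,0,0,0],[0,-0.03,-0.02,0,0,0],[0,-0.01,-0.02,0,0,0],[0,0,0,0,0,0],[0,0,0,0,0,0]]'; python3 - <<'E'
from h import *
st()
s=robot.read_state(); R=np.array(s['eef_rot']);print(np.degrees(np.arctan2(R[1,0],R[0,0])), np.array(s['q']))
c=cam('wrist','w16');crop(c,0,0,512,384,'w16b')
E
```

```text
clock: 11.0
ee_pos: [0.4841, -0.2263, 0.2265]
eef_rot: [[0.974, -0.225, -0.004], [-0.225, -0.974, 0.003], [-0.004, -0.002, -1.0]]
force: [0.8, -0.2, -2.4]
opening: 0.224
clock: 11.6
ee_pos: [0.4845, -0.3497, 0.1871]
eef_rot: [[0.974, -0.225, -0.003], [-0.225, -0.974, 0.004], [-0.004, -0.003, -1.0]]
force: [0.6, -0.6, -2.1]
opening: 0.221
t 11.6 tcp [ 0.4845 -0.3497  0.1871] F [ 0.5683 -0.625  -2.0532] open 0.22115960969517626
-13.02442488919358 [-0.7411  0.3911  1.5541  0.0005  1.2015  1.0568]
w16b scale 1.562
```

View pics/w16b.png

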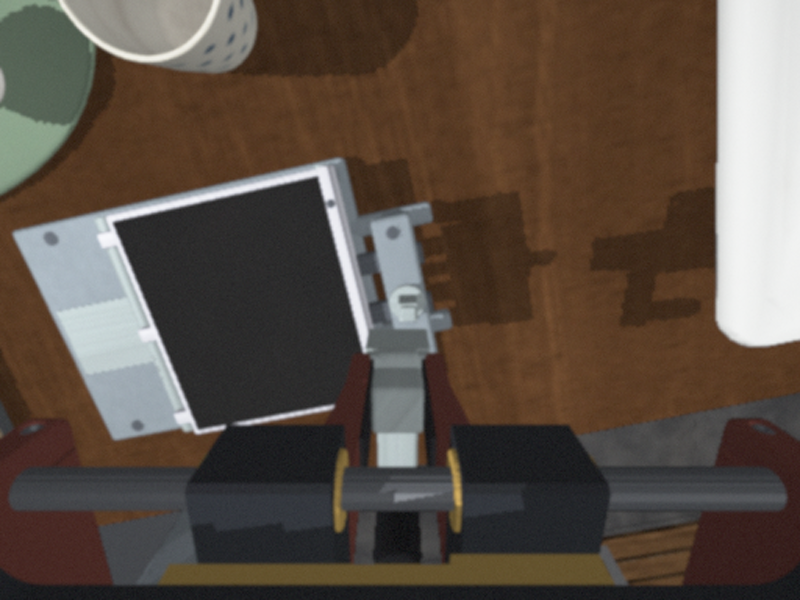

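```bash
python3 - <<'E'
from h import *
c=cam('wrist'); crop(c,230,165,290,225,'w17',600)
E
```

```text
w17 scale 10.0
```

View pics/w17.png

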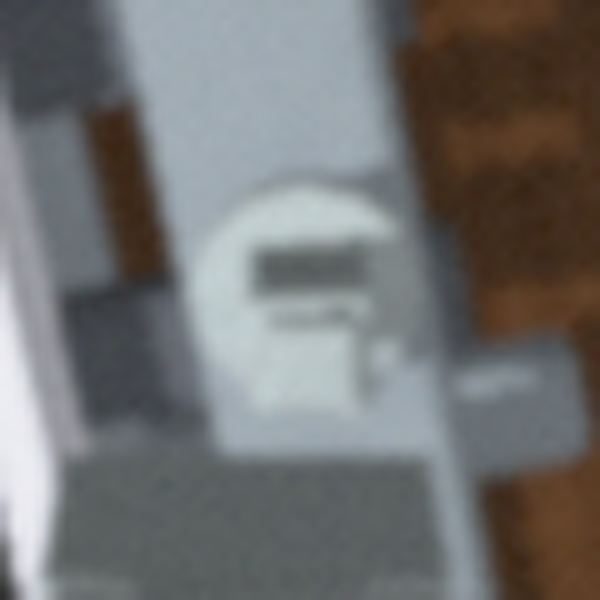

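```bash
python3 - <<'E'
from h import *
s=robot.read_state(); R=np.array(s['eef_rot']);p=np.array(s['ee_pos'])
c=cam('wrist'); g=lambda u,v,z:ray(c,230+(u+.5)/10-.5,165+(v+.5)/10-.5,z)
q=[(270,325),(357,325),(357,412),(262,412)]
w=np.array([g(*a,.109) for a in q]);print(w,w.mean(0),np.linalg.norm(w-np.roll(w,1,0),axis=1)); print('base back',g(250,243,.087),g(365,243,.087))
z=p[2]-.0285
h=np.array([g(65,455,z),g(430,455,z)]);print(h,np.linalg.norm(h[0]-h[1]))
hc=h.mean(0)-.014*R[:,0]; print('hub',hc, 'tool', R.T@(hc-p)); print('delta',w.mean(0)-hc)
bc=np.array([g(250,243,.087),g(365,243,.087)]).mean(0)-.006*R[:,0]; print('base c',bc)
E
```

```text
[[ 0.4909 -0.3526  0.109 ]
 [ 0.4891 -0.3606  0.109 ]
 [ 0.4806 -0.3587  0.109 ]
 [ 0.4826 -0.3499  0.109 ]] [ 0.4858 -0.3555  0.109 ] [0.0087 0.0082 0.0087 0.009 ]
base back [ 0.4929 -0.3511  0.087 ] [ 0.4903 -0.3625  0.087 ]
[[ 0.5009 -0.3387  0.1606]
 [ 0.4948 -0.3654  0.1606]] 0.027394237734496292
hub [ 0.4842 -0.3489  0.1606] tool [-0.0018 -0.0007  0.0285]
delta [ 0.0016 -0.0066 -0.0516]
base c [ 0.4857 -0.3555  0.087 ]
```

```bash
python3 -m pendant '[[0.0015,-0.0066,-0.01,0,0,0],[0,0,-0.02,0,0,0],[0,0,-0.015,0,0,0],[0,0,0,0,0,0],[0,0,0,0,0,0]]'; python3 - <<'E'
from h import *
st()
E
```

```text
clock: 12.25
ee_pos: [0.4874, -0.3577, 0.1443]
eef_rot: [[0.974, -0.224, 0.0], [-0.224, -0.974, 0.0], [0.0, -0.0, -1.0]]
force: [0.4, 0.4, -1.8]
opening: 0.221
t 12.25 tcp [ 0.4874 -0.3577  0.1443] F [ 0.3859  0.4151 -1.8044] open 0.2211728986033896
```

```bash
python3 -m pendant '[[0,0.001,-0.006,0,0,0],[0,0,-0.004,0,0,0],[0,0,-0.004,0,0,0],[0,0,0,0,0,0],[0,0,0,0,0,0]]'; python3 -m pendant '[[0,0,-0.004,0,0,0],[0,0,-0.003,0,0,0],[0,0,0,0,0,0]]'
```

```text
clock: 12.75
ee_pos: [0.4872, -0.3567, 0.1301]
eef_rot: [[0.974, -0.225, -0.0], [-0.225, -0.974, 0.0], [-0.0, -0.0, -1.0]]
force: [-0.2, 0.1, -2.2]
opening: 0.222
clock: 13.05
ee_pos: [0.4869, -0.3564, 0.1225]
eef_rot: [[0.974, -0.225, -0.001], [-0.225, -0.974, 0.001], [-0.001, -0.001, -1.0]]
force: [0.1, 0.9, -2.2]
opening: 0.224
```

Hub bottom is at ~0.094 with no force, so it's sliding on the square. Continue to the seat.

```bash
python3 -m pendant '[[0,0,-0.003,0,0,0],[0,0,-0.002,0,0,0],[0,0,0,0,0,0]]'; python3 -m pendant '[[0,0,-0.002,0,0,0],[0,0,0,0,0,0]]'
```

```text
clock: 13.35
ee_pos: [0.487, -0.3565, 0.1177]
eef_rot: [[0.974, -0.225, -0.0], [-0.225, -0.974, 0.001], [-0.001, -0.0, -1.0]]
force: [0.6, -0.1, -2.0]
opening: 0.226
clock: 13.55
ee_pos: [0.4874, -0.3569, 0.1162]
eef_rot: [[0.974, -0.225, 0.0], [-0.225, -0.974, -0.0], [0.0, 0.0, -1.0]]
force: [-0.6, -0.8, -2.0]
opening: 0.221
```

```bash
python3 -m pendant '[[0,0,-0.0015,0,0,0],[0,0,0,0,0,0]]'
```

```text
clock: 13.75
ee_pos: [0.4875, -0.3569, 0.1161]
eef_rot: [[0.974, -0.225, 0.001], [-0.225, -0.974, -0.001], [0.001, 0.0, -1.0]]
force: [-2.6, 2.3, 8.3]
opening: 0.224
```

```bash
python3 -m pendant '[[0,0,0,0,0,0],[0,0,0,0,0,0],[0,0,0,0,0,0],[0,0,0,0,0,0],[0,0,0.02,0,0,0],[0,0,0.035,0,0,0],[0,0,0,0,0,0],[-0.027,0.0065,0,0,0,0],[-0.027,0.0065,0,0,0,0],[0,0,0,0,0,0],[0,0,0,0,0,0]]' 0.45; python3 - <<'E'
from h import *
st(); c=cam('wrist','w18');crop(c,0,0,512,384,'w18b')
E
```

```text
clock: 14.85
ee_pos: [0.433, -0.3437, 0.1694]
eef_rot: [[0.974, -0.226, 0.0], [-0.226, -0.974, 0.0], [0.0, -0.0, -1.0]]
force: [-0.1, 0.1, -0.2]
opening: 0.551
t 14.85 tcp [ 0.433  -0.3437  0.1694] F [-0.0593  0.0548 -0.1865] open 0.5506529876502128
w18b scale 1.562
```

View pics/w18b.png

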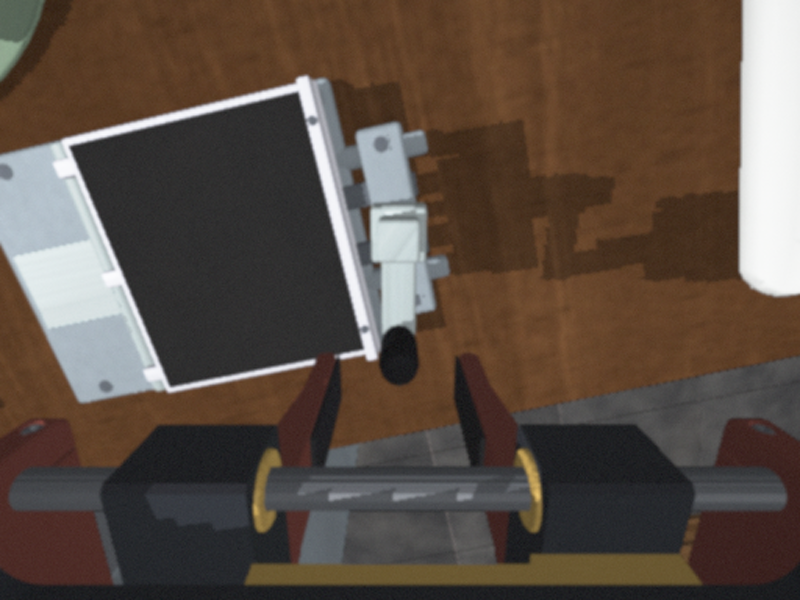

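```bash
python3 - <<'E'
from h import *
c=cam('wrist'); crop(c,225,120,290,250,'w19')
E
```

```text
w19 scale 4.615
```

View pics/w19.png

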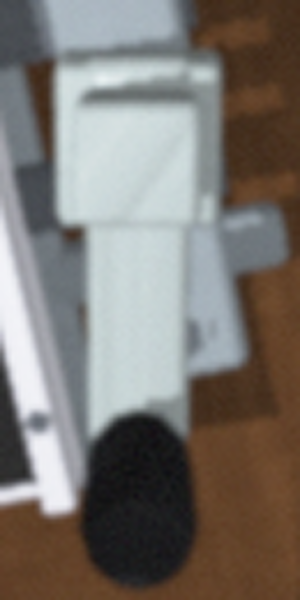

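```bash
python3 - <<'E'
from h import *
s=robot.read_state(); R=np.array(s['eef_rot']);p=np.array(s['ee_pos'])
c=cam('wrist'); g=lambda u,v,z:ray(c,225+(u+.5)/4.615-.5,120+(v+.5)/4.615-.5,z)
k=g(138,533,.160);b=g(137,163,.139);d=k-b
print(k,b,np.linalg.norm(d[:2]),np.degrees(np.arctan2(d[1],d[0])),'tool',R.T@(k-p))
E
```

```text
[ 0.435  -0.3438  0.16  ] [ 0.4862 -0.3555  0.139 ] 0.052567815729987206 167.1527720084413 tool [ 0.0008 -0.0006  0.0096]
```

```bash
python3 -m pendant '[[0,0,-0.02,0,0,0],[0,0,-0.02,0,0,0],[0,0,-0.0045,0,0,0],[0,0,0,0,0,0],[0,0,0,0,0,0]]'; python3 -m pendant '[[0,0,0,0,0,0],[0,0,0,0,0,0],[0,0,0,0,0,0],[0,0,0,0,0,0],[0,0,0,0,0,0],[0,0,0,0,0,0],[0,0,0,0,0,0],[0,0,0,0,0,0]]' 1 30
```

```text
clock: 15.5
ee_pos: [0.4339, -0.3442, 0.1257]
eef_rot: [[0.974, -0.225, 0.001], [-0.225, -0.974, -0.0], [0.001, 0.0, -1.0]]
force: [-0.3, -1.0, 0.2]
opening: 0.548
clock: 16.3
ee_pos: [0.4332, -0.3438, 0.1253]
eef_rot: [[0.974, -0.225, 0.0], [-0.225, -0.974, -0.0], [0.0, 0.0, -1.0]]
force: [-0.1, -0.3, 1.6]
opening: 0.21
```

```bash
cat > arc.py <<'E'
import numpy as np,sys
th0,step,n,r=map(float,sys.argv[1:5])
t=np.radians(th0+step*np.arange(int(n)+1)); P=np.round(r*np.c_[np.cos(t),np.sin(t)],4); print((P[1:]-P[:-1]).round(4).tolist())
E
python3 arc.py 166.8 -15 27 0.055
```

```text
[[0.005, 0.0134], [0.0084, 0.0117], [0.0111, 0.009], [0.0131, 0.006], [0.0142, 0.0023], [0.0143, -0.0015], [0.0134, -0.005], [0.0117, -0.0084], [0.009, -0.0111], [0.006, -0.0131], [0.0023, -0.0142], [-0.0015, -0.0143], [-0.005, -0.0134], [-0.0084, -0.0117], [-0.0111, -0.009], [-0.0131, -0.006], [-0.0142, -0.0023], [-0.0143, 0.0015], [-0.0134, 0.005], [-0.0117, 0.0084], [-0.009, 0.0111], [-0.006, 0.0131], [-0.0023, 0.0142], [0.0015, 0.0143], [0.005, 0.0134], [0.0084, 0.0117], [0.0111, 0.009]]
```

```bash
python3 -m pendant '[[0.005,0.0134,0,0,0,0],[0.0084,0.0117,0,0,0,0],[0.0111,0.009,0,0,0,0],[0.0131,0.006,0,0,0,0],[0.0142,0.0023,0,0,0,0],[0.0143,-0.0015,0,0,0,0],[0,0,0,0,0,0]]'; python3 - <<'E'
from h import *
s=st(); d=np.array(s['ee_pos'])[:2]-[.4865,-.3563]; print(np.linalg.norm(d),np.degrees(np.arctan2(d[1],d[0])))
c=cam('wrist','w20')
E
```

```text
clock: 17.0
ee_pos: [0.5018, -0.3031, 0.1251]
eef_rot: [[0.975, -0.223, 0.001], [-0.223, -0.975, -0.001], [0.001, 0.001, -1.0]]
force: [-1.5, -4.1, 1.9]
opening: 0.208
t 17.0 tcp [ 0.5018 -0.3031  0.1251] F [-1.4682 -4.0672  1.8851] open 0.20828095486982282
0.055345185040348154 73.95865480977551
```

View pics/w20.png

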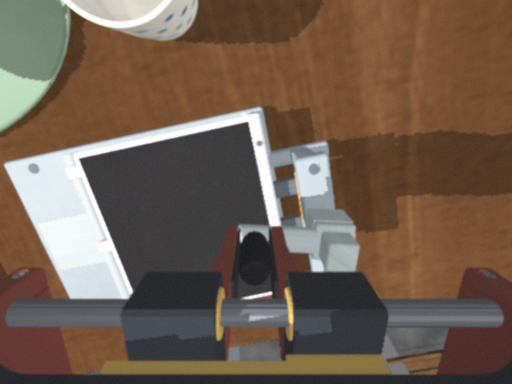

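```bash
python3 -m pendant '[[0.0134,-0.005,0,0,0,0],[0.0117,-0.0084,0,0,0,0],[0.009,-0.0111,0,0,0,0],[0.006,-0.0131,0,0,0,0],[0.0023,-0.0142,0,0,0,0],[-0.0015,-0.0143,0,0,0,0],[-0.005,-0.0134,0,0,0,0],[-0.0084,-0.0117,0,0,0,0],[-0.0111,-0.009,0,0,0,0],[0,0,0,0,0,0]]'; python3 - <<'E'
from h import *
s=st(); d=np.array(s['ee_pos'])[:2]-[.4865,-.3563]; print(np.linalg.norm(d),np.degrees(np.arctan2(d[1],d[0])))
c=cam('top','t2');crop(c,240,150,400,260,'t2b')
E
```

```text
clock: 18.05
ee_pos: [0.5138, -0.4048, 0.1252]
eef_rot: [[0.974, -0.227, -0.001], [-0.227, -0.974, -0.001], [-0.0, 0.001, -1.0]]
force: [-1.1, 0.1, 3.5]
opening: 0.209
t 18.05 tcp [ 0.5138 -0.4048  0.1252] F [-1.1485  0.1372  3.4771] open 0.2094649568181112
0.05562105097222536 -60.627721898614354
t2b scale 5.0
```

View pics/t2b.png

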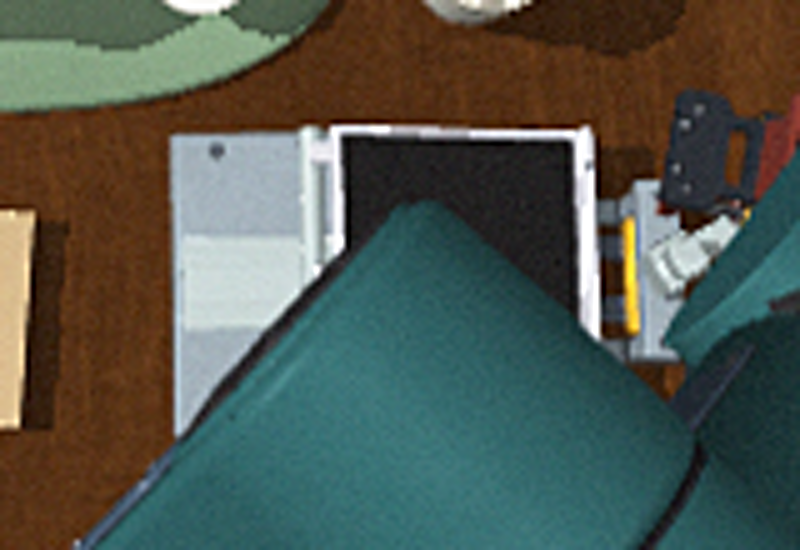

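```bash
python3 -m pendant '[[-0.0131,-0.006,0,0,0,0],[-0.0142,-0.0023,0,0,0,0],[-0.0143,0.0015,0,0,0,0],[-0.0134,0.005,0,0,0,0],[-0.0117,0.0084,0,0,0,0],[-0.009,0.0111,0,0,0,0],[-0.006,0.0131,0,0,0,0],[-0.0023,0.0142,0,0,0,0],[0.0015,0.0143,0,0,0,0],[0,0,0,0,0,0]]'; python3 - <<'E'
from h import *
s=st(); d=np.array(s['ee_pos'])[:2]-[.4865,-.3563]; print(np.linalg.norm(d),np.degrees(np.arctan2(d[1],d[0])))
E
```

```text
clock: 19.1
ee_pos: [0.4333, -0.3426, 0.1252]
eef_rot: [[0.975, -0.224, 0.001], [-0.224, -0.975, -0.001], [0.001, 0.001, -1.0]]
force: [4.3, -1.1, -0.4]
opening: 0.209
t 19.1 tcp [ 0.4333 -0.3426  0.1252] F [ 4.2679 -1.1316 -0.4027] open 0.2087154181440022
0.054940128748950275 165.54647483377323
```

```bash
python3 -m pendant '[[0.005,0.0134,0,0,0,0],[0.0084,0.0117,0,0,0,0],[0.0111,0.009,0,0,0,0],[0,0,0,0,0,0],[0,0,0,0,0,0]]'; python3 - <<'E'
from h import *
s=st(); d=np.array(s['ee_pos'])[:2]-[.4865,-.3563]; print(np.linalg.norm(d),np.degrees(np.arctan2(d[1],d[0])))
c=cam('scene','s2');crop(c,150,180,310,330,'s2b')
E
```

```text
clock: 19.6
ee_pos: [0.4582, -0.3091, 0.1252]
eef_rot: [[0.975, -0.224, 0.0], [-0.224, -0.975, -0.0], [0.0, 0.0, -1.0]]
force: [2.7, -2.9, 1.2]
opening: 0.211
t 19.6 tcp [ 0.4582 -0.3091  0.1252] F [ 2.7235 -2.8808  1.1898] open 0.2106681730373324
0.05504984907561649 120.91372408741165
s2b scale 4.0
```

View pics/s2b.png

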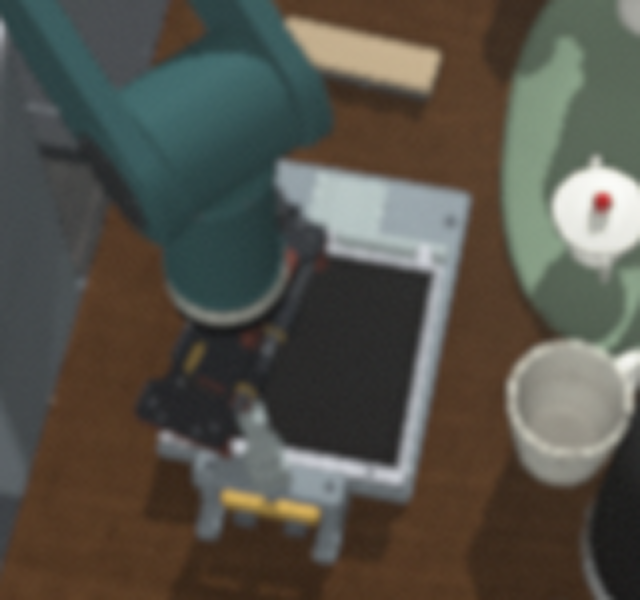

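```bash
python3 -m pendant '[[0,0,0,0,0,0],[0,0,0,0,0,0],[0,0,0,0,0,0],[0,0,0,0,0,0],[0,0,0.02,0,0,0],[0,0,0.04,0,0,0],[0,0,0.05,0,0,0],[0,0.03,0.03,0,0,0],[0,0.045,0,0,0,3],[0,0.048,0,0,0,5],[0,0.048,0,0,0,5],[0,0.048,0,0,0,0]]' 0.6;python3 -m pendant '[[0,0.048,0,0,0,0],[0,0.048,0,0,0,0],[0,0.048,0,0,0,0],[0,0.048,0,0,0,0],[0,0.048,0,0,0,0],[-0.005,0.048,0,0,0,0],[-0.01,0.048,0,0,0,0],[-0.01,0.048,0,0,0,0],[-0.01,0.04,-0.01,0,0,0],[-0.01,0.03,-0.01,0,0,0],[0,0.02,0,0,0,0],[0,0,0,0,0,0]]'; python3 - <<'E'
from h import *
st(); c=cam('wrist','w21');crop(c,0,0,512,384,'w21b')
E
```

```text
clock: 20.85
ee_pos: [0.457, -0.0889, 0.2652]
eef_rot: [[1.0, 0.002, -0.0], [0.002, -1.0, 0.0], [-0.0, -0.0, -1.0]]
force: [0.5, 0.2, -0.5]
opening: 0.395
clock: 22.05
ee_pos: [0.4127, 0.3852, 0.245]
eef_rot: [[1.0, 0.002, -0.0], [0.002, -1.0, 0.0], [-0.0, -0.0, -1.0]]
force: [0.5, -0.3, 0.4]
opening: 0.404
t 22.05 tcp [0.4127 0.3852 0.245 ] F [ 0.5288 -0.3244  0.3968] open 0.40435246676674036
w21b scale 1.562
```

View pics/w21b.png

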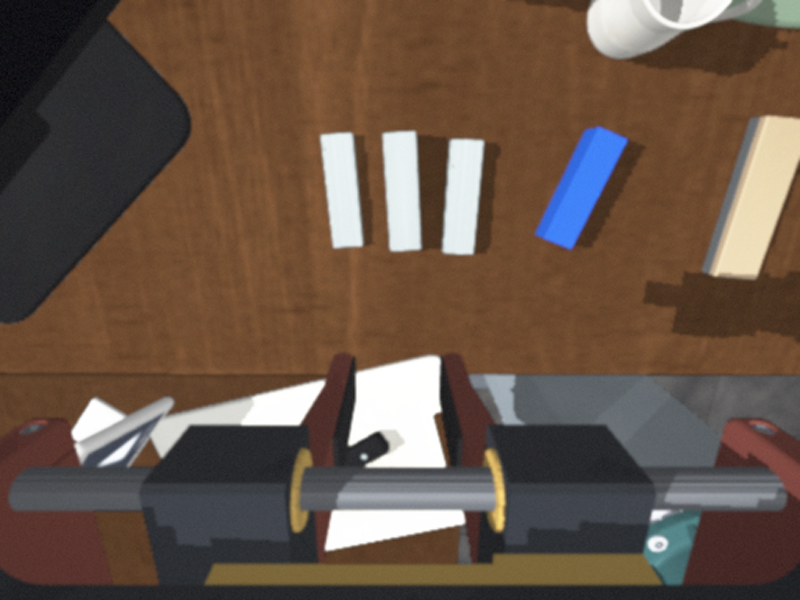

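```bash
python3 - <<'E'
from h import *
c=cam('wrist'); crop(c,195,75,320,170,'w22')
t=cv2.cvtColor(c['image'],cv2.COLOR_BGR2HSV); m=cv2.inRange(t,(0,0,165),(179,70,255)); m[:, :195]=0; m[:,320:]=0; m[:75]=0; m[170:]=0
for k in cv2.findContours(m,cv2.RETR_EXTERNAL,cv2.CHAIN_APPROX_NONE)[0]:
    if cv2.contourArea(k)<300: continue
    (x,y),(w,h),a=cv2.minAreaRect(k); 
    bp=cv2.boxPoints(((x,y),(w+1,h+1),a))
    for z in (.010,.016,.028):
        P=np.array([ray(c,*q,z) for q in bp]); L=np.linalg.norm(P-np.roll(P,1,0),axis=1); e=P[1]-P[0] if L[1]>L[0] else P[2]-P[1]
        print(np.round((x,y),1),z,P.mean(0)[:2],L[:2],np.degrees(np.arctan2(e[1],e[0]))%180)
E
```

```text
w22 scale 6.316
[294.5 125.8] 0.01 [0.4733 0.3268] [0.0332 0.1031] 178.0281039065771
[294.5 125.8] 0.016 [0.4736 0.3277] [0.0327 0.1016] 178.0281039065771
[294.5 125.8] 0.028 [0.4744 0.3295] [0.0317 0.0984] 178.02810390657712
[217.  121.5] 0.01 [0.479 0.437] [0.1018 0.0293] 4.3206333236550165
[217.  121.5] 0.016 [0.4793 0.4362] [0.1003 0.0288] 4.320633323654988
[217.  121.5] 0.028 [0.4798 0.4346] [0.0972 0.028 ] 4.3206333236550165
[255.9 122.2] 0.01 [0.478  0.3817] [0.1061 0.0304] 4.93046651986154
[255.9 122.2] 0.016 [0.4783 0.3817] [0.1045 0.03  ] 4.93046651986154
[255.9 122.2] 0.028 [0.4789 0.3818] [0.1013 0.0291] 4.93046651986154
```

View pics/w22.png

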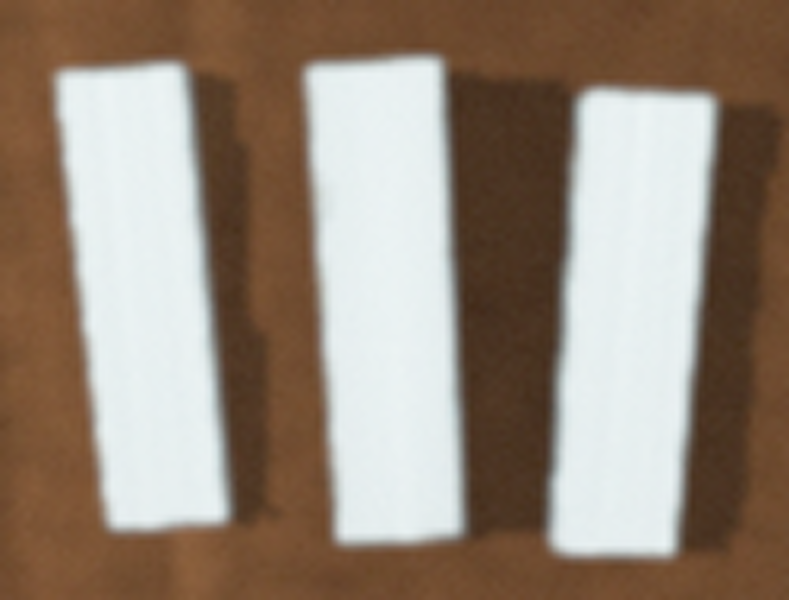

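```bash
python3 -m pendant '[[0.035,0,-0.02,0,0,3],[0.035,0,-0.04,0,0,0],[0.0263,-0.0017,-0.04,0,0,0],[0,0,-0.04,0,0,0],[0,0,-0.035,0,0,0],[0,0,0,0,0,0],[0,0,0,0,0,0]]' 0.54; python3 - <<'E'
from h import *
st(); c=cam('wrist','w23');crop(c,100,80,412,314,'w23b')
E
```

```text
clock: 22.85
ee_pos: [0.5075, 0.3804, 0.0731]
eef_rot: [[0.999, 0.051, -0.001], [0.051, -0.999, -0.001], [-0.001, 0.001, -1.0]]
force: [-0.0, -0.0, 0.1]
opening: 0.46
t 22.85 tcp [0.5075 0.3804 0.0731] F [-0.0267 -0.0371  0.1004] open 0.4595513128396571
w23b scale 2.564
```

View pics/w23b.png

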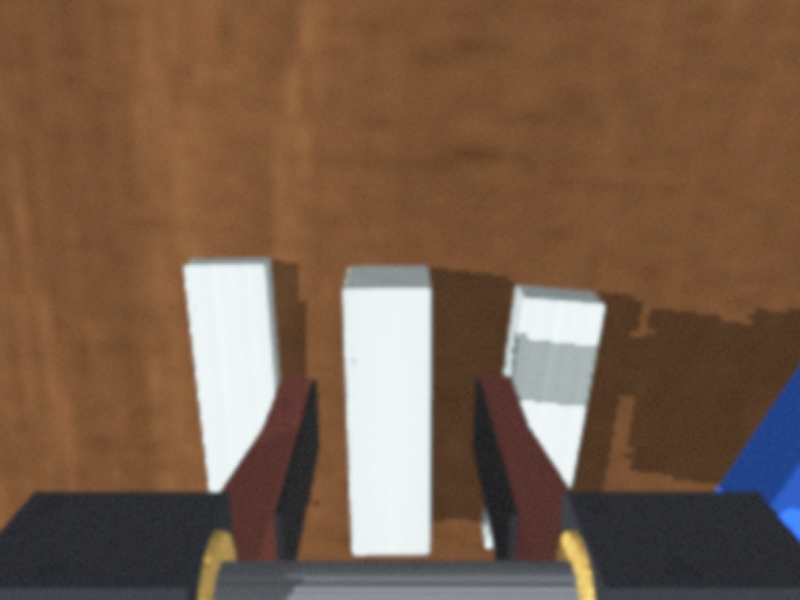

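```bash
python3 -m pendant '[[0.002,0.0015,-0.025,0,0,0],[0,0,-0.025,0,0,0],[0,0,-0.010,0,0,0],[0,0,-0.005,0,0,0],[0,0,0,0,0,0]]'; python3 -m pendant '[[0,0,0,0,0,0],[0,0,0,0,0,0],[0,0,0,0,0,0],[0,0,0,0,0,0],[0,0,0,0,0,0],[0,0,0,0,0,0],[0,0,0,0,0,0]]' 1 50
```

```text
clock: 23.4
ee_pos: [0.5096, 0.3835, 0.0086]
eef_rot: [[0.999, 0.052, 0.001], [0.052, -0.999, 0.001], [0.001, -0.001, -1.0]]
force: [-1.0, 0.1, -0.0]
opening: 0.458
clock: 24.1
ee_pos: [0.5098, 0.3836, 0.0088]
eef_rot: [[0.999, 0.052, 0.002], [0.052, -0.999, 0.001], [0.002, -0.001, -1.0]]
force: [-0.7, -0.9, 5.8]
opening: 0.317
```

```bash
python3 -m pendant '[[0,0,0.03,0,0,0],[0,0,0.04,0,0,0],[0,0,0.05,0,0,0],[0,0,0.05,0,0,0],[0,-0.03,0.02,0,0,0],[0,-0.045,0,0,0,8.5],[0,-0.045,0,0,0,8.5],[0,-0.045,0,0,0,8.5],[0,-0.045,0,0,0,8.5],[0,-0.045,0,0,0,8.5],[-0.01,-0.045,0,0,0,8.5],[-0.01,-0.045,0,0,0,8.5]]'; python3 -m pendant '[[0,-0.02,0,0,0,8.5],[0,-0.01,0,0,0,8.5],[0,0,0,0,0,8.5],[0,0,0,0,0,0.7],[0,0,0,0,0,0],[0,0,0,0,0,0]]'; python3 - <<'E'
from h import *
s=st(); R=np.array(s['eef_rot']); print(np.degrees(np.arctan2(R[1,0],R[0,0]))); c=cam('wrist','w24');crop(c,0,0,512,384,'w24b')
E
```

```text
clock: 25.3
ee_pos: [0.4903, 0.048, 0.1976]
eef_rot: [[0.49, 0.871, 0.0], [0.871, -0.49, 0.0], [0.0, -0.0, -1.0]]
force: [1.2, -0.7, -1.4]
opening: 0.317
clock: 25.9
ee_pos: [0.4908, 0.0199, 0.1975]
eef_rot: [[0.063, 0.998, -0.0], [0.998, -0.063, 0.0], [0.0, -0.0, -1.0]]
force: [-0.0, -0.9, -2.4]
opening: 0.314
t 25.9 tcp [0.4908 0.0199 0.1975] F [-0.0397 -0.9222 -2.44  ] open 0.3135050916082179
86.36551436563627
w24b scale 1.562
```

View pics/w24b.png

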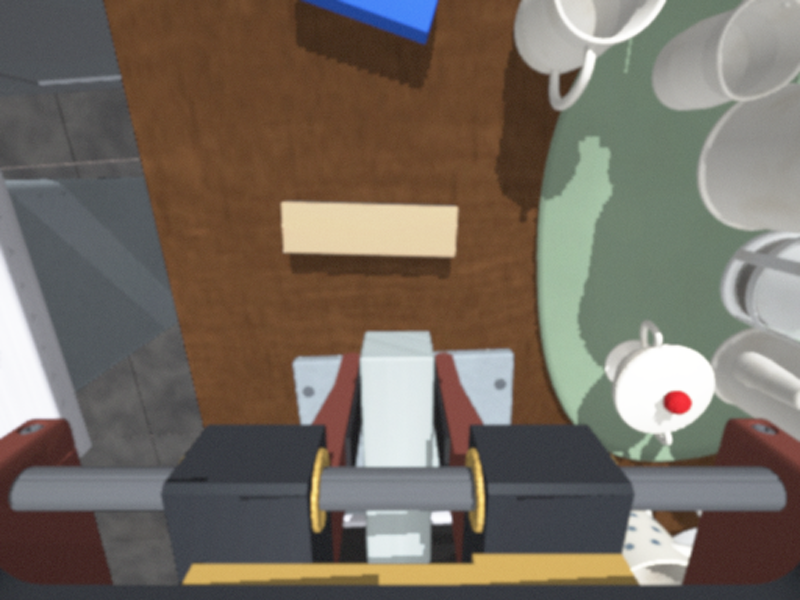

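```bash
python3 - <<'E'
from h import *
c=cam('wrist'); crop(c,180,200,340,290,'w25')
E
```

```text
w25 scale 5.0
```

View pics/w25.png

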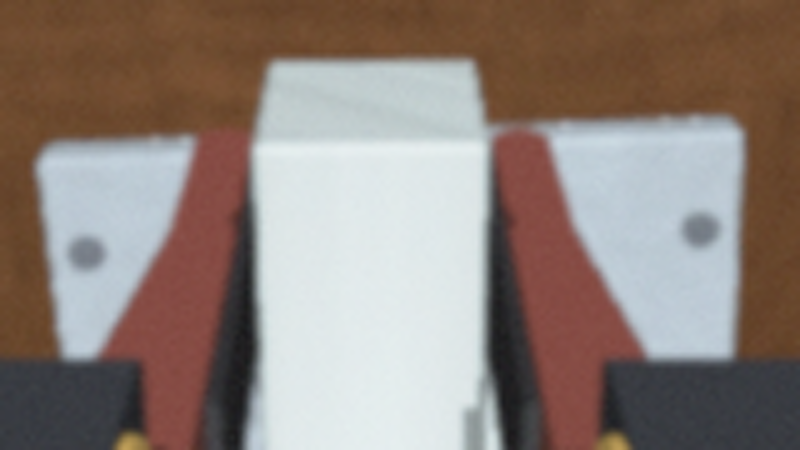

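```bash
python3 - <<'E'
from h import *
s=robot.read_state(); R=np.array(s['eef_rot']);p=np.array(s['ee_pos'])
c=cam('wrist'); g=lambda u,v,z:ray(c,180+(u+.5)/5-.5,200+(v+.5)/5-.5,z)
a=g(38,152,.014);b=g(743,126,.014)
print(a,b,np.linalg.norm(a-b),np.degrees(np.arctan2(*(b-a)[[1,0]])),'mid',(a+b)/2)
h1=g(86,252,.014);h2=g(700,230,.014);print('holes',h1,h2,(h1+h2)/2,np.degrees(np.arctan2(*(h2-h1)[[1,0]])))
for zu in (-.008,-.0085):
    e=np.array([g(268,60,p[2]+zu),g(476,60,p[2]+zu),g(253,140,p[2]+zu+.028),g(490,140,p[2]+zu+.028)]); print((R.T@(e-p).T).T, np.degrees(np.arctan2(*(e[1]-e[0])[[1,0]])))
print(np.degrees(np.arctan2(R[1,0],R[0,0])))
E
```

```text
[ 0.3937 -0.0506  0.014 ] [ 0.5903 -0.055   0.014 ] 0.19666875062182615 -1.301073997051167 mid [ 0.492  -0.0528  0.014 ]
holes [ 0.4031 -0.0826  0.014 ] [ 0.5787 -0.0866  0.014 ] [ 0.4909 -0.0846  0.014 ] -1.3159130236843046
[[ 0.0192 -0.0133  0.008 ]
 [ 0.0192  0.0146  0.008 ]
 [ 0.0203 -0.013  -0.02  ]
 [ 0.0202  0.0141 -0.02  ]] -3.6012303217829817
[[ 0.019  -0.0134  0.0085]
 [ 0.019   0.0146  0.0085]
 [ 0.02   -0.013  -0.0195]
 [ 0.02    0.0141 -0.0195]] -3.6012303217829738
86.43572458777204
```

```bash
python3 -m pendant '[[0,-0.02,-0.03,0,0,2.3],[0,-0.02,-0.04,0,0,0],[0,-0.01,-0.04,0,0,0],[0,0,-0.04,0,0,0],[0,0,-0.02,0,0,0],[0,0,0,0,0,0],[0,0,0,0,0,0]]'; python3 - <<'E'
from h import *
s=st(); R=np.array(s['eef_rot']); print(np.degrees(np.arctan2(R[1,0],R[0,0]))); c=cam('wrist','w26');c2=cam('scene','s3');crop(c2,150,130,330,330,'s3b')
E
```

```text
clock: 26.75
ee_pos: [0.4911, -0.0303, 0.0277]
eef_rot: [[0.021, 1.0, -0.001], [1.0, -0.021, 0.0], [0.0, -0.001, -1.0]]
force: [1.0, -0.6, -1.5]
opening: 0.316
t 26.75 tcp [ 0.4911 -0.0303  0.0277] F [ 1.044  -0.5647 -1.5211] open 0.31598558605093574
88.78942295822681
s3b scale 3.0
```

View pics/w26.png

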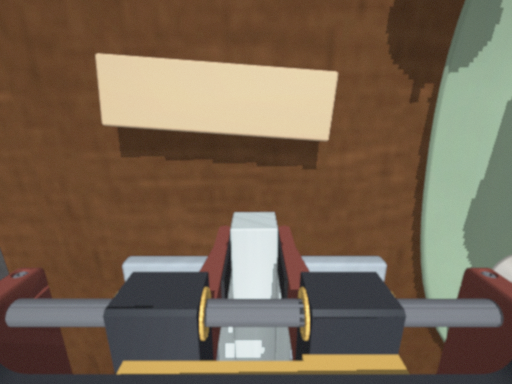

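View pics/s3b.png

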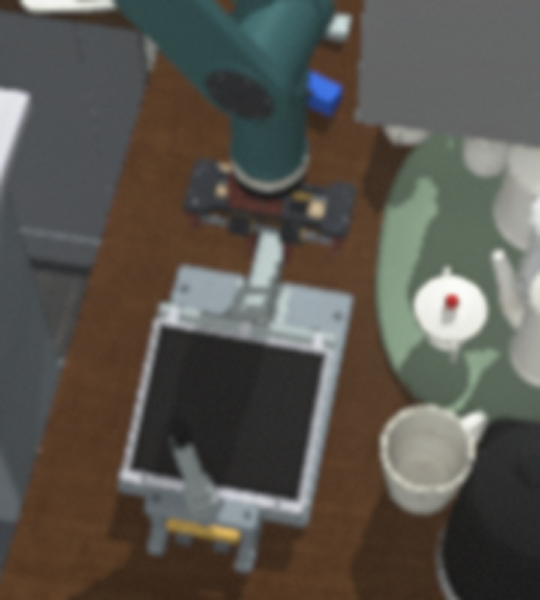

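```bash
python3 -m pendant '[[0,-0.015,0,0,0,0],[0,-0.015,0,0,0,0],[-0.0003,-0.013,0,0,0,0],[0,-0.007,0,0,0,0],[0,0,0,0,0,0],[0,0,-0.003,0,0,0],[0,0,-0.002,0,0,0],[0,0,0,0,0,0],[0,0,0,0,0,0]]'
```

```text
clock: 27.75
ee_pos: [0.4904, -0.0801, 0.0227]
eef_rot: [[0.02, 1.0, -0.001], [1.0, -0.02, -0.0], [-0.0, -0.001, -1.0]]
force: [-1.8, -1.3, 5.5]
opening: 0.314
```

```bash
python3 -m pendant '[[0,0,0,0,0,0],[0,0,0,0,0,0],[0,0,0,0,0,0],[0,0,0,0,0,0],[0,0.01,0.03,0,0,0],[0,0.03,0.03,0,0,0],[0,0.03,0.04,0,0,0],[0,0.03,0.03,0,0,0],[0,0,0.02,0,0,0],[0,0,0,0,0,0],[0,0,0,0,0,0]]' 0.5; python3 - <<'E'
from h import *
s=st(); c=cam('wrist','w27'); crop(c,150,150,360,300,'w27b')
t=cam('top','t3');crop(t,250,160,410,260,'t3b')
E
```

```text
clock: 28.85
ee_pos: [0.4905, 0.0196, 0.1723]
eef_rot: [[0.021, 1.0, 0.0], [1.0, -0.021, -0.0], [-0.0, 0.0, -1.0]]
force: [0.1, -0.3, -0.7]
opening: 0.502
t 28.85 tcp [0.4905 0.0196 0.1723] F [ 0.081  -0.2904 -0.7174] open 0.501998005859112
w27b scale 3.81
t3b scale 5.0
```

View pics/w27b.png

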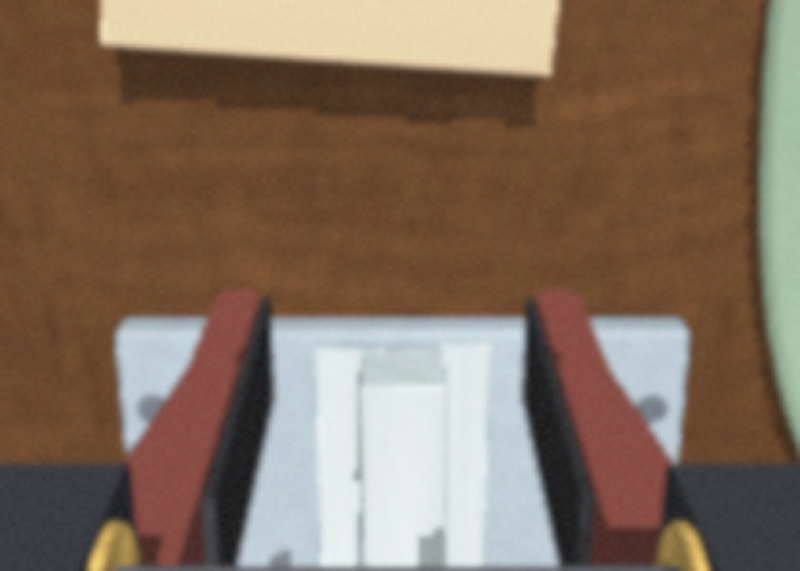

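View pics/t3b.png

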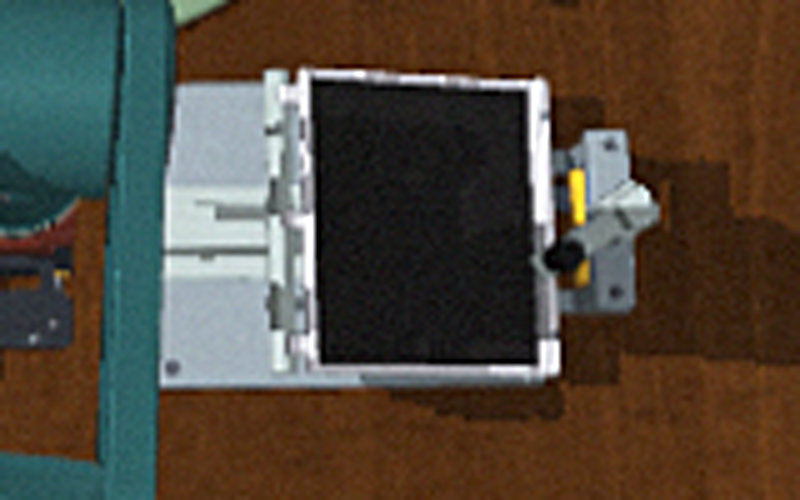

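```bash
python3 -m pendant '[[0,0.02,0.02,0,0,-8.4],[-0.005,0.03,0.02,0,0,-8.4],[-0.005,0.03,0,0,0,-8.4],[-0.005,0.03,0,0,0,-8.4],[-0.005,0.03,0,0,0,-8.4],[-0.01,0.03,0,0,0,-8.4],[-0.01,0.03,0,0,0,-8.4],[-0.01,0.03,0,0,0,-8.4],[-0.01,0.03,0,0,0,-8.4],[-0.01,0.03,0,0,0,-8.4],[0,0.02,0,0,0,-8.4],[0,0,0,0,0,0]]' 0.55; python3 -m pendant '[[0,0,0,0,0,0],[0,0,0,0,0,0]]'; python3 - <<'E'
from h import *
s=st(); R=np.array(s['eef_rot']); print(np.degrees(np.arctan2(R[1,0],R[0,0])));c=cam('wrist','w28'); crop(c,0,0,512,384,'w28b')
E
```

```text
clock: 30.15
ee_pos: [0.4201, 0.3309, 0.2108]
eef_rot: [[0.998, -0.064, -0.002], [-0.064, -0.998, -0.0], [-0.002, 0.001, -1.0]]
force: [-0.5, -0.2, -0.6]
opening: 0.451
clock: 30.35
ee_pos: [0.4204, 0.3282, 0.2116]
eef_rot: [[0.998, -0.061, -0.002], [-0.061, -0.998, -0.001], [-0.001, 0.001, -1.0]]
force: [0.2, -0.4, -0.4]
opening: 0.453
t 30.35 tcp [0.4204 0.3282 0.2116] F [ 0.2413 -0.4122 -0.3826] open 0.4529948163656491
-3.5137928519100257
w28b scale 1.562
```

View pics/w28b.png

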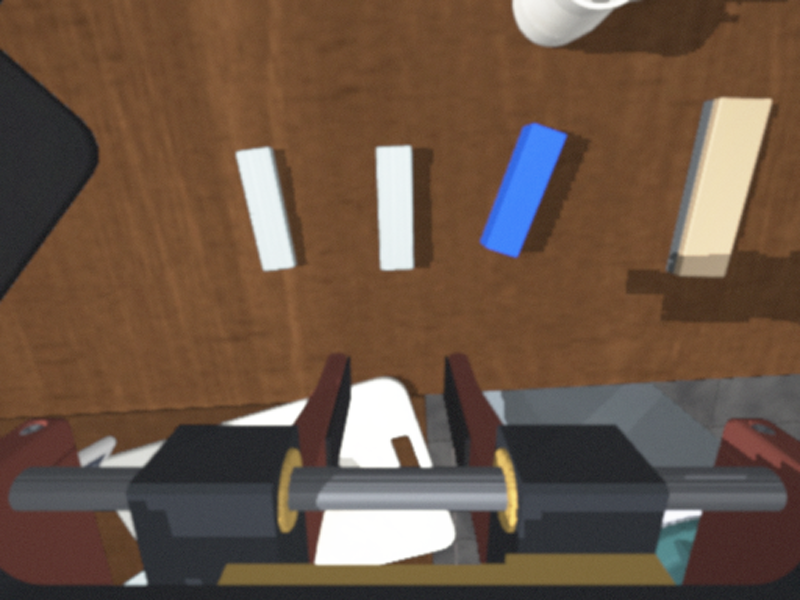

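```bash
python3 - <<'E'
from h import *
c=cam('wrist'); crop(c,225,80,280,180,'w29')
P=[ray(c,(u+.5)/1.5625-.5,(v+.5)/1.5625-.5,.016) for u,v in [(376,147),(412,147),(413,269),(380,269)]]
P=np.array(P);print(P,P.mean(0),np.linalg.norm(P-np.roll(P,1,0),axis=1))
E
```

```text
w29 scale 6.0
[[0.5239 0.3393 0.016 ]
 [0.5221 0.3108 0.016 ]
 [0.4233 0.3151 0.016 ]
 [0.425  0.3435 0.016 ]] [0.4736 0.3272 0.016 ] [0.099  0.0286 0.099  0.0285]
```

View pics/w29.png

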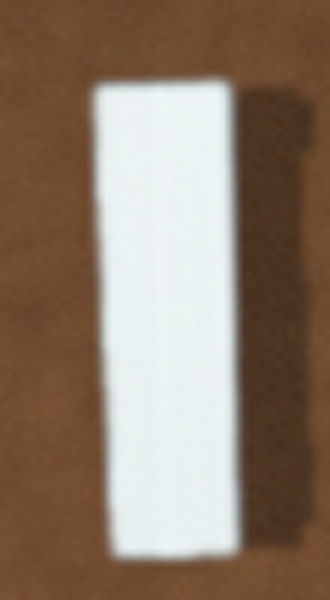

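```bash
python3 -m pendant '[[0.03,0,-0.03,0,0,1],[0.03,-0.001,-0.04,0,0,0],[0.0236,-0.0012,-0.04,0,0,0],[0,0,-0.04,0,0,0],[0,0,-0.035,0,0,0],[0,0,-0.015,0,0,0],[0,0,-0.006,0,0,0],[0,0,0,0,0,0],[0,0,0,0,0,0]]'; python3 - <<'E'
from h import *
st(); c=cam('wrist','w30')
E
```

```text
clock: 31.35
ee_pos: [0.5054, 0.328, 0.0082]
eef_rot: [[0.999, -0.045, 0.003], [-0.045, -0.999, 0.001], [0.002, -0.001, -1.0]]
force: [-0.6, 0.2, -0.1]
opening: 0.449
t 31.35 tcp [0.5054 0.328  0.0082] F [-0.5972  0.1591 -0.0917] open 0.4491920094814931
```

View pics/w30.png

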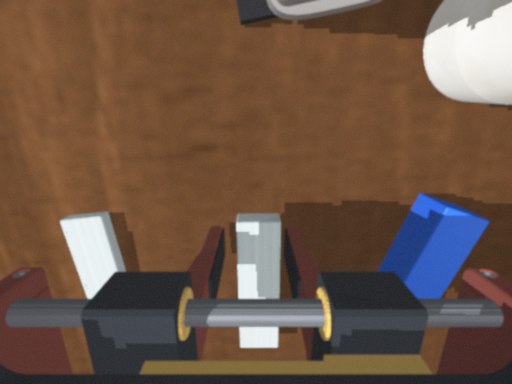

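```bash
python3 -m pendant '[[0,-0.0015,-0.003,0,0,0],[0,0,0,0,0,0]]'; python3 -m pendant '[[0,0,0,0,0,0],[0,0,0,0,0,0],[0,0,0,0,0,0],[0,0,0,0,0,0],[0,0,0,0,0,0],[0,0,0,0,0,0],[0,0,0,0,0,0],[0,0,0,0,0,0]]' 1 50
```

```text
clock: 31.6
ee_pos: [0.5045, 0.326, 0.0043]
eef_rot: [[0.999, -0.045, 0.001], [-0.045, -0.999, 0.001], [0.001, -0.001, -1.0]]
force: [-0.4, 0.3, 0.1]
opening: 0.45
clock: 32.4
ee_pos: [0.5043, 0.3259, 0.0038]
eef_rot: [[0.999, -0.045, 0.0], [-0.045, -0.999, 0.0], [0.0, -0.0, -1.0]]
force: [-1.5, -0.5, 5.6]
opening: 0.312
```

```bash
python3 -m pendant '[[0,0,0.03,0,0,0],[0,0,0.05,0,0,0],[0,-0.01,0.05,0,0,8.3],[0,-0.03,0.05,0,0,8.3],[0,-0.03,0,0,0,8.3],[0,-0.03,0,0,0,8.3],[0,-0.03,0,0,0,8.3],[0,-0.03,0,0,0,8.3],[-0.005,-0.03,0,0,0,8.3],[-0.005,-0.03,0,0,0,8.3],[-0.004,-0.03,0,0,0,8.3],[0,-0.03,0,0,0,8.3]]'; python3 -m pendant '[[0,-0.026,0,0,0,8.3],[0,0,0,0,0,0],[0,0,0,0,0,0],[0,0,0,0,0,0]]'; python3 - <<'E'
from h import *
s=st(); R=np.array(s['eef_rot']); print(np.degrees(np.arctan2(R[1,0],R[0,0]))); c=cam('wrist','w31');crop(c,180,200,340,290,'w31b')
E
```

```text
clock: 33.6
ee_pos: [0.489, 0.0493, 0.175]
eef_rot: [[0.161, 0.987, -0.001], [0.987, -0.161, 0.0], [-0.0, -0.001, -1.0]]
force: [0.4, 0.3, -0.8]
opening: 0.314
clock: 34.0
ee_pos: [0.49, 0.0251, 0.1752]
eef_rot: [[0.025, 1.0, -0.001], [1.0, -0.025, 0.001], [0.001, -0.001, -1.0]]
force: [0.4, 0.2, -0.4]
opening: 0.315
t 34.0 tcp [0.49   0.0251 0.1752] F [ 0.4381  0.2152 -0.4119] open 0.3145606555901178
88.59550256709757
w31b scale 5.0
```

View pics/w31b.png

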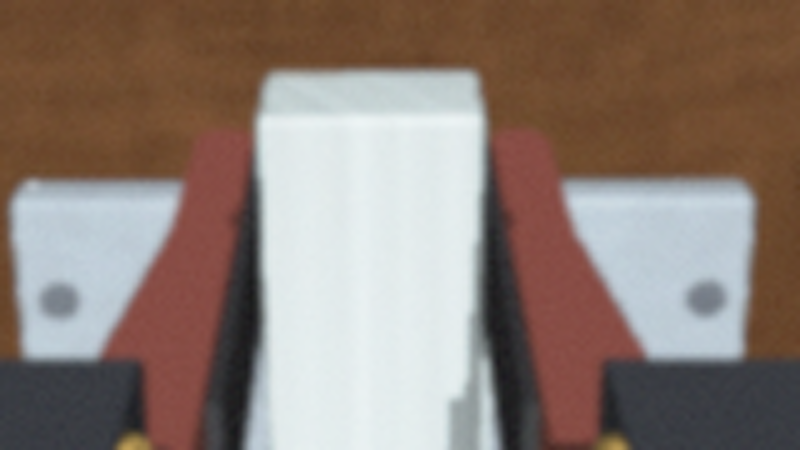

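```bash
python3 - <<'E'
from h import *
s=robot.read_state(); R=np.array(s['eef_rot']);p=np.array(s['ee_pos'])
c=cam('wrist'); g=lambda u,v,z:ray(c,180+(u+.5)/5-.5,200+(v+.5)/5-.5,z)
zu=-.004
e=np.array([g(264,72,p[2]+zu),g(480,72,p[2]+zu),g(256,115,p[2]+zu+.016),g(485,115,p[2]+zu+.016)]); print((R.T@(e-p).T).T)
a=g(14,190,.014);b=g(752,188,.014);print(a,b)
E
```

```text
[[ 0.019  -0.0135  0.004 ]
 [ 0.019   0.0149  0.004 ]
 [ 0.0198 -0.0133 -0.012 ]
 [ 0.0198  0.0142 -0.012 ]]
[ 0.3945 -0.0495  0.014 ] [ 0.5893 -0.0536  0.014 ]
```

```bash
python3 -m pendant '[[0.001,-0.02,-0.03,0,0,0],[0,-0.02,-0.04,0,0,0],[0,-0.015,-0.04,0,0,0],[0,0,-0.014,0,0,0],[0,0,0,0,0,0],[0,0,0,0,0,0]]'; python3 -m pendant '[[0,0,0,0,0,0]]'
```

```text
clock: 34.7
ee_pos: [0.4914, -0.03, 0.0516]
eef_rot: [[0.022, 1.0, -0.0], [1.0, -0.022, 0.0], [0.0, -0.0, -1.0]]
force: [0.9, -0.1, -0.2]
opening: 0.317
clock: 34.8
ee_pos: [0.4923, -0.0302, 0.0526]
eef_rot: [[0.022, 1.0, 0.002], [1.0, -0.022, -0.0], [-0.0, 0.002, -1.0]]
force: [-0.2, -0.4, -0.9]
opening: 0.314
```

```bash
python3 -m pendant '[[0,-0.015,0,0,0,0],[0,-0.015,0,0,0,0],[-0.001,-0.013,-0.001,0,0,0],[0,-0.007,0,0,0,0],[0,0,-0.001,0,0,0],[0,0,0,0,0,0],[0,0,0,0,0,0]]'
```

```text
clock: 35.5
ee_pos: [0.4899, -0.0803, 0.0493]
eef_rot: [[0.023, 1.0, -0.001], [1.0, -0.023, 0.0], [0.0, -0.001, -1.0]]
force: [-0.3, -0.0, -1.1]
opening: 0.313
```

```bash
python3 -m pendant '[[0.0005,0,-0.0015,0,0,0],[0,0,-0.001,0,0,0],[0,0,-0.001,0,0,0],[0,0,0,0,0,0]]'
```

```text
clock: 35.9
ee_pos: [0.4907, -0.0805, 0.0459]
eef_rot: [[0.022, 1.0, -0.0], [1.0, -0.022, 0.0], [0.0, -0.0, -1.0]]
force: [-1.5, 0.1, -1.8]
opening: 0.314
```

```bash
python3 -m pendant '[[0,0,-0.001,0,0,0],[0,0,0,0,0,0],[0,0,0,0,0,0]]'
```

```text
clock: 36.2
ee_pos: [0.4907, -0.0805, 0.0458]
eef_rot: [[0.023, 1.0, 0.0], [1.0, -0.023, 0.0], [0.0, 0.0, -1.0]]
force: [-2.4, 1.5, 10.2]
opening: 0.314
```

Contact at the expected height. Release and look.

```bash
python3 -m pendant '[[0,0,0.0005,0,0,0],[0,0,0,0,0,0],[0,0,0,0,0,0],[0,0,0,0,0,0],[0,0,0,0,0,0],[0,0.005,0.02,0,0,0],[0,0.03,0.03,0,0,0],[0,0.03,0.04,0,0,0],[0,0.03,0.03,0,0,0],[0,0,0.02,0,0,0],[0,0,0,0,0,0],[0,0,0,0,0,0]]' 0.5; python3 - <<'E'
from h import *
s=st(); c=cam('wrist','w32'); crop(c,150,180,360,300,'w32b')
t=cam('scene','s4');crop(t,150,180,330,330,'s4b')
E
```

```text
clock: 37.4
ee_pos: [0.4906, 0.0143, 0.1852]
eef_rot: [[0.022, 1.0, 0.0], [1.0, -0.022, -0.0], [-0.0, 0.0, -1.0]]
force: [-1.1, -0.6, -0.8]
opening: 0.5
t 37.4 tcp [0.4906 0.0143 0.1852] F [-1.1355 -0.595  -0.7532] open 0.49970253915688395
w32b scale 3.81
s4b scale 4.0
```

View pics/w32b.png

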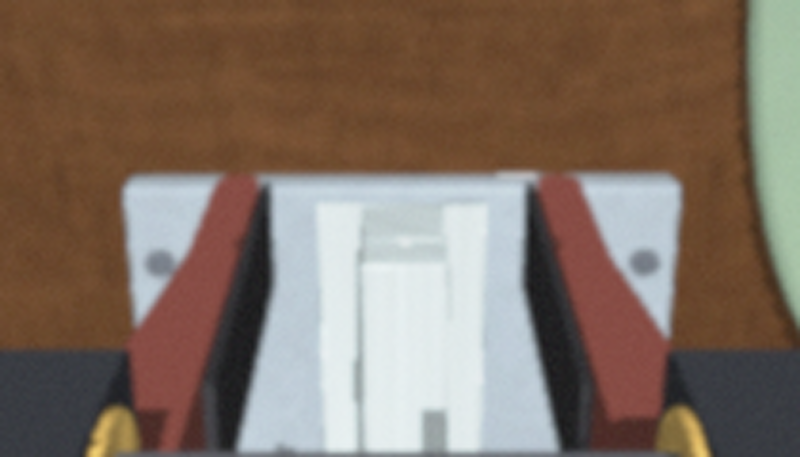

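View pics/s4b.png

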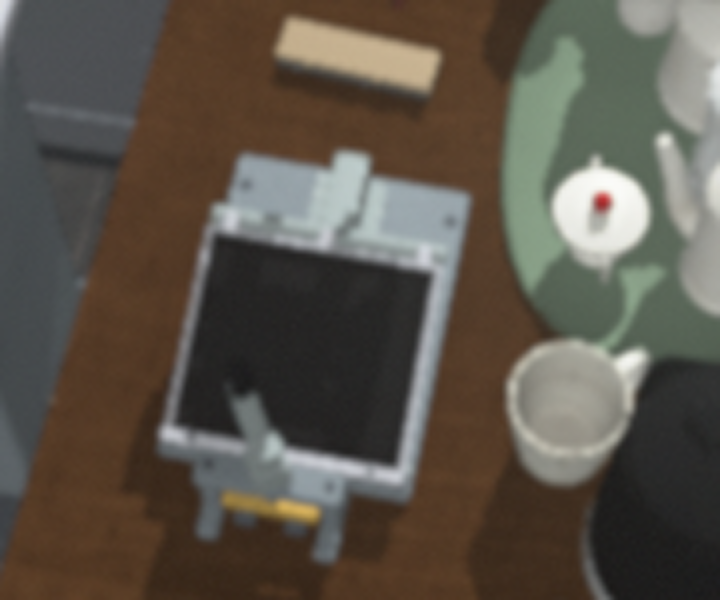

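```bash
python3 -m pendant '[[0,-0.03,0.02,0,0,4],[0,-0.045,0,0,0,6],[-0.01,-0.048,0,0,0,6],[-0.01,-0.048,0,0,0,6],[-0.01,-0.048,0,0,0,0],[0,-0.048,0,0,0,0],[-0.0024,-0.04,0,0,0,0],[0,-0.0164,-0.01,0,0,0],[0,0,0,0,0,0],[0,0,0,0,0,0]]' 0.5; python3 - <<'E'
from h import *
s=st(); R=np.array(s['eef_rot']); print(np.degrees(np.arctan2(R[1,0],R[0,0])));c=cam('wrist','w33'); crop(c,150,150,360,300,'w33b')
E
```

```text
clock: 38.5
ee_pos: [0.4571, -0.3077, 0.1937]
eef_rot: [[-0.352, 0.936, -0.003], [0.936, 0.352, 0.003], [0.004, -0.002, -1.0]]
force: [1.0, 0.8, -0.9]
opening: 0.499
t 38.5 tcp [ 0.4571 -0.3077  0.1937] F [ 1.0484  0.8202 -0.8645] open 0.4989009185693196
110.6389477977307
w33b scale 3.81
```

View pics/w33.png

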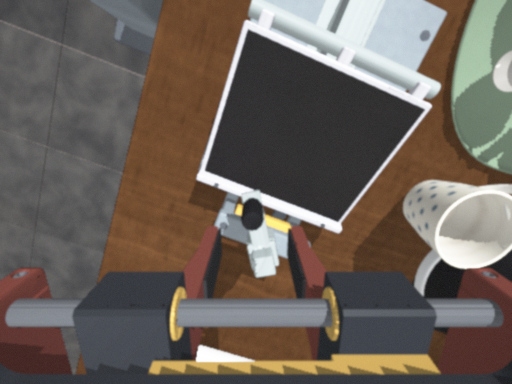

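```bash
python3 - <<'E'
from h import *
s=robot.read_state(); R=np.array(s['eef_rot']);p=np.array(s['ee_pos'])
c=cam('wrist','w34');crop(c,225,185,290,285,'w34b')
for v in (218,216,220): k=ray(c,253,v,.16); print(k,R.T@(k-p))
E
```

```text
w34b scale 6.0
[ 0.4564 -0.3041  0.16  ] [0.0033 0.0001 0.0343]
[ 0.4559 -0.3025  0.16  ] [0.0049 0.0001 0.0343]
[ 0.457  -0.3057  0.16  ] [0.0016 0.0001 0.0343]
```

View pics/w34b.png

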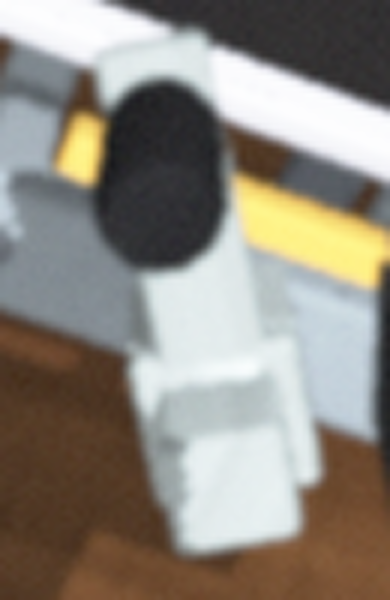

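```bash
python3 -m pendant '[[0,-0.001,-0.03,0,0,0],[0,0,-0.025,0,0,0],[0,0,-0.013,0,0,0],[0,0,0,0,0,0],[0,0,0,0,0,0]]'; python3 -m pendant '[[0,0,0,0,0,0],[0,0,0,0,0,0],[0,0,0,0,0,0],[0,0,0,0,0,0],[0,0,0,0,0,0],[0,0,0,0,0,0],[0,0,0,0,0,0]]' 1 30; python3 - <<'E'
from h import *
s=st(); d=np.array(s['ee_pos'])[:2]-[.4865,-.3563]; print(np.linalg.norm(d),np.degrees(np.arctan2(d[1],d[0])))
E
python3 arc.py 121 10 17 0.055
```

```text
clock: 39.1
ee_pos: [0.4588, -0.3096, 0.128]
eef_rot: [[-0.354, 0.935, 0.0], [0.935, 0.354, -0.0], [-0.0, 0.0, -1.0]]
force: [0.2, -0.7, -0.1]
opening: 0.501
clock: 39.8
ee_pos: [0.4582, -0.3102, 0.1278]
eef_rot: [[-0.353, 0.935, -0.0], [0.935, 0.353, -0.0], [-0.0, -0.0, -1.0]]
force: [-3.2, -0.1, 5.1]
opening: 0.206
t 39.8 tcp [ 0.4582 -0.3102  0.1278] F [-3.1739 -0.0648  5.0629] open 0.2064183255494895
0.054096234885479544 121.56299128453657
[[-0.0078, -0.0056], [-0.0066, -0.0069], [-0.0054, -0.0079], [-0.0039, -0.0088], [-0.0023, -0.0093], [-0.0007, -0.0096], [0.001, -0.0095], [0.0027, -0.0092], [0.0042, -0.0086], [0.0056, -0.0078], [0.0069, -0.0066], [0.0079, -0.0054], [0.0088, -0.0039], [0.0093, -0.0023], [0.0096, -0.0007], [0.0095, 0.001], [0.0092, 0.0027]]
```

```bash
python3 -m pendant '[[-0.0078,-0.0056,0,0,0,0],[-0.0066,-0.0069,0,0,0,0],[-0.0054,-0.0079,0,0,0,0],[-0.0039,-0.0088,0,0,0,0],[-0.0023,-0.0093,0,0,0,0],[-0.0007,-0.0096,0,0,0,0],[0.001,-0.0095,0,0,0,0],[0,0,0,0,0,0],[0,0,0,0,0,0]]'; python3 - <<'E'
from h import *
s=st(); d=np.array(s['ee_pos'])[:2]-[.4865,-.3563]; print(np.linalg.norm(d),np.degrees(np.arctan2(d[1],d[0])))
c=cam('scene','s5');crop(c,150,170,330,320,'s5b')
E
python3 arc.py 191 5 10 0.055
```

```text
clock: 40.7
ee_pos: [0.4319, -0.3691, 0.128]
eef_rot: [[-0.353, 0.936, -0.001], [0.936, 0.353, -0.002], [-0.001, -0.001, -1.0]]
force: [-4.9, -1.6, 7.7]
opening: 0.211
t 40.7 tcp [ 0.4319 -0.3691  0.128 ] F [-4.9136 -1.5594  7.7251] open 0.21095604241902072
0.05611953132241385 -166.7936497907652
s5b scale 4.0
[[0.0011, -0.0047], [0.0016, -0.0045], [0.0019, -0.0044], [0.0023, -0.0042], [0.0026, -0.004], [0.003, -0.0038], [0.0033, -0.0035], [0.0036, -0.0031], [0.0038, -0.0029], [0.0041, -0.0025]]
```

View pics/s5b.png

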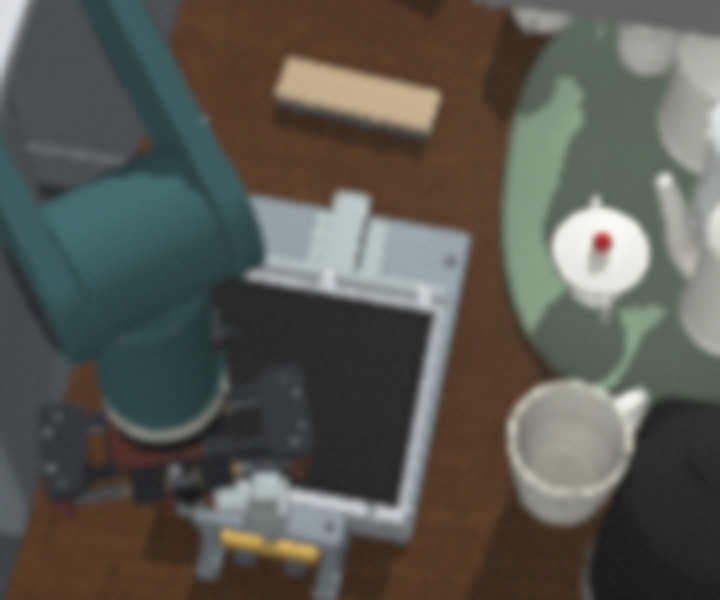

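Fine; unwind gently through contact.

```bash
python3 -m pendant '[[0.0011,-0.0047,0,0,0,0],[0.0016,-0.0045,0,0,0,0],[0.0019,-0.0044,0,0,0,0],[0.0023,-0.0042,0,0,0,0],[0.0026,-0.004,0,0,0,0],[0.003,-0.0038,0,0,0,0],[0.0033,-0.0035,0,0,0,0],[0.0036,-0.0031,0,0,0,0],[0.0038,-0.0029,0,0,0,0],[0.0041,-0.0025,0,0,0,0],[0,0,0,0,0,0]]'; python3 - <<'E'
from h import *
s=st(); d=np.array(s['ee_pos'])[:2]-[.4865,-.3563]; print(np.linalg.norm(d),np.degrees(np.arctan2(d[1],d[0])))
E
python3 arc.py 241 10 7 0.055
```

```text
clock: 41.85
ee_pos: [0.4601, -0.4072, 0.1282]
eef_rot: [[-0.353, 0.936, 0.001], [0.936, 0.353, -0.002], [-0.003, -0.0, -1.0]]
force: [-2.4, -2.9, 6.2]
opening: 0.21
t 41.85 tcp [ 0.4601 -0.4072  0.1282] F [-2.394  -2.9155  6.2303] open 0.2104702146015895
0.05735285573005025 -117.44292398989376
[[0.0088, -0.0039], [0.0093, -0.0023], [0.0096, -0.0007], [0.0095, 0.001], [0.0092, 0.0027], [0.0086, 0.0042], [0.0078, 0.0056]]
```

```bash
python3 -m pendant '[[0.0088,-0.0039,0,0,0,0],[0.0093,-0.0013,0,0,0,0],[0.0096,0.0003,0,0,0,0],[0.0095,0.001,0,0,0,0],[0.0092,0.0027,0,0,0,0],[0,0,0,0,0,0],[0,0,0,0,0,0]]'; python3 - <<'E'
from h import *
s=st(); d=np.array(s['ee_pos'])[:2]-[.4865,-.3563]; print(np.linalg.norm(d),np.degrees(np.arctan2(d[1],d[0])))
E
```

```text
clock: 42.55
ee_pos: [0.508, -0.4084, 0.1284]
eef_rot: [[-0.354, 0.935, 0.003], [0.935, 0.354, -0.003], [-0.004, 0.002, -1.0]]
force: [1.6, -3.3, 5.0]
opening: 0.212
t 42.55 tcp [ 0.508  -0.4084  0.1284] F [ 1.595  -3.3135  5.0486] open 0.21204627618510521
0.05637001803868071 -67.5775312687215
```

```bash
python3 -m pendant '[[0,0,0,0,0,0],[0,0,0,0,0,0],[0,0,0,0,0,0],[0,0,0,0,0,0],[0,0,0.02,0,0,0],[0,0,0.03,0,0,0],[0,0,0,0,0,0],[0,0,0,0,0,0]]' 0.55; python3 - <<'E'
from h import *
s=st(); R=np.array(s['eef_rot']); print(np.degrees(np.arctan2(R[1,0],R[0,0])));c=cam('wrist','w35');crop(c,200,100,320,250,'w35b')
E
```

```text
clock: 43.35
ee_pos: [0.5065, -0.4066, 0.1779]
eef_rot: [[-0.354, 0.935, 0.001], [0.935, 0.354, -0.001], [-0.001, 0.0, -1.0]]
force: [-0.8, 0.7, 0.4]
opening: 0.45
t 43.35 tcp [ 0.5065 -0.4066  0.1779] F [-0.801   0.6742  0.4481] open 0.44953214688831633
110.70404037791181
w35b scale 4.0
```

View pics/w35.png

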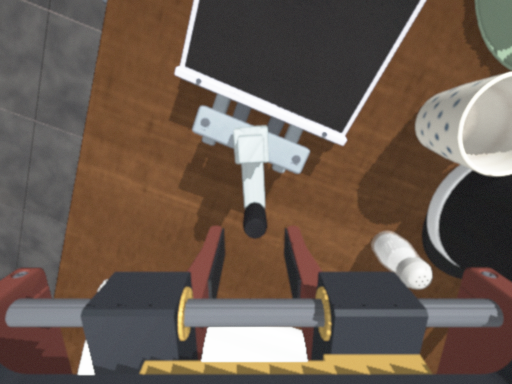

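View pics/w35b.png

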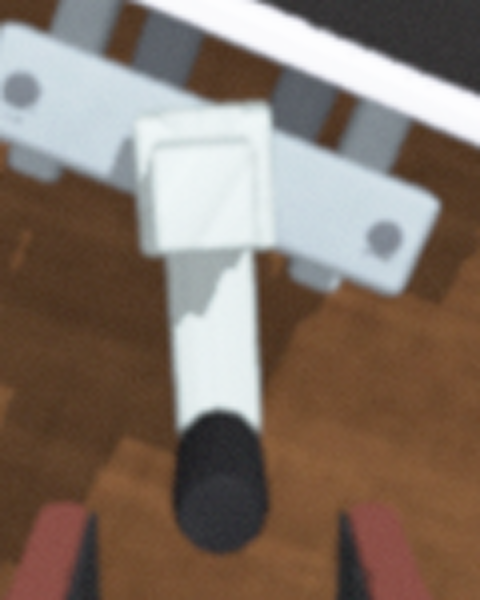

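```bash
python3 - <<'E'
from h import *
s=robot.read_state(); R=np.array(s['eef_rot']);p=np.array(s['ee_pos'])
c=cam('wrist'); g=lambda u,v,z:ray(c,200+(u+.5)/4-.5,100+(v+.5)/4-.5,z)
b=g(203,195,.139);k=g(222,510,.16);d=k-b;print(b,k,np.linalg.norm(d[:2]),np.degrees(np.arctan2(d[1],d[0]))); print(b-p)
E
```

```text
[ 0.4842 -0.3534  0.139 ] [ 0.5063 -0.4022  0.16  ] 0.05360104654166691 -65.61657496093702
[-0.0217  0.0526 -0.0379]
```

```bash
python3 -m pendant '[[-0.0105,0.0255,0,0,0,3.3],[-0.0105,0.0255,0,0,0,0],[0,0,0,0,0,0],[0,0,-0.025,0,0,0],[0,0,-0.02,0,0,0],[0,0,-0.012,0,0,0],[0,0,-0.004,0,0,0],[0,0,0,0,0,0],[0,0,0,0,0,0]]'; python3 - <<'E'
from h import *
s=st();c=cam('wrist','w36');crop(c,180,180,330,292,'w36b')
E
```

```text
clock: 44.35
ee_pos: [0.4857, -0.356, 0.1169]
eef_rot: [[-0.407, 0.914, 0.001], [0.914, 0.407, -0.001], [-0.001, 0.0, -1.0]]
force: [1.2, -0.3, -0.2]
opening: 0.452
t 44.35 tcp [ 0.4857 -0.356   0.1169] F [ 1.2419 -0.2816 -0.2105] open 0.4520819919202249
w36b scale 5.333
```

View pics/w36b.png

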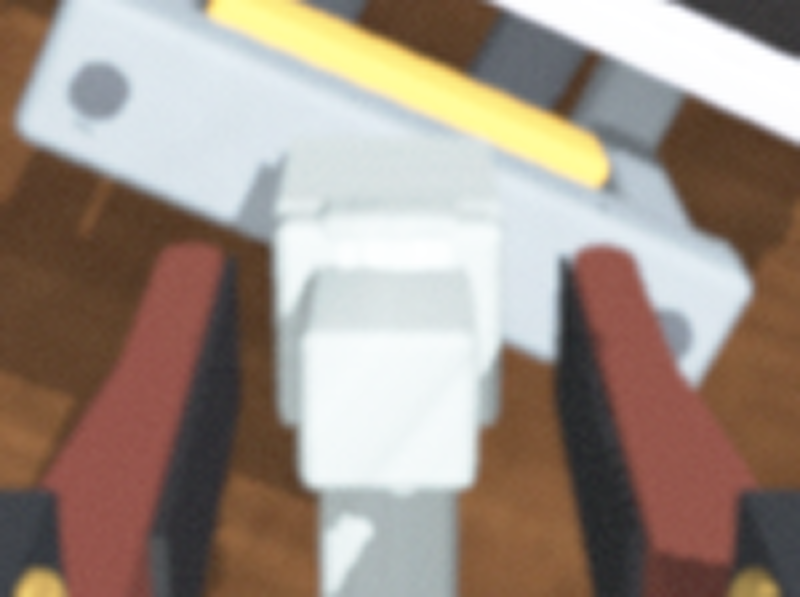

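```bash
python3 -m pendant '[[-0.001,0,0,0,0,0],[0,0,0,0,0,0],[0,0,0,0,0,0],[0,0,0,0,0,0],[0,0,0,0,0,0],[0,0,0,0,0,0],[0,0,0,0,0,0],[0,0,0,0,0,0],[0,0,0,0,0,0],[0,0,0,0,0,0]]' 1 50;  python3 -m pendant '[[0,0,0.008,0,0,0],[0,0,0.01,0,0,0],[0,0,0.015,0,0,0],[0,0,0.03,0,0,0],[0,0,0.03,0,0,0],[0,0,0,0,0,0]]'; python3 - <<'E'
from h import *
s=st();c=cam('wrist','w37');crop(c,0,0,512,384,'w37b')
E
```

```text
clock: 45.4
ee_pos: [0.4844, -0.3556, 0.1169]
eef_rot: [[-0.407, 0.914, 0.0], [0.914, 0.407, -0.0], [-0.001, 0.0, -1.0]]
force: [-0.8, 0.6, 6.0]
opening: 0.224
clock: 46.0
ee_pos: [0.4861, -0.357, 0.214]
eef_rot: [[-0.407, 0.913, 0.005], [0.913, 0.407, -0.005], [-0.006, 0.003, -1.0]]
force: [1.1, -1.0, -1.6]
opening: 0.228
t 46.0 tcp [ 0.4861 -0.357   0.214 ] F [ 1.1017 -0.9902 -1.5805] open 0.22760558377793258
w37b scale 1.562
```

View pics/w37b.png

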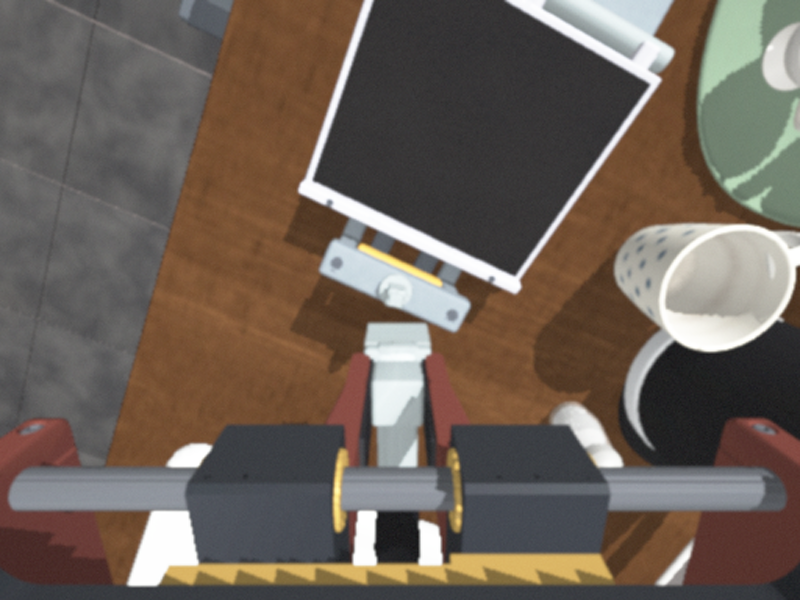

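```bash
python3 -m pendant '[[0,0.03,0.01,0,0,-5],[0,0.045,0,0,0,-7],[0,0.048,0,0,0,-7],[0,0.048,0,0,0,-7],[0,0.048,0,0,0,-7],[0,0.048,0,0,0,-7],[-0.01,0.046,0,0,0,-7],[-0.02,0.04,0,0,0,-7],[-0.02,0.04,0,0,0,0],[-0.02,0.04,-0.02,0,0,0],[-0.02,0.04,-0.02,0,0,0],[-0.016,0.035,-0.02,0,0,0]]'; python3 -m pendant '[[0,0.019,-0.02,0,0,0],[0,0,-0.03,0,0,0],[0,0,-0.03,0,0,0],[0,0,-0.02,0,0,0],[0,0,0,0,0,0],[0,0,0,0,0,0]]'; python3 - <<'E'
from h import *
s=st();c=cam('wrist','w38');crop(c,0,0,512,384,'w38b')
E
```

```text
clock: 47.25
ee_pos: [0.3752, 0.1538, 0.1578]
eef_rot: [[0.5, 0.866, -0.003], [0.866, -0.5, -0.0], [-0.002, -0.002, -1.0]]
force: [0.4, 0.6, -3.2]
opening: 0.223
clock: 47.85
ee_pos: [0.377, 0.1712, 0.0589]
eef_rot: [[0.5, 0.866, -0.003], [0.866, -0.5, -0.001], [-0.002, -0.002, -1.0]]
force: [0.6, 0.2, -1.1]
opening: 0.22
t 47.85 tcp [0.377  0.1712 0.0589] F [ 0.5864  0.2136 -1.1019] open 0.2204909294095594
w38b scale 1.562
```

View pics/w38b.png

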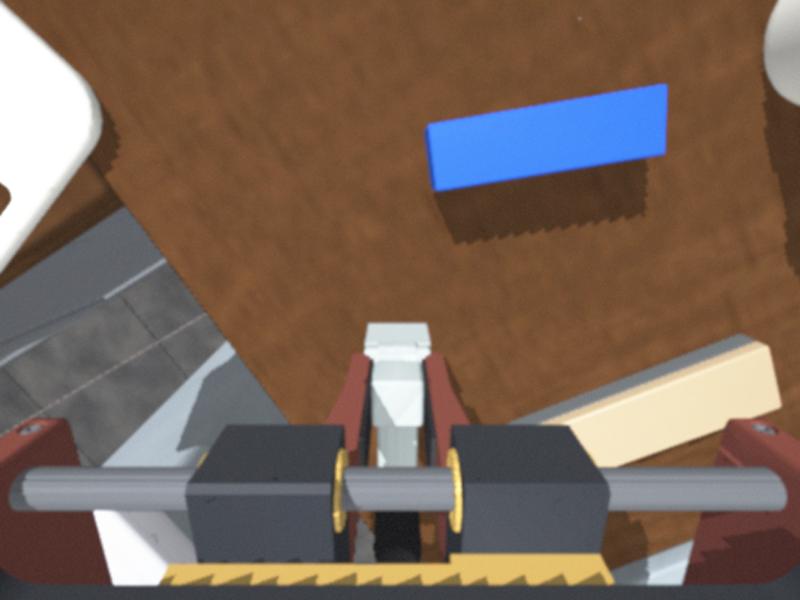

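```bash
python3 -m pendant '[[0,0,-0.015,0,0,0],[0,0,-0.01,0,0,0],[0,0,-0.003,0,0,0],[0,0,0,0,0,0],[0,0,0,0,0,0]]'
```

```text
clock: 48.4
ee_pos: [0.3786, 0.1716, 0.0318]
eef_rot: [[0.5, 0.866, 0.0], [0.866, -0.5, 0.0], [0.0, 0.0, -1.0]]
force: [-0.4, 0.3, -2.2]
opening: 0.227
```

```bash
python3 -m pendant '[[0,0,-0.0015,0,0,0],[0,0,-0.0015,0,0,0],[0,0,0,0,0,0]]'
```

```text
clock: 48.7
ee_pos: [0.3789, 0.1718, 0.0299]
eef_rot: [[0.5, 0.866, 0.001], [0.866, -0.5, 0.001], [0.001, 0.001, -1.0]]
force: [-3.4, 0.3, 20.4]
opening: 0.224
```

Touching the table. Release, rise, then look at the stone.

```bash
python3 -m pendant '[[0,0,0.001,0,0,0],[0,0,0,0,0,0],[0,0,0,0,0,0],[0,0,0,0,0,0],[0,0,0,0,0,0],[0,0,0.03,0,0,0],[0,0,0.05,0,0,0],[0,0,0.05,0,0,0],[0.01,-0.02,0.04,0,0,-8],[0.01,-0.03,0.02,0,0,-8],[0,-0.03,0,0,0,-8],[0,-0.02,0,0,0,-8]]' 0.5; python3 -m pendant '[[0,0,0,0,0,-8],[0,0,0,0,0,-8],[0,0,0,0,0,-8],[0,0,0,0,0,0],[0,0,0,0,0,0]]'; python3 - <<'E'
from h import *
s=st();R=np.array(s['eef_rot']); print(np.degrees(np.arctan2(R[1,0],R[0,0])));c=cam('wrist','w39');crop(c,0,0,512,384,'w39b')
t=cam('top','t4');crop(t,100,140,400,300,'t4b')
E
```

```text
clock: 49.9
ee_pos: [0.3989, 0.0701, 0.2204]
eef_rot: [[0.886, 0.464, 0.002], [0.464, -0.886, -0.0], [0.002, 0.001, -1.0]]
force: [-0.0, 0.3, -0.6]
opening: 0.501
clock: 50.4
ee_pos: [0.3981, 0.0716, 0.2193]
eef_rot: [[0.997, 0.074, -0.0], [0.074, -0.997, 0.0], [-0.0, -0.0, -1.0]]
force: [0.6, 0.7, 0.0]
opening: 0.5
t 50.4 tcp [0.3981 0.0716 0.2193] F [0.5751 0.7038 0.0089] open 0.4998746000420682
4.2153983995897635
w39b scale 1.562
t4b scale 2.667
```

View pics/w39b.png

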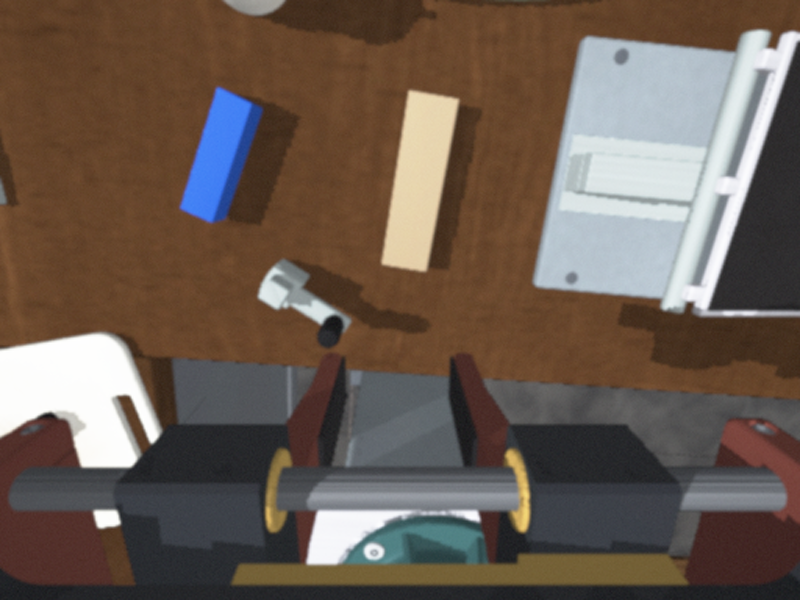

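View pics/t4b.png

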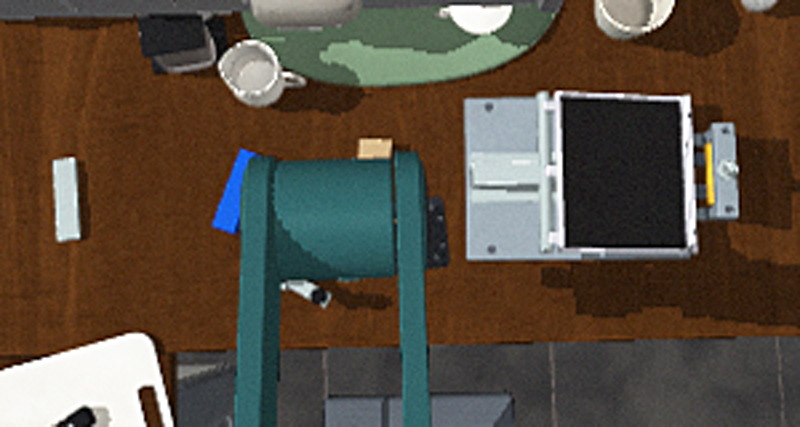

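```bash
python3 -m pendant '[[0,-0.03,0.03,0,0,0],[0.01,-0.045,0.03,0,0,0],[0.01,-0.045,0.01,0,0,0],[0,-0.045,0,0,0,0],[0,-0.045,0,0,0,0],[0,-0.03,0,0,0,0],[0,0,0,0,0,0],[0,0,0,0,0,0],[0,0,0,0,0,0]]' 0.3; python3 - <<'E'
from h import *
import pickle
s=st();c=cam('wrist','w40');crop(c,0,0,512,384,'w40b'); pickle.dump(c,open('c40.pkl','wb'))
E
python3 -m pendant '[[0,-0.04,0,0,0,0],[0,-0.045,0,0,0,0],[0,-0.045,0,0,0,0],[0,0,0,0,0,0],[0,0,0,0,0,0],[0,0,0,0,0,0]]'; python3 - <<'E'
from h import *
import pickle
s=st();c=cam('wrist','w41');crop(c,0,0,512,384,'w41b'); pickle.dump(c,open('c41.pkl','wb'))
E
```

```text
clock: 51.4
ee_pos: [0.4171, -0.1633, 0.2865]
eef_rot: [[0.997, 0.071, -0.0], [0.071, -0.997, 0.001], [-0.0, -0.001, -1.0]]
force: [0.4, -0.1, -0.5]
opening: 0.702
t 51.4 tcp [ 0.4171 -0.1633  0.2865] F [ 0.3714 -0.072  -0.5444] open 0.7023753614171967
w40b scale 1.562
clock: 52.05
ee_pos: [0.4173, -0.2925, 0.2866]
eef_rot: [[0.997, 0.071, -0.0], [0.071, -0.997, 0.001], [-0.0, -0.001, -1.0]]
force: [0.3, -0.3, 0.1]
opening: 0.698
t 52.05 tcp [ 0.4173 -0.2925  0.2866] F [ 0.2723 -0.2917  0.1041] open 0.6983788976411426
w41b scale 1.562
```

View pics/w40b.png

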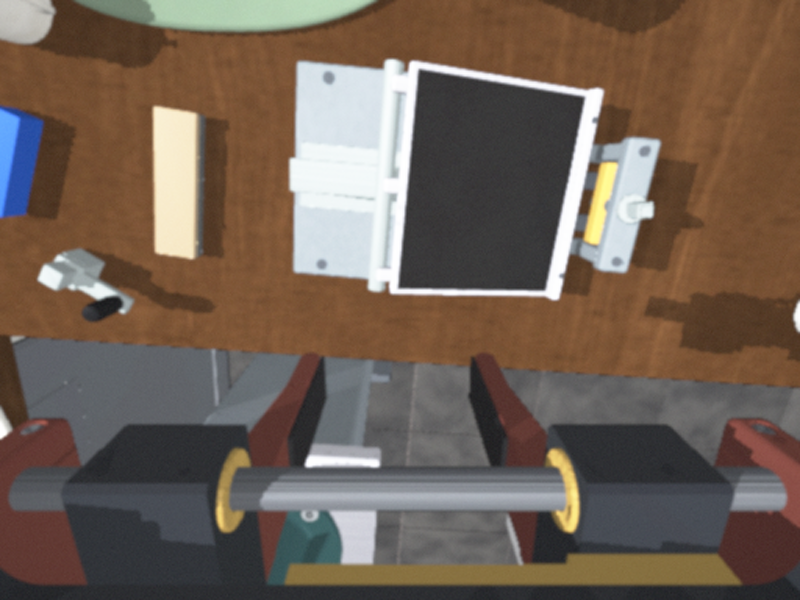

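View pics/w41b.png

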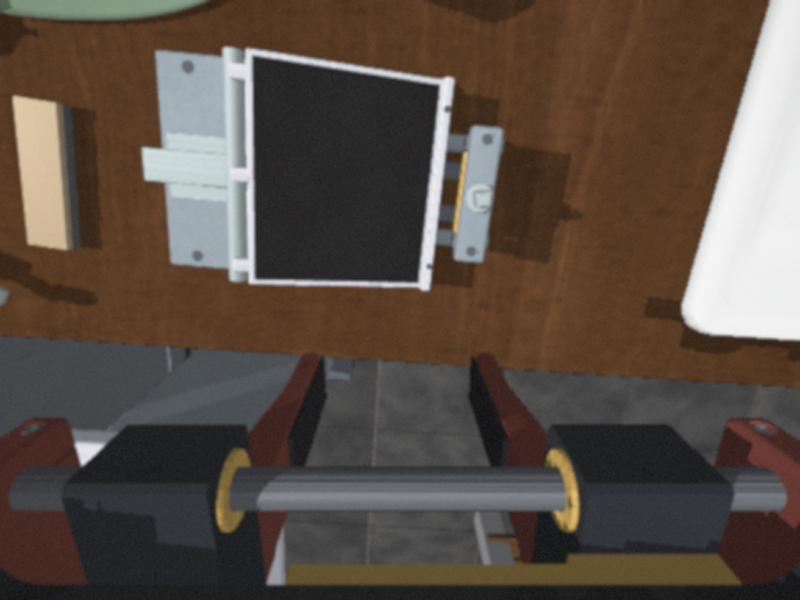

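```bash
cat > quad.py <<'E'
from h import *
def quad(c,box,vmax=75,close=3):
    x0,y0,x1,y1=box
    hsv=cv2.cvtColor(c['image'],cv2.COLOR_BGR2HSV)
    m=((hsv[...,2]<vmax)&(hsv[...,1]<90)).astype(np.uint8)*255
    r=np.zeros_like(m); r[y0:y1,x0:x1]=m[y0:y1,x0:x1]
    k=max(cv2.findContours(r,cv2.RETR_EXTERNAL,cv2.CHAIN_APPROX_NONE)[0],key=cv2.contourArea)
    h=cv2.convexHull(k)
    for e in np.linspace(2,15,40):
        a=cv2.approxPolyDP(h,e,True)
        if len(a)==4: break
    a=a[:,0].astype(float); pts=k[:,0].astype(float); L=[]
    for i in range(len(a)):
        p,q=a[i],a[(i+1)%len(a)]; d=(q-p)/np.linalg.norm(q-p); n=np.array([-d[1],d[0]])
        t=(pts-p)@d/np.linalg.norm(q-p); s=(abs((pts-p)@n)<2.5)&(t>.12)&(t<.88)
        vx,vy,x,y=cv2.fitLine(pts[s].astype(np.float32),cv2.DIST_HUBER,0,.01,.01)[:,0]; L.append(np.cross([x,y,1],[x+vx,y+vy,1]))
    C=[]
    for i in range(len(a)):
        z=np.cross(L[i-1],L[i]); C.append(z[:2]/z[2])
    return np.array(C)
def tri(views):
    A=np.zeros((3,3));b=np.zeros(3)
    for c,u in views:
        d=c['R']@np.array([(u[0]-c['cx'])/c['fx'],(u[1]-c['cy'])/c['fy'],1.]); d/=np.linalg.norm(d); M=np.eye(3)-np.outer(d,d); A+=M;b+=M@c['p']
    return np.linalg.solve(A,b)
E
python3 - <<'E'
from quad import *
import pickle
c1=pickle.load(open('c40.pkl','rb'));c2=pickle.load(open('c41.pkl','rb'))
q1=quad(c1,(240,30,390,200));q2=quad(c2,(150,25,295,190)); print(q1*1.5625);print(q2*1.5625)
def order(q): # image: TL,TR,BR,BL
    s=q.sum(1);d=q[:,0]-q[:,1]; return np.array([q[s.argmin()],q[d.argmax()],q[s.argmax()],q[d.argmin()]])
q1,q2=order(q1),order(q2)
P=np.array([tri([(c1,a),(c2,b)]) for a,b in zip(q1,q2)]); print(P)
print([np.linalg.norm(P[i]-P[i-1]) for i in range(4)])
up=((P[0]-P[1])+(P[3]-P[2]))/2; print('slope',np.degrees(np.arcsin(up[2]/np.linalg.norm(up))),'yaw',np.degrees(np.arctan2(-up[0],up[1])))
print('stop mid',(P[1]+P[2])/2,'top mid',(P[0]+P[3])/2)
for i in range(4): print(proj(c1,P[i])-q1[i])
E
```

```text
[[420.1489  71.0739]
 [581.933   98.1237]
 [542.4771 287.2224]
 [399.8605 285.3334]]
[[253.8438  57.4038]
 [436.7738  86.4855]
 [415.2765 279.4552]
 [256.8655 275.9567]]
[[ 0.5768 -0.1692  0.079 ]
 [ 0.5743 -0.3154  0.0363]
 [ 0.3993 -0.3113  0.0354]
 [ 0.4026 -0.166   0.0778]]
[np.float64(0.17423732062795602), np.float64(0.15231385145973061), np.float64(0.17505363452623532), np.float64(0.1513571699422524)]
slope 16.273960692541642 yaw -1.1443575009276885
stop mid [ 0.4868 -0.3133  0.0359] top mid [ 0.4897 -0.1676  0.0784]
[ 0.0204 -0.2366]
[ 0.0377 -0.1526]
[-0.0219  0.2651]
[-0.0061  0.0924]
```

```bash
python3 -m pendant '[[0,0.03,0,0,0,-3],[0,0.045,0,0,0,-3],[0,0.048,0,0,0,-3.2],[0,0.048,0,0,0,0],[0,0.048,0,0,0,0],[0,0.048,-0.01,0,0,0],[-0.01,0.045,-0.03,0,0,0],[-0.01,0.03,-0.02,0,0,0],[0,0.01,0,0,0,0],[0,0,0,0,0,0],[0,0,0,0,0,0]]' 0.3; python3 - <<'E'
from quad import *
s=st();R=np.array(s['eef_rot']); print(np.degrees(np.arctan2(R[1,0],R[0,0])));c=cam('wrist','w42')
hsv=cv2.cvtColor(c['image'],cv2.COLOR_BGR2HSV); m=cv2.inRange(hsv,(8,30,190),(30,160,255)); m[230:]=0
k=max(cv2.findContours(m,cv2.RETR_EXTERNAL,cv2.CHAIN_APPROX_NONE)[0],key=cv2.contourArea); r=cv2.minAreaRect(k); print(r)
bp=cv2.boxPoints((r[0],(r[1][0]+1,r[1][1]+1),r[2])); P=np.array([ray(c,*q,.02) for q in bp]); L=np.linalg.norm(P-np.roll(P,-1,0),axis=1); print(P.mean(0),L)
i=L.argmax(); d=P[(i+1)%4]-P[i]; print(np.degrees(np.arctan2(d[1],d[0]))%180)
E
```

```text
clock: 53.2
ee_pos: [0.3995, 0.0533, 0.2306]
eef_rot: [[0.996, -0.089, 0.002], [-0.089, -0.996, -0.001], [0.003, 0.0, -1.0]]
force: [0.7, -0.2, 0.0]
opening: 0.698
t 53.2 tcp [0.3995 0.0533 0.2306] F [ 0.6634 -0.1977  0.0214] open 0.6980983143890926
-5.12197808161854
((243.5, 117.0), (108.0, 31.0), 90.0)
[0.4717 0.0616 0.02  ] [0.0401 0.1392 0.045  0.1393]
173.17984416703126
```

View pics/w42.png

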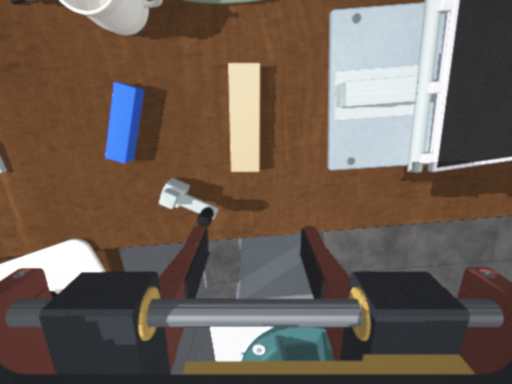

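```bash
python3 -m pendant '[[0.03,0.003,-0.03,0,0,0],[0.03,0.003,-0.045,0,0,0],[0.0117,0.0012,-0.045,0,0,0],[0,0,-0.04,0,0,0],[0,0,-0.03,0,0,0],[0,0,-0.02,0,0,0],[0,0,-0.01,0,0,0],[0,0,0,0,0,0],[0,0,0,0,0,0]]'; python3 - <<'E'
from h import *
st(); c=cam('wrist','w43')
E
```

```text
clock: 54.15
ee_pos: [0.4689, 0.0599, 0.0137]
eef_rot: [[0.996, -0.092, 0.002], [-0.092, -0.996, 0.0], [0.002, -0.0, -1.0]]
force: [-0.1, -0.0, 0.4]
opening: 0.704
t 54.15 tcp [0.4689 0.0599 0.0137] F [-0.0989 -0.0481  0.4157] open 0.7037003186810488
```

View pics/w43.png

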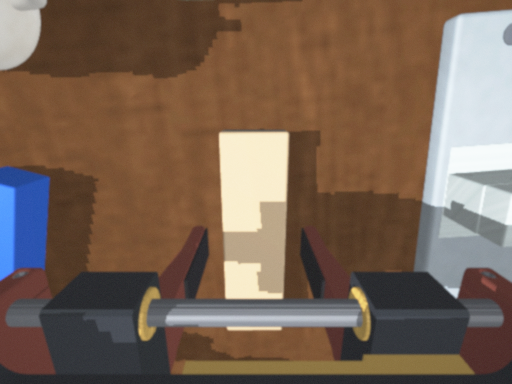

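Centred and aligned. Lower to ~5 mm and grip.

```bash
python3 -m pendant '[[0.002,0,-0.005,0,0,0],[0,0,-0.0035,0,0,0],[0,0,0,0,0,0]]'; python3 -m pendant '[[0,0,0,0,0,0],[0,0,0,0,0,0],[0,0,0,0,0,0],[0,0,0,0,0,0],[0,0,0,0,0,0],[0,0,0,0,0,0],[0,0,0,0,0,0],[0,0,0,0,0,0]]' 1 55; python3 -m pendant '[[0,0,0,0,0,0],[0,0,0,0,0,0]]'
```

```text
clock: 54.5
ee_pos: [0.4698, 0.0606, 0.0044]
eef_rot: [[0.996, -0.09, 0.0], [-0.09, -0.996, 0.0], [0.0, -0.0, -1.0]]
force: [-0.2, -0.4, -0.9]
opening: 0.704
clock: 55.3
ee_pos: [0.4697, 0.0605, 0.0045]
eef_rot: [[0.996, -0.091, 0.0], [-0.091, -0.996, 0.0], [0.0, -0.0, -1.0]]
force: [0.6, -0.8, 2.2]
opening: 0.451
clock: 55.5
ee_pos: [0.4696, 0.0605, 0.0045]
eef_rot: [[0.996, -0.091, 0.0], [-0.091, -0.996, 0.0], [0.0, -0.0, -1.0]]
force: [-0.7, -0.5, 3.7]
opening: 0.448
```

```bash
python3 -m pendant '[[0,0,0.03,0,0,0],[0,0,0.05,0,0,0],[0,0,0.05,0,0,0],[0,0,0.05,0,0,8.5],[0,-0.01,0.02,0,0,8.5],[0,-0.03,0,0,0,8.5],[0.003,-0.03,0,0,0,8.5],[0.003,-0.03,0,0,0,8.5],[0.003,-0.03,0,0,0,8.5],[0.003,-0.03,0,0,0,8.5],[0.003,-0.03,0,0,0,8.5],[0.003,-0.03,0,0,0,8.5]]'; python3 -m pendant '[[0,-0.03,0,0,0,8.5],[0,-0.03,0,0,0,8.5],[0,-0.025,0,0,0,0.5],[0,0,0,0,0,0],[0,0,0,0,0,0],[0,0,0,0,0,0]]'; python3 - <<'E'
from h import *
s=st();R=np.array(s['eef_rot']); print(np.degrees(np.arctan2(R[1,0],R[0,0])));c=cam('wrist','w44')
E
```

```text
clock: 56.7
ee_pos: [0.4869, -0.1603, 0.2036]
eef_rot: [[0.315, 0.949, -0.002], [0.949, -0.315, 0.001], [0.0, -0.002, -1.0]]
force: [-0.0, -0.4, -3.8]
opening: 0.452
clock: 57.3
ee_pos: [0.487, -0.2433, 0.2038]
eef_rot: [[0.021, 1.0, -0.001], [1.0, -0.021, 0.001], [0.001, -0.001, -1.0]]
force: [-0.1, 0.4, -2.6]
opening: 0.449
t 57.3 tcp [ 0.487  -0.2433  0.2038] F [-0.0526  0.4384 -2.6172] open 0.4486600665069839
88.79924787256971
```

View pics/w44.png

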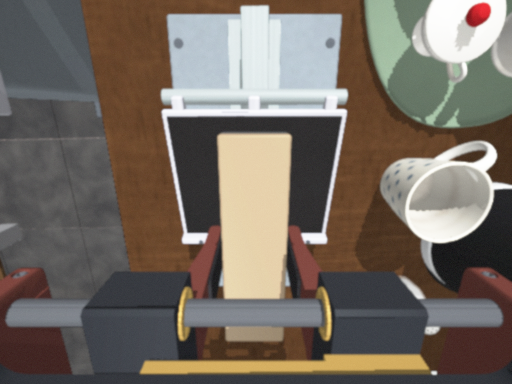

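```bash
python3 - <<'E'
from h import *
s=robot.read_state(); R=np.array(s['eef_rot']);p=np.array(s['ee_pos']); c=cam('wrist'); z=p[2]+.0155
for u,v in [(218,134),(291,133),(225,341),(285,341)]: print(R.T@(ray(c,u,v,z)-p))
crop(c,150,80,360,130,'w45')
E
```

```text
[ 0.0721 -0.0184 -0.0154]
[ 0.0727  0.0202 -0.0154]
[-0.0665 -0.0192 -0.0156]
[-0.0665  0.0218 -0.0156]
w45 scale 3.81
```

```bash
python3 -m pendant '[[0.001,0,-0.01,7.5,-0.17,0],[0,0,-0.02,7.5,-0.17,0],[0,0,-0.03,0,0,0],[0,0,-0.03,0,0,0],[0,0,-0.02,0,0,0],[0,0,-0.012,0,0,0],[0,0,0,0,0,0],[0,0,0,0,0,0]]'; python3 - <<'E'
from h import *
s=st();print(np.array(s['eef_rot'])); c=cam('wrist','w46'); c=cam('scene','s6'); crop(c,150,170,330,320,'s6b')
E
```

```text
clock: 58.2
ee_pos: [0.4892, -0.2444, 0.0831]
eef_rot: [[0.019, 1.0, 0.006], [0.966, -0.02, 0.258], [0.258, 0.001, -0.966]]
force: [0.5, -0.0, -1.8]
opening: 0.452
t 58.2 tcp [ 0.4892 -0.2444  0.0831] F [ 0.5314 -0.0062 -1.8121] open 0.45160174437092054
[[ 0.0194  0.9998  0.0063]
 [ 0.9659 -0.0203  0.2583]
 [ 0.2584  0.0011 -0.966 ]]
s6b scale 4.0
```

View pics/w46.png

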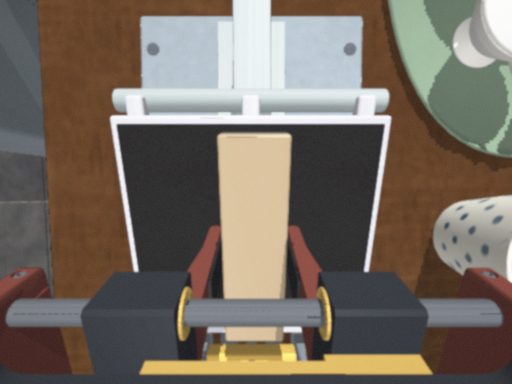

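View pics/s6b.png

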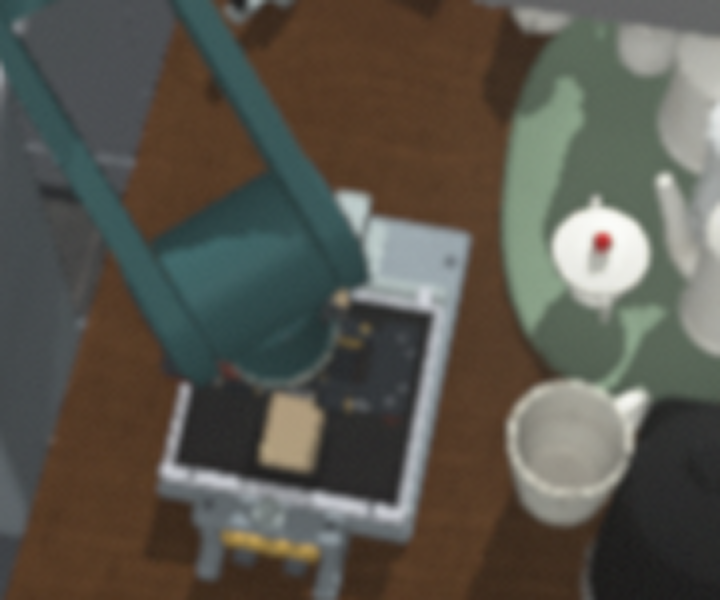

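```bash
python3 -m pendant '[[-0.0005,0.0026,-0.0097,0,0,0],[0,0.0021,-0.0077,0,0,0],[0,0,0,0,0,0],[0,0,0,0,0,0]]'; python3 -m pendant '[[0,0.0005,-0.0019,0,0,0],[0,0,0,0,0,0]]'; python3 -m pendant '[[0,0.0003,-0.001,0,0,0],[0,0,0,0,0,0]]'
```

```text
clock: 58.7
ee_pos: [0.4879, -0.2394, 0.0647]
eef_rot: [[0.02, 1.0, 0.005], [0.966, -0.021, 0.259], [0.259, -0.0, -0.966]]
force: [1.1, 1.3, -3.9]
opening: 0.451
clock: 58.9
ee_pos: [0.488, -0.2394, 0.0644]
eef_rot: [[0.02, 1.0, 0.006], [0.966, -0.021, 0.259], [0.259, 0.0, -0.966]]
force: [-3.9, -0.7, 10.1]
opening: 0.452
clock: 59.1
ee_pos: [0.488, -0.2394, 0.0643]
eef_rot: [[0.02, 1.0, 0.006], [0.966, -0.021, 0.259], [0.259, 0.001, -0.966]]
force: [-5.6, -2.1, 17.6]
opening: 0.45
```

```bash
python3 -m pendant '[[0,-0.0004,0.0015,0,0,0],[0,-0.0029,-0.0008,0,0,0],[-0.0001,-0.0029,-0.0008,0,0,0],[0,0,0,0,0,0]]'; python3 -m pendant '[[0,-0.0019,-0.0005,0,0,0],[0,0,0,0,0,0]]';python3 -m pendant '[[0,-0.0019,-0.0005,0,0,0],[0,0,0,0,0,0]]'
```

```text
clock: 59.5
ee_pos: [0.4885, -0.2446, 0.063]
eef_rot: [[0.02, 1.0, 0.007], [0.965, -0.021, 0.26], [0.26, 0.001, -0.965]]
force: [-0.5, 2.7, 9.5]
opening: 0.447
clock: 59.7
ee_pos: [0.4886, -0.2463, 0.0625]
eef_rot: [[0.02, 1.0, 0.007], [0.965, -0.021, 0.261], [0.261, 0.001, -0.965]]
force: [-0.8, 4.1, 10.0]
opening: 0.451
clock: 59.9
ee_pos: [0.4886, -0.2482, 0.062]
eef_rot: [[0.02, 1.0, 0.007], [0.965, -0.021, 0.261], [0.261, 0.001, -0.965]]
force: [-0.9, 3.5, 10.1]
opening: 0.454
```

```bash
python3 -m pendant '[[0,-0.0019,-0.0005,0,0,0],[0,0,0,0,0,0]]';python3 -m pendant '[[0,-0.0019,-0.0005,0,0,0],[0,0,0,0,0,0]]'; python3 -m pendant '[[0,-0.001,-0.0003,0,0,0],[0,0,0,0,0,0]]'
```

```text
clock: 60.1
ee_pos: [0.4887, -0.2501, 0.0615]
eef_rot: [[0.02, 1.0, 0.007], [0.965, -0.021, 0.261], [0.261, 0.001, -0.965]]
force: [0.6, 2.7, 9.0]
opening: 0.453
clock: 60.3
ee_pos: [0.4887, -0.2521, 0.061]
eef_rot: [[0.02, 1.0, 0.007], [0.965, -0.021, 0.261], [0.261, 0.001, -0.965]]
force: [-0.6, 2.8, 10.0]
opening: 0.452
clock: 60.5
ee_pos: [0.4887, -0.2522, 0.0609]
eef_rot: [[0.02, 1.0, 0.007], [0.965, -0.021, 0.262], [0.262, 0.001, -0.965]]
force: [-0.4, 5.7, 11.6]
opening: 0.454
```

```bash
python3 -m pendant '[[0,-0.001,-0.0003,0,0,0],[0,0,0,0,0,0],[0,0,0,0,0,0]]'; python3 -m pendant '[[0,-0.0007,-0.0002,0,0,0],[0,0,0,0,0,0]]'
```

```text
clock: 60.8
ee_pos: [0.4887, -0.2522, 0.0609]
eef_rot: [[0.02, 1.0, 0.007], [0.964, -0.021, 0.263], [0.264, 0.001, -0.965]]
force: [0.6, 8.0, 14.0]
opening: 0.451
clock: 61.0
ee_pos: [0.4887, -0.2522, 0.0609]
eef_rot: [[0.02, 1.0, 0.007], [0.964, -0.022, 0.265], [0.265, 0.001, -0.964]]
force: [-0.1, 10.0, 17.1]
opening: 0.454
```

```bash
python3 -m pendant '[[0,0.001,0.0003,0,0,0],[0,0,0,0,0,0],[0,0,0,0,0,0],[0,0,0,0,0,0],[0,0,0,0,0,0],[0,-0.0052,0.0193,0,0,0],[0,-0.01,0.0386,0,0,0],[0,0,0.05,-7.5,0.17,0],[0,0,0.04,-7.5,0.17,0],[0,0,0,0,0,0],[0,0,0,0,0,0]]' 0.3; python3 - <<'E'
from h import *
s=st();c=cam('wrist','w47');crop(c,0,0,512,384,'w47b'); c=cam('scene','s7'); crop(c,150,170,330,320,'s7b')
E
```

```text
clock: 62.1
ee_pos: [0.4886, -0.269, 0.2086]
eef_rot: [[0.019, 1.0, 0.002], [1.0, -0.019, -0.001], [-0.001, 0.002, -1.0]]
force: [-0.1, -0.8, -0.7]
opening: 0.701
t 62.1 tcp [ 0.4886 -0.269   0.2086] F [-0.0994 -0.8472 -0.6626] open 0.700990048618528
w47b scale 1.562
s7b scale 4.0
```

View pics/w47b.png

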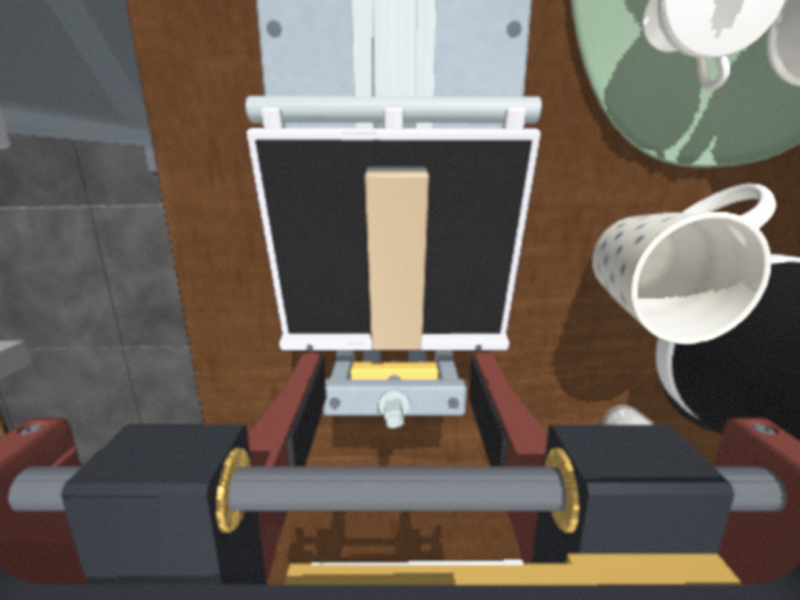

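View pics/s7b.png

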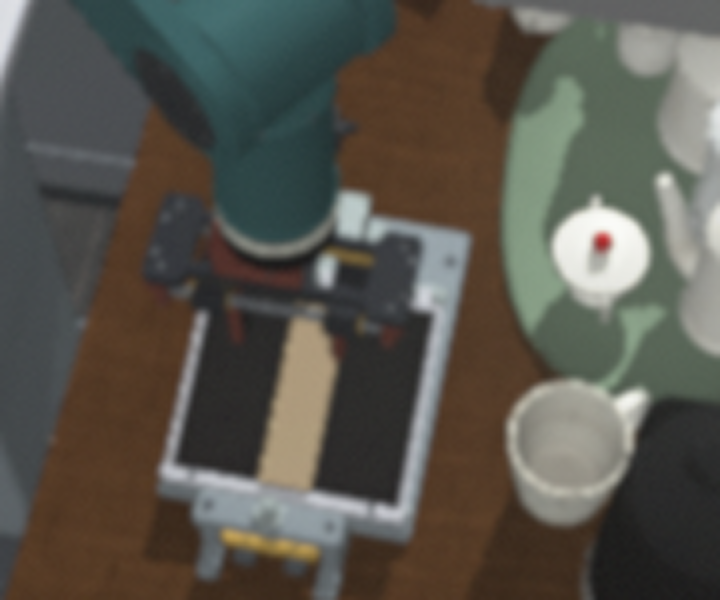

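```bash
python3 -m pendant '[[-0.02,0.02,0.02,0,0,-8.5],[-0.03,0.03,0,0,0,-8.5],[-0.02,0.03,0,0,0,-8.5],[0,0.03,0,0,0,-8.5],[0,0,0,0,0,-8.5],[0,0,0,0,0,-8.5],[0,0,0,0,0,-8.5],[0,0,0,0,0,-8.5],[0,0,0,0,0,-8.5],[0,0,0,0,0,-8.5],[0,0,0,0,0,0],[0,0,0,0,0,0]]'; python3 - <<'E'
from h import *
s=st();c=cam('wrist','w48');crop(c,0,0,512,384,'w48b')
E
```

```text
clock: 63.4
ee_pos: [0.4174, -0.1599, 0.2261]
eef_rot: [[0.998, 0.069, -0.003], [0.069, -0.998, 0.002], [-0.002, -0.002, -1.0]]
force: [-0.2, -0.4, 0.9]
opening: 0.702
t 63.4 tcp [ 0.4174 -0.1599  0.2261] F [-0.2309 -0.3638  0.8594] open 0.7020954567662409
w48b scale 1.562
```

View pics/w48b.png

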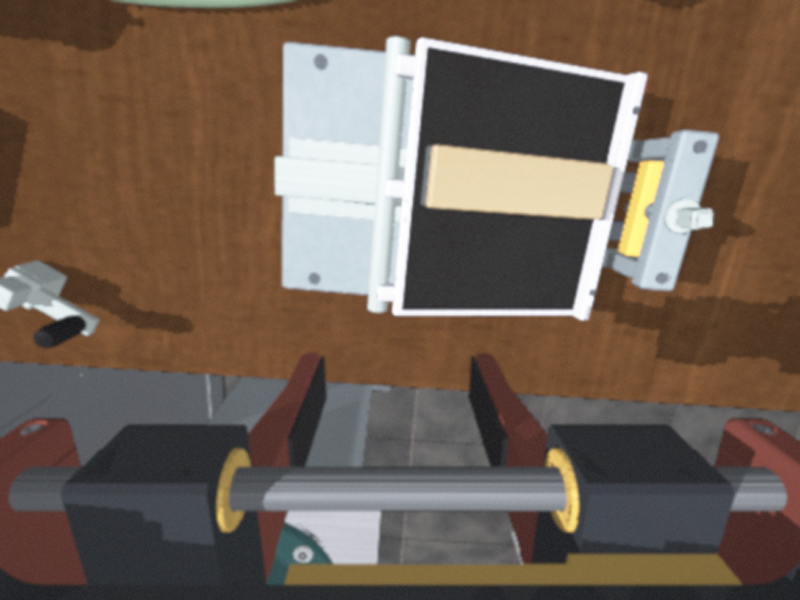

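```bash
python3 -m pendant '[[0,-0.02,0.04,0,0,0],[-0.02,-0.045,0.04,0,0,0],[-0.02,-0.045,0.02,0,0,0],[-0.02,-0.045,0,0,0,0],[-0.02,-0.045,0,0,0,0],[-0.01,-0.045,0,0,0,0],[-0.01,-0.045,0,0,0,0],[-0.01,-0.045,0,0,0,0],[0,-0.045,0,0,0,0],[0,0,0,0,0,0],[0,0,0,0,0,0],[0,0,0,0,0,0]]'; python3 - <<'E'
from h import *
s=st();c=cam('scene','s8');crop(c,180,90,300,330,'s8a');crop(c,180,190,290,310,'s8b'); t=cam('top','t5'); crop(t,100,140,400,300,'t5b')
E
```

```text
clock: 64.65
ee_pos: [0.3135, -0.5263, 0.3173]
eef_rot: [[0.998, 0.068, -0.0], [0.068, -0.998, 0.002], [-0.0, -0.002, -1.0]]
force: [1.0, 0.1, -0.3]
opening: 0.699
t 64.65 tcp [ 0.3135 -0.5263  0.3173] F [ 1.0216  0.1033 -0.2695] open 0.6993626629581683
s8a scale 2.5
s8b scale 5.0
t5b scale 2.667
```

View pics/s8b.png

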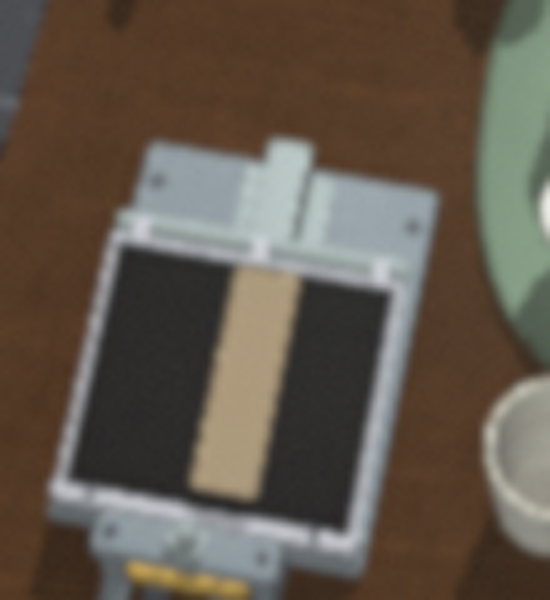

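View pics/t5b.png

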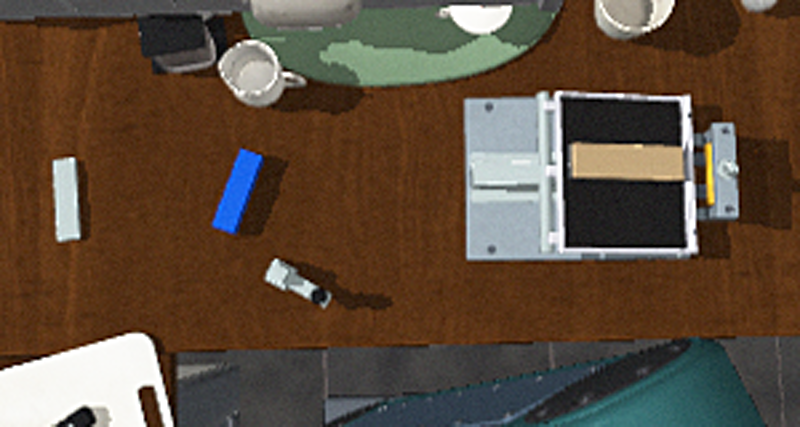

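```bash
python3 -m pendant '[[0,0.04,0,0,0,0],[0.01,0.045,0,0,0,0],[0.02,0.045,0,0,0,0],[0.03,0.045,-0.02,0,0,0],[0.03,0.045,-0.02,0,0,0],[0,0.04,-0.02,0,0,0],[0,0,0,0,0,0],[0,0,0,0,0,0],[0,0,0,0,0,0]]'; python3 - <<'E'
from h import *
s=st();c=cam('wrist','w49');crop(c,0,0,512,384,'w49b')
E
```

```text
clock: 65.65
ee_pos: [0.396, -0.2802, 0.2641]
eef_rot: [[0.998, 0.067, 0.002], [0.067, -0.998, -0.002], [0.002, 0.002, -1.0]]
force: [0.1, -0.6, 0.1]
opening: 0.7
t 65.65 tcp [ 0.396  -0.2802  0.2641] F [ 0.0573 -0.6076  0.1023] open 0.6997944177698504
w49b scale 1.562
```

View pics/w49b.png

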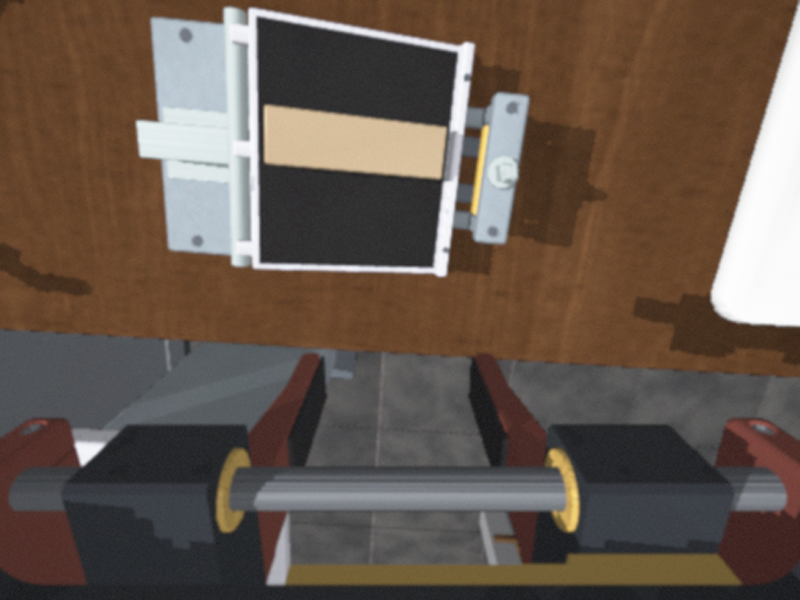

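```bash
python3 - <<'E'
from quad import *
c=cam('wrist');crop(c,150,0,320,185,'w50')
hsv=cv2.cvtColor(c['image'],cv2.COLOR_BGR2HSV); m=cv2.inRange(hsv,(8,40,120),(30,160,255)); m[:55]=0;m[130:]=0;m[:,:160]=0;m[:,295:]=0
k=max(cv2.findContours(m,cv2.RETR_EXTERNAL,cv2.CHAIN_APPROX_NONE)[0],key=cv2.contourArea)
h=cv2.convexHull(k)
for e in np.linspace(1,10,30):
    a=cv2.approxPolyDP(h,e,True)
    if len(a)==4:break
a=a[:,0].astype(float);print(a)
# bed plane: stop point and axes
yaw=np.radians(-1.3);X=np.array([np.cos(yaw),np.sin(yaw),0]);Y0=np.array([-np.sin(yaw),np.cos(yaw),0]);t=np.radians(15)
Y=Y0*np.cos(t)+np.array([0,0,np.sin(t)]);N=np.cross(X,Y);S=np.array([.4868,-.3133,.0365])
def onplane(u,v,hh):
    d=c['R']@np.array([(u-c['cx'])/c['fx'],(v-c['cy'])/c['fy'],1.]);o=S+N*hh; s=((o-c['p'])@N)/(d@N);q=c['p']+s*d-S; return np.array([q@X,q@Y])
for q in a: print(q,onplane(*q,.02))
for q in [(297/1.5625,0)]: pass
for q in [(472,48),(441,272),(250,12),(256,265)]: print('mat',onplane(q[0]/1.5625,q[1]/1.5625,0))
E
```

```text
w50 scale 3.243
[[168.  68.]
 [284.  81.]
 [282. 111.]
 [169. 104.]]
[168.  68.] [0.0284 0.1486]
[284.  81.] [0.0302 0.0093]
[282. 111.] [-0.0058  0.0074]
[169. 104.] [-0.0099  0.1477]
mat [ 0.0941 -0.015 ]
mat [-0.0946 -0.012 ]
mat [0.0908 0.1572]
mat [-0.0928  0.1552]
```

View pics/w50.png

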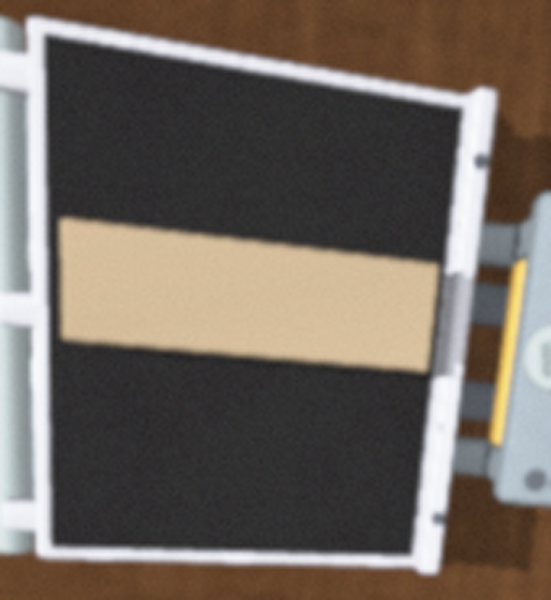

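```bash
python3 -m pendant '[[0.01,0,0,0,0,8.5],[0.01,0,0,0,0,8.5],[0.01,0,0,0,0,8.5],[0.01,0,0,0,0,8.5],[0.01,0,0,0,0,8.5],[0.01,0,0,0,0,8.5],[0.01,0,0,0,0,8.5],[0.01,0,0,0,0,8.5],[0.01,0.01,-0.01,0,0,8.5],[0.01,0.01,-0.02,0,0,8.4],[0.0037,0,-0.03,0,0,0],[0,0,0,0,0,0]]' 0.3; python3 -m pendant '[[0,0,0,0,0,0],[0,0,0,0,0,0]]'; python3 - <<'E'
from h import *
s=st();R=np.array(s['eef_rot']); print(np.degrees(np.arctan2(R[1,0],R[0,0])));c=cam('wrist','w51');crop(c,0,0,512,384,'w51b')
E
```

```text
clock: 66.95
ee_pos: [0.4976, -0.259, 0.2001]
eef_rot: [[0.024, 1.0, -0.005], [1.0, -0.024, 0.003], [0.003, -0.005, -1.0]]
force: [-1.2, -0.3, 0.9]
opening: 0.702
clock: 67.15
ee_pos: [0.4998, -0.2607, 0.2046]
eef_rot: [[0.024, 1.0, 0.002], [1.0, -0.024, -0.001], [-0.001, 0.002, -1.0]]
force: [0.1, 0.4, -0.3]
opening: 0.697
t 67.15 tcp [ 0.4998 -0.2607  0.2046] F [ 0.0933  0.4384 -0.2886] open 0.6965169843824188
88.63134588299354
w51b scale 1.562
```

View pics/w51b.png

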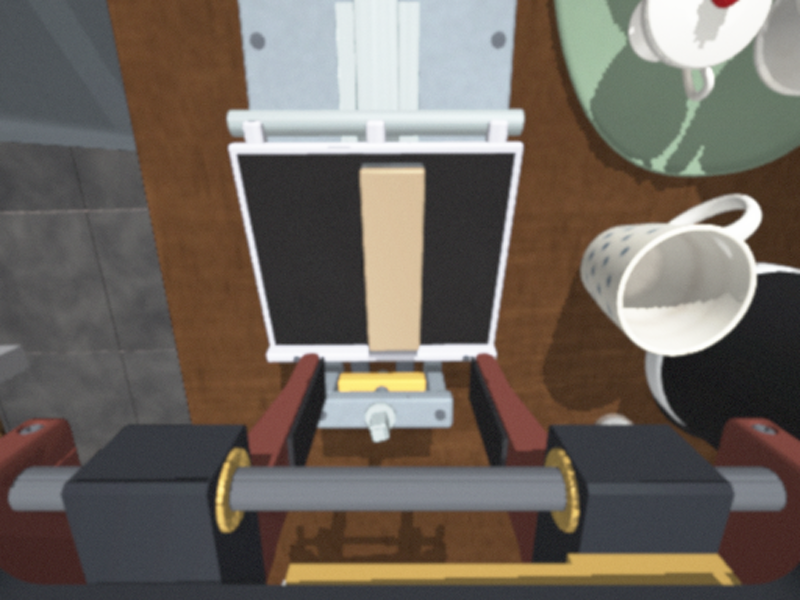

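```bash
python3 -m pendant '[[0,0,-0.02,7.5,-0.17,0],[0,0,-0.03,7.5,-0.17,0],[0,0,-0.034,0,0,0],[0,0.006,-0.022,0,0,0],[0,0.005,-0.019,0,0,0],[0,0.0035,-0.013,0,0,0],[0,0,0,0,0,0],[0,0,0,0,0,0],[0,0,0,0,0,0]]'; python3 - <<'E'
from h import *
s=st();print(np.array(s['eef_rot'])[:,2]);c=cam('wrist','w52')
E
```

```text
clock: 68.1
ee_pos: [0.5002, -0.2458, 0.0664]
eef_rot: [[0.021, 1.0, 0.008], [0.966, -0.023, 0.257], [0.257, 0.002, -0.966]]
force: [-0.2, 0.1, 0.1]
opening: 0.705
t 68.1 tcp [ 0.5002 -0.2458  0.0664] F [-0.155   0.1198  0.0792] open 0.7050475320452192
[ 0.0078  0.2571 -0.9664]
```

View pics/w52.png

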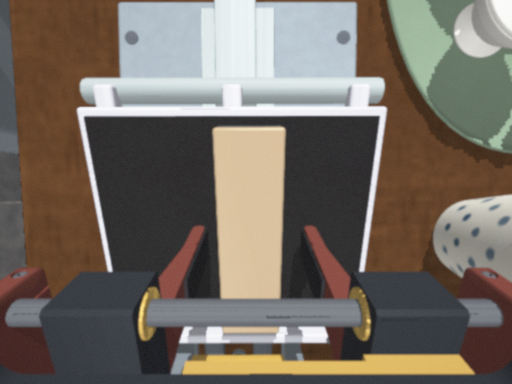

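```bash
python3 -m pendant '[[0,0.0008,-0.003,0,0,0],[0,0,0,0,0,0],[0,0,0,0,0,0]]'; python3 -m pendant '[[0,0,0,0,0,0],[0,0,0,0,0,0],[0,0,0,0,0,0],[0,0,0,0,0,0],[0,0,0,0,0,0],[0,0,0,0,0,0],[0,0,0,0,0,0]]' 1 30; python3 -m pendant '[[0,-0.0029,-0.0008,0,0,0],[0,0,0,0,0,0]]';python3 -m pendant '[[0,-0.0019,-0.0005,0,0,0],[0,0,0,0,0,0]]'
```

```text
clock: 68.45
ee_pos: [0.4992, -0.2441, 0.0622]
eef_rot: [[0.022, 1.0, 0.006], [0.966, -0.023, 0.259], [0.259, -0.0, -0.966]]
force: [-0.6, 0.6, 0.0]
opening: 0.702
clock: 69.15
ee_pos: [0.4988, -0.2441, 0.062]
eef_rot: [[0.022, 1.0, 0.005], [0.966, -0.022, 0.259], [0.259, -0.001, -0.966]]
force: [-3.2, -0.5, 1.1]
opening: 0.455
clock: 69.35
ee_pos: [0.4995, -0.2472, 0.0612]
eef_rot: [[0.022, 1.0, 0.006], [0.966, -0.023, 0.259], [0.259, 0.0, -0.966]]
force: [-0.5, 0.6, 0.9]
opening: 0.455
clock: 69.55
ee_pos: [0.4996, -0.2492, 0.0607]
eef_rot: [[0.022, 1.0, 0.006], [0.966, -0.023, 0.259], [0.259, 0.0, -0.966]]
force: [-0.2, 0.6, 1.3]
opening: 0.448
```

```bash
python3 -m pendant '[[0,-0.0019,-0.0005,0,0,0],[0,0,0,0,0,0]]';python3 -m pendant '[[0,-0.0014,-0.0004,0,0,0],[0,0,0,0,0,0]]';python3 -m pendant '[[0,-0.001,-0.0003,0,0,0],[0,0,0,0,0,0]]';python3 -m pendant '[[0,-0.001,-0.0003,0,0,0],[0,0,0,0,0,0]]'
```

```text
clock: 69.75
ee_pos: [0.4994, -0.2512, 0.0602]
eef_rot: [[0.022, 1.0, 0.006], [0.966, -0.023, 0.259], [0.259, 0.0, -0.966]]
force: [-0.4, 0.1, -0.3]
opening: 0.452
clock: 69.95
ee_pos: [0.4993, -0.2524, 0.0598]
eef_rot: [[0.022, 1.0, 0.006], [0.966, -0.023, 0.259], [0.259, 0.0, -0.966]]
force: [-0.1, 0.8, 0.7]
opening: 0.453
clock: 70.15
ee_pos: [0.4992, -0.2533, 0.0596]
eef_rot: [[0.022, 1.0, 0.006], [0.966, -0.023, 0.259], [0.259, -0.0, -0.966]]
force: [0.3, 1.0, 1.8]
opening: 0.454
clock: 70.35
ee_pos: [0.4992, -0.2543, 0.0593]
eef_rot: [[0.022, 1.0, 0.006], [0.966, -0.023, 0.259], [0.259, -0.0, -0.966]]
force: [0.1, 2.2, 3.1]
opening: 0.456
```

```bash
python3 -m pendant '[[0,-0.001,-0.0003,0,0,0],[0,0,0,0,0,0]]';python3 -m pendant '[[0,-0.001,-0.0003,0,0,0],[0,0,0,0,0,0]]'; python3 -m pendant '[[0,-0.001,-0.0003,0,0,0],[0,0,0,0,0,0]]'
```

```text
clock: 70.55
ee_pos: [0.4992, -0.2548, 0.0592]
eef_rot: [[0.022, 1.0, 0.006], [0.965, -0.023, 0.26], [0.26, -0.0, -0.966]]
force: [0.4, 3.0, 6.0]
opening: 0.452
clock: 70.75
ee_pos: [0.4992, -0.2548, 0.0592]
eef_rot: [[0.022, 1.0, 0.006], [0.965, -0.023, 0.261], [0.261, -0.0, -0.965]]
force: [1.0, 6.2, 7.4]
opening: 0.45
clock: 70.95
ee_pos: [0.4992, -0.2548, 0.0592]
eef_rot: [[0.022, 1.0, 0.006], [0.965, -0.023, 0.263], [0.263, -0.0, -0.965]]
force: [1.6, 9.0, 9.3]
opening: 0.453
```

```bash
python3 - <<'E'
from h import *
c=cam('wrist','w53'); crop(c,60,60,420,384,'w53b')
E
```

```text
w53b scale 1.852
```

View pics/w53b.png

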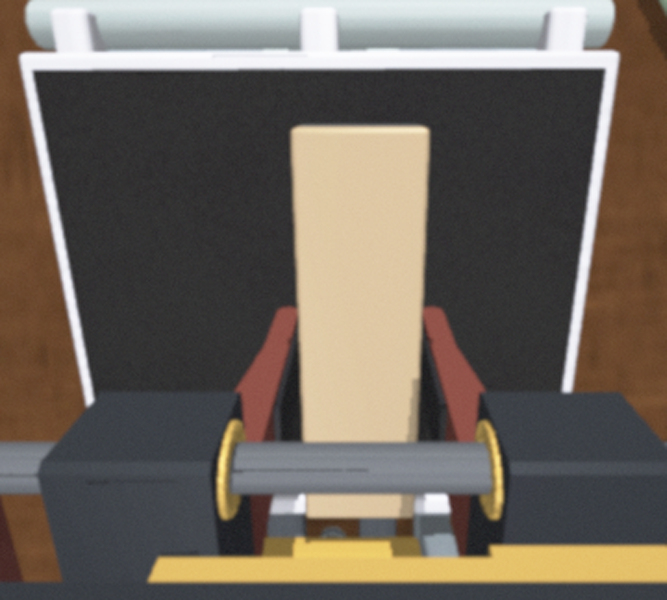

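```bash
python3 -m pendant '[[0,0.0015,0.0004,0,0,0],[0,0,0,0,0,0]]'; python3 -m pendant '[[0,0,0,0,0,0],[0,0,0,0,0,0],[0,0,0,0,0,0],[0,0,0,0,0,0],[0,-0.0052,0.0193,0,0,0],[0,-0.01,0.0386,0,0,0],[0,0,0.05,-7.5,0.17,0],[0,0,0.04,-7.5,0.17,0],[0,0,0,0,0,0],[0,0,0,0,0,0]]' 0.3; python3 -m pendant '[[-0.02,0,0.02,0,0,-8.5],[-0.03,0,0.02,0,0,-8.5],[-0.03,0,0.02,0,0,-8.5],[-0.02,0,0,0,0,-8.5],[0,0,0,0,0,-8.5],[0,0,0,0,0,-8.5],[0,0,0,0,0,-8.5],[0,0,0,0,0,-8.5],[0,0,0,0,0,-8.5],[0,0,0,0,0,-8.5],[0,0,0,0,0,0],[0,0,0,0,0,0]]'; cat > chk.py <<'E'
from quad import *
import sys
s=st();c=cam('wrist');u=proj(c,[.488,-.245,.06]).astype(int);print(u); x0=max(0,u[0]-90);y0=max(0,u[1]-90);crop(c,x0,y0,u[0]+90,u[1]+80,sys.argv[1])
hsv=cv2.cvtColor(c['image'],cv2.COLOR_BGR2HSV); m=cv2.inRange(hsv,(8,40,120),(30,160,255)); r=np.zeros_like(m); r[max(0,u[1]-40):u[1]+40,u[0]-65:u[0]+65]=m[max(0,u[1]-40):u[1]+40,u[0]-65:u[0]+65]
r=cv2.morphologyEx(r,cv2.MORPH_OPEN,np.ones((9,9)))
k=max(cv2.findContours(r,cv2.RETR_EXTERNAL,cv2.CHAIN_APPROX_NONE)[0],key=cv2.contourArea);h=cv2.convexHull(k)
for e in np.linspace(1,10,30):
    a=cv2.approxPolyDP(h,e,True)
    if len(a)==4:break
a=a[:,0].astype(float)
yaw=np.radians(-1.3);X=np.array([np.cos(yaw),np.sin(yaw),0]);Y0=np.array([-np.sin(yaw),np.cos(yaw),0]);t=np.radians(15)
Y=Y0*np.cos(t)+np.array([0,0,np.sin(t)]);N=np.cross(X,Y);S=np.array([.4868,-.3133,.0365])
for q in a:
    d=c['R']@np.array([(q[0]-c['cx'])/c['fx'],(q[1]-c['cy'])/c['fy'],1.]);o=S+N*.02; w=((o-c['p'])@N)/(d@N);p=c['p']+w*d-S; print(q,np.array([p@X,p@Y]))
E
python3 chk.py w54
```

```text
clock: 71.2
ee_pos: [0.4992, -0.2548, 0.0592]
eef_rot: [[0.022, 1.0, 0.006], [0.965, -0.022, 0.26], [0.26, -0.0, -0.966]]
force: [-0.1, 5.2, 6.1]
opening: 0.448
clock: 72.2
ee_pos: [0.4998, -0.2703, 0.2079]
eef_rot: [[0.021, 1.0, 0.002], [1.0, -0.021, -0.001], [-0.001, 0.002, -1.0]]
force: [-0.0, -0.3, -0.2]
opening: 0.703
clock: 73.4
ee_pos: [0.3985, -0.2709, 0.2652]
eef_rot: [[0.998, 0.068, -0.002], [0.068, -0.998, 0.003], [-0.002, -0.003, -1.0]]
force: [0.2, -0.5, 0.0]
opening: 0.703
t 73.4 tcp [ 0.3985 -0.2709  0.2652] F [ 0.1755 -0.4502  0.0142] open 0.7027172988396071
[239 103]
w54 scale 3.529
[188.  69.] [0.0312 0.1375]
[298.  83.] [0.0312 0.0017]
[297. 113.] [-0.005  -0.0024]
[189. 105.] [-0.0075  0.1357]
```

View pics/w54.png

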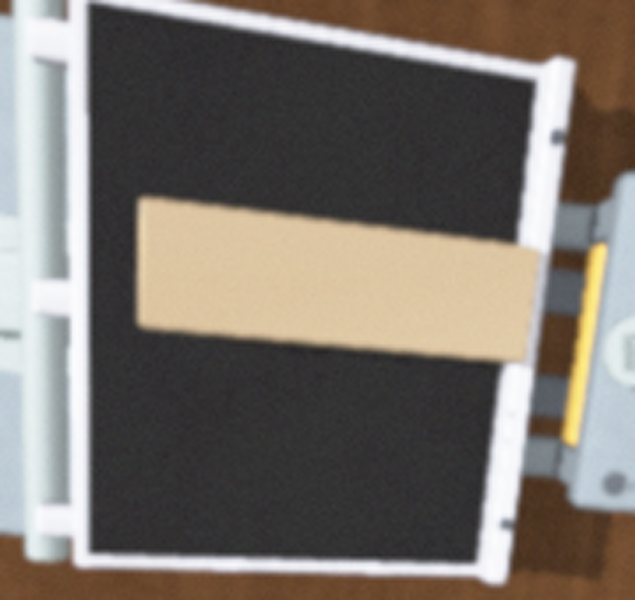

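```bash
python3 -m pendant '[[0,-0.03,0.02,0,0,0],[-0.02,-0.045,0.03,0,0,0],[-0.02,-0.045,0,0,0,0],[-0.02,-0.045,0,0,0,0],[-0.02,-0.045,0,0,0,0],[0,-0.04,0,0,0,0],[0,0,0,0,0,0],[0,0,0,0,0,0],[0,0,0,0,0,0],[0,0,0,0,0,0],[0,0,0,0,0,0],[0,0,0,0,0,0]]'; python3 -m pendant '[[0,0,0,0,0,0],[0,0,0,0,0,0],[0,0,0,0,0,0],[0,0,0,0,0,0],[0,0,0,0,0,0],[0,0,0,0,0,0],[0,0,0,0,0,0],[0,0,0,0,0,0],[0,0,0,0,0,0],[0,0,0,0,0,0]]'; python3 - <<'E'
from h import *
s=st();c=cam('scene','s9');crop(c,180,190,290,310,'s9b'); t=cam('top','t6'); crop(t,100,140,400,300,'t6b')
E
```

```text
clock: 74.65
ee_pos: [0.3223, -0.5142, 0.3131]
eef_rot: [[0.998, 0.066, 0.0], [0.066, -0.998, -0.0], [0.0, 0.0, -1.0]]
force: [0.0, -0.2, -0.3]
opening: 0.7
clock: 75.65
ee_pos: [0.3219, -0.5149, 0.3127]
eef_rot: [[0.998, 0.065, 0.0], [0.065, -0.998, 0.0], [0.0, -0.0, -1.0]]
force: [0.2, -0.1, -0.3]
opening: 0.701
t 75.65 tcp [ 0.3219 -0.5149  0.3127] F [ 0.2373 -0.071  -0.2727] open 0.7009607241627682
s9b scale 5.0
t6b scale 2.667
```

View pics/s9b.png

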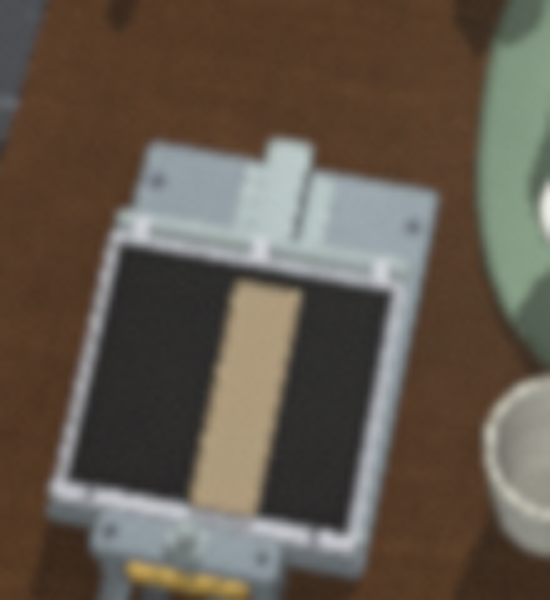

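View pics/t6b.png

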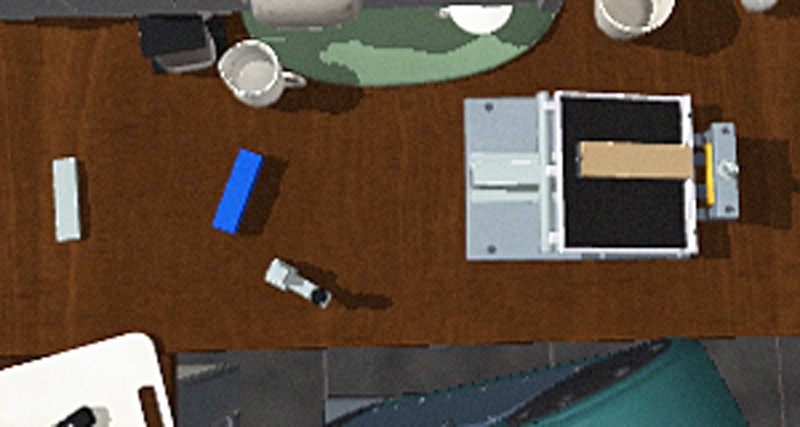

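```bash
python3 -c "
from workcell import robot
print(robot.sign_off())"
```

```text
the job is handed in; nothing more can be done
None
```

The bed is set for 15 degrees on the 28 and 16 mm blocks (28 + 16 = 44 mm = 170 mm × sin 15°). The single whetstone present lies on it against the stop strip. I handed the job in at about 76 s of the 210 s allowed.

**What I did**
- I fitted the crank and wound the bed up about 406°. Both blocks went on the steel strip, aligned, with their outer ends at the strip's outer end.
- I then wound back about 173°. By my turn count the spindle stands near 4.3 rad, well below the 5.6 rad that matches 15 degrees, so the jack should be slack.
- The crank came off and stands on the worktop about 0.5 m from the spindle.

**What went wrong and was mended**
- The first grip on the crank closed late and the crank slipped about 12 mm, so I set it down and gripped it again.
- After I laid the stone, it was found about 8 mm off the stop and 1 cm aside. I took this for the announced knock and slid it back until it met the strip.

**Last checks**
- The wrist view put the stone's lower end within about 2 mm of the stop. It lies square to the bed, about 12 mm to one side of the middle.
- The last top and scene views show it against the strip, the crank standing, and the blue block and the 10 mm block untouched. The jug and mug are where they were.

**Disagreement:** two-view triangulation gave a bed slope of 16.3°, about a degree over the target, from a measurement that is only good to roughly that. I did not measure the tilt again, and jack slackness rests on the turn count, not on a view of the gap.

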